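Put cells in the clay scale and test-pull it

TASK

Load every torch battery lying on the bench into the clay scale, one to a bay in any bays: flat end against the coil spring, then the nub end rolled down until the cell lies level on the bay's floor, held under the lip with its nub on the contact. With all of them in, press the zero button fully down, then draw the gauge's pull bar out until its pointer is in line with the test clip, keep it there for two seconds and let the bar go back home. Leave the clip where it is set and the pottery things where they lie.

Things in the scene. Friction and masses are not known exactly. Their poses are not given: they have to be found in the camera images.
- scale: clay scale, a grey instrument fixed to the bench. Origin: underside, mid-width; +x to its rear, away from the robot, +y left. Base x -60..80, y +-180.5, 12 mm thick. At its left four open bays along x, y = 140.5, 74.5, 8.5, -57.5 mm, floor z 12. At its right the gauge housing, x -50..80, y -105.5..-175.5, 45 mm high, with a tongue 64 mm wide, 12 mm high out to x -185 under the pull bar.
- bay0_seat (a point): middle of a cell seated in bay 0 (leftmost), on the cell's axis, 28.5 mm above the bench; axes as the scale's; the nub points to -x. Each bay has at its front (-x) a wall 44 mm wide, inner face 30 mm from this point, which the nub tip touches; a retaining lip on it juts 8 mm inwards (to -22 mm), underside z 46.5, top z 50.5 mm above the bench.
- bay1_seat (a point): middle of a cell seated in bay 1, on the cell's axis, 28.5 mm above the bench; axes as the scale's; the nub points to -x. Each bay has at its rear (+x) a steel plate on a coil spring, 26 mm wide, z 14..52 mm; its face is 27 mm from this point when empty and yields to 47 mm (1.5 N + 0.35 N/mm). A level cell passes the lip with the plate pushed back 12 mm or more; the spring then drives it under the lip.
- bay2_seat (a point): middle of a cell seated in bay 2, on the cell's axis, 28.5 mm above the bench; axes as the scale's; the nub points to -x. No side walls where fingers go: two ribs 5 mm high, 12.5 mm either side of the bay's middle, and at the ends (-30..-14 and 26..38 mm from this point) cheeks 16 mm high, 37 mm apart. The block behind the spring plates starts 54 mm rearwards of this point and is 46 mm high.
- bay3_seat (a point): middle of a cell seated in bay 3 (next to the gauge), on the cell's axis, 28.5 mm above the bench; axes as the scale's; the nub points to -x. 
- cell0: torch battery in a dark eight-sided sleeve, 33 mm across the flats, with a grey band nearer its nub end, 60 mm long over all (the nub, 10 mm across, is the last 4 mm), 140 g, lying on the bench on one of the flats; origin at mid-length on its axis, +x along the axis to the nub. 3 or all of the four cells are there
- cell0_nub (a point): tip of the nub of cell 0, 30 mm in +x from its origin
- cell1: torch battery in a dark eight-sided sleeve, 33 mm across the flats, with a grey band nearer its nub end, 60 mm long over all (the nub, 10 mm across, is the last 4 mm), 140 g, lying on the bench on one of the flats; origin at mid-length on its axis, +x along the axis to the nub. 3 or all of the four cells are there
- cell1_nub (a point): tip of the nub of cell 1, 30 mm in +x from its origin
- cell2: torch battery in a dark eight-sided sleeve, 33 mm across the flats, with a grey band nearer its nub end, 60 mm long over all (the nub, 10 mm across, is the last 4 mm), 140 g, lying on the bench on one of the flats; origin at mid-length on its axis, +x along the axis to the nub. 3 or all of the four cells are there
- cell2_nub (a point): tip of the nub of cell 2, 30 mm in +x from its origin
- cell3: torch battery in a dark eight-sided sleeve, 33 mm across the flats, with a grey band nearer its nub end, 60 mm long over all (the nub, 10 mm across, is the last 4 mm), 140 g, lying on the bench on one of the flats; origin at mid-length on its axis, +x along the axis to the nub. 3 or all of the four cells are there
- cell3_nub (a point): tip of the nub of cell 3, 30 mm in +x from its origin
- pull_bar (a joint): how far the sprung bar is drawn out of the gauge, m: 0 home, 0.080 at most; drawn straight out of the front, along the scale's -x, against 2 N + 0.09 N per mm; springs back home when let go
- bar_grip (a point): on the axis of the upright round post (16 mm across, from z 28 to z 72 mm above the bench) at the bar's outer end by which it is pulled; the point is 55 mm above the bench; the post moves with the bar and stands 38 mm before the housing when home
- bar_pointer (a point): tip of the thin pointer on the bar, on the right-hand (-y) side of the post and at the same x as the post
- test_clip (a joint): where the test clip is set, m, on the same scale as the pull bar: pointer and clip are in line when the two values are equal. The clip was set 0.035 to 0.062 before the start and stays put by friction
- clip_mark (a point): white line on the test clip, a dark block 6 x 12 x 10 mm standing on the right edge of the tongue (26 mm to the right of the bar's middle, top 22 mm above the bench); this point is on its inner side
- zero_button (a joint): zero button, m pressed: 0 up, 0.006 fully down (5 N); springs back
- zero_button_top (a point): centre of the top of the round zero button, 24 mm across, on the gauge housing, 63 mm above the bench
- wood_rib: flat wooden rib 55 x 100 x 7 mm; bystander, not part of the job; origin: underside
- loop_tool: trimming tool about 175 mm long, wooden handle 12 mm thick, wire loop at its +x end; bystander, not part of the job; origin: underside
- bisque_bowl: small fired clay bowl, 100 mm across, 45 mm high; bystander, not part of the job; origin: underside
- block_rasp: metal block rasp 150 x 43 x 36 mm, lying along its own x; bystander, not part of the job; origin: underside
Mind the look-alikes: they are no part of the job. What is shaped like the cell2 but red or yellow is not meant.

How it is judged:
By the outcome, as a careful person would: the job done as asked, in the order asked, and still so for the second after the job is handed in, with the robot touching nothing.
Of cell0, cell1, cell2, cell3 only 3 to 4 are there at a start; the rules pass over those that are not, and their reading is None.
At some moment in a run one of cell0, cell1, cell2, cell3 may be knocked a few centimetres aside while the robot is not near it.
Once in a run the grip may slacken for a moment while it holds something.
It also fails if it takes over 210 s, if anything falls off the work surface, if the arm or the gripper's body presses on something with over 40 N, if the wrist force passes 120 N, or if a joint passes its speed limit or range.

ROBOT

A 6-joint arm with a two-finger parallel gripper is mounted at the origin on the work surface. World frame = base frame: x ahead of the robot, y to its left, z up, the work surface at z = 0. Lengths are in m, angles in rad, forces in N, time in s.
With the tool pointing down it reaches from about 0.3 to 0.75 m from the base axis. Payload 8.5 kg.
Tool frame: the origin (TCP) lies on the centre line of the jaws, within the pads' length; the fingertips stand tcp_to_tips ahead of it and the grasp point (between the pads) lies 2 mm behind it (tcp_to_tips is the distance from the TCP to the fingertips, in m); x points along the fingers, z is the direction in which the jaws open and shut, and the axes are right-handed (so a half turn about x gives the same grasp; the last joint's range is limited). The gripper opens to 88 mm and grips with 3 to 60 N. Pads are 18 mm wide; open, the fingers measure 123 mm over their backs; the gripper's body (75 mm by 187 mm) begins 45 mm behind the grasp point.
Start: joints at [0.913, 0.381, 1.297, -0, 1.464, -0.215], TCP at [0.236, 0.497, 0.256] pointing down, gripper open.
Joint ranges: [-3.11, 3.11], [-0.89, 2.33], [0.22, 2.48], [-1.42, 4.56], [0.17, 2.85], [-2.88, 2.88]. Speed limits (rad/s): [2.39, 2.39, 3.14, 3.14, 3.14, 3.14].

INTERFACE

Orientations are given as a rotation vector (axis times angle).
In Python, from workcell import get_state, snapshot, hand_in, tcp_to_tips gives the robot as it stands.
- The arm moves only by the shell command python3 -m pendant 'ROWS' [FORCE]. ROWS is a JSON object of lists of equal length, an entry for each row: "slide": the shift along the world's x, y, z in units of 30 mm (1.0 is 30 mm), a list of three; "turn": the turn, a rotation vector about the world's x, y, z in units of 8 degrees (1.0 is 8 degrees), a list of three; "claw": the finger opening in mm, from 0 to 88.1. In form: {"slide": [[x, y, z], ...], "turn": [[rx, ry, rz], ...], "claw": [claw, ...]}. A call has 1 to 12 rows; each row shifts and turns the commanded pose from where the row before left it; what a row does not reach is not made up. A row lasts 1/10 s, in which the tool goes at most 50 mm and 8.59 degrees, less where a joint would pass 70% of its speed; a pose out of reach is approached as far as the arm can. A call is refused whole if a number of a shift passes 1 or a number of a turn 1, either way. A call with a gripper value outside its range is refused whole. The fingers move at their own pace and stop on an object; FORCE is the grip in N (left out, the last holds). Time passes only in rows, so rows that do not move let the fingers close. It gives the time, the measured TCP pose, the force and the opening at its end, in the units of the state.
- get_state(): the state, without advancing time (a new reading comes with each control period).
- snapshot(name): name is "scene" or "top" or "wrist"; returns a dict with "frame" (480x640x3 uint8, blue, green, red), "fx", "fy", "cx", "cy" (pixels), "origin" and "attitude" of the camera in the world; the wrist camera has in their place "tool_from_camera" (4x4, takes a point from camera to tool coordinates, whose origin is the TCP and whose axes are the tool frame's). Camera axes: x right, y down, z forward; pixel columns grow to the right and rows downward; lengths in m; the calibration is good to about 2 mm. A picture is of the moment at which its call begins: read the wrist's pose just before it. There is no depth.
- hand_in(): hands the job in, once; it reports no verdict.
The state is a dict: "t": time; "qpos": joint angles; "qvel": joint speeds; "joint_efforts": joint torques, N m; "eef_pos": TCP position; "tcp_rot": TCP orientation; "ft_force": force on the tool from outside, world axes, zero at the start; "moment": the same for the moment, N m; "width": finger opening in m.
Only numpy, scipy, OpenCV 4.12 (cv2) and the standard library are available. Lean on these libraries where they do the work, as an engineer would, in place of code of your own. Each camera call takes 0.05 s, during which the arm holds its last target.

## Working session

There is one attempt and no reset: what is moved stays moved. The work goes in short steps, Python scripts to look and compute and a shell command to move; the robot and the scene stay as the last step left them, time stands still between calls to the robot, and variables do not carry over. Pictures are saved under pics/ and viewed, and the job is handed in when it is done.

```bash
ls; mkdir -p pics; python3 - <<'E'
from workcell import get_state,snapshot,tcp_to_tips
import cv2,json
print(tcp_to_tips if not callable(tcp_to_tips) else tcp_to_tips())
s=get_state();print(s)
for n in ["scene","top","wrist"]:
    d=snapshot(n);cv2.imwrite(f"pics/a_{n}.png",d["frame"]);print({k:v for k,v in d.items() if k!="frame"})
E
```

```text
pics
0.017
{'t': 0.0, 'qpos': array([ 9.12676264e-01,  3.81205429e-01,  1.29826667e+00,  5.49593948e-06,
        1.46357602e+00, -2.15302183e-01]), 'qvel': array([-8.65265967e-04, -2.64715587e-03,  1.00935234e-03, -7.97756956e-04,
       -2.26720825e-04,  5.77450010e-05]), 'joint_efforts': array([ 1.51501197e-03, -4.37914968e+01, -2.24560672e+01,  7.13672605e-02,
        3.51560244e-02, -1.08955096e-04]), 'eef_pos': array([0.23551107, 0.49674477, 0.25513069]), 'tcp_rot': array([-0.87771959,  1.38813987,  0.87691188]), 'ft_force': array([-0.59976482, -0.53147367, -0.10293632]), 'moment': array([ 0.03075926, -0.00059937, -0.02069523]), 'width': 0.0880942845430598}
{'fx': 517.4395029707654, 'fy': 517.4395029707654, 'cx': 319.25349272817675, 'cy': 240.53868445310238, 'origin': array([ 1.2387427 , -0.29990869,  1.0363372 ]), 'attitude': array([-2.13401598, -1.4116414 ,  0.48551685])}
{'fx': 505.7303192172664, 'fy': 505.7303192172664, 'cx': 315.5806990341823, 'cy': 246.49943032071724, 'origin': array([ 0.45066901, -0.01705278,  1.14335553]), 'attitude': array([-2.18955457,  2.16828188, -0.1128497 ])}
{'fx': 373.9380647835272, 'fy': 373.9380647835272, 'cx': 325.1782301340151, 'cy': 245.83870378239897, 'tool_from_camera': array([[-6.51868535e-05, -3.03478060e-01,  9.52838424e-01,
        -1.27930359e-01],
       [-5.99652679e-04, -9.52838243e-01, -3.03478043e-01,
         7.78575652e-02],
       [ 9.99999818e-01, -5.91154892e-04, -1.19868904e-04,
         9.72352795e-04],
       [ 0.00000000e+00,  0.00000000e+00,  0.00000000e+00,
         1.00000000e+00]])}
```

View pics/a_top.png

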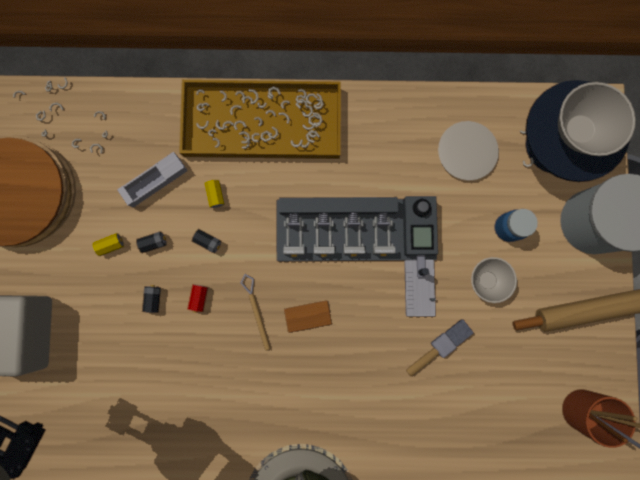

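View pics/a_scene.png

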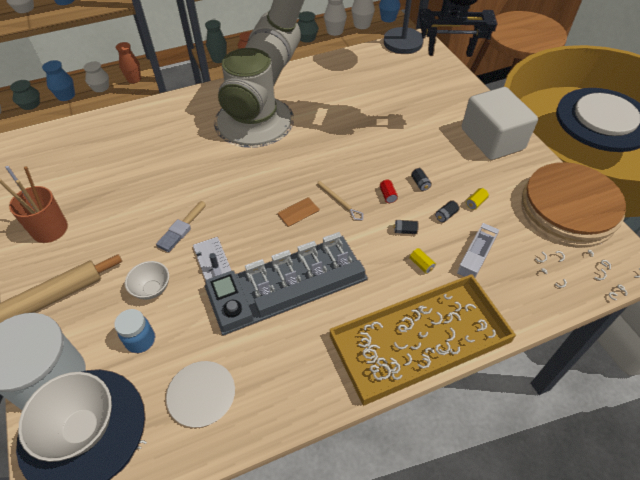

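View pics/a_wrist.png

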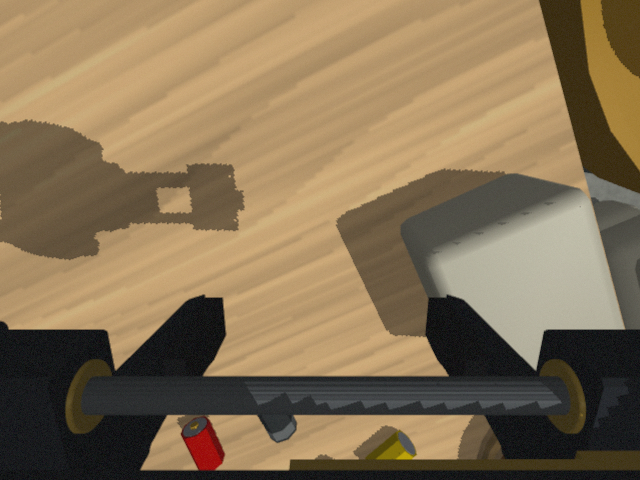

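The top view shows three dark cells at about (151,299), (151,242) and (206,240). There are also red and yellow decoys. The scale sits at (278–437, 197–317). I'll enlarge these areas next.

```bash
cat > h.py <<'E'
import numpy as np,cv2
from scipy.spatial.transform import Rotation as R
from workcell import get_state,snapshot
def cam(d,s=None):
    if 'origin' in d: return np.array(d['origin']),R.from_rotvec(d['attitude']).as_matrix()
    T=np.eye(4);T[:3,:3]=R.from_rotvec(s['tcp_rot']).as_matrix();T[:3,3]=s['eef_pos']
    T=T@d['tool_from_camera'];return T[:3,3],T[:3,:3]
def px2w(d,u,v,z,s=None):
    o,A=cam(d,s);r=A@np.array([(u-d['cx'])/d['fx'],(v-d['cy'])/d['fy'],1]);return o+r*(z-o[2])/r[2]
def w2px(d,p,s=None):
    o,A=cam(d,s);c=A.T@(np.array(p)-o);return np.array([d['fx']*c[0]/c[2]+d['cx'],d['fy']*c[1]/c[2]+d['cy']])
def crop(f,x0,y0,x1,y1,k,name):
    cv2.imwrite(name,cv2.resize(f[y0:y1,x0:x1],None,fx=k,fy=k,interpolation=cv2.INTER_CUBIC))
def shot(n):
    s=get_state();return snapshot(n),s
def tri(obs):
    # obs list of (d,u,v,s)
    A=[];b=[]
    for d,u,v,s in obs:
        o,M=cam(d,s);r=M@np.array([(u-d['cx'])/d['fx'],(v-d['cy'])/d['fy'],1]);r/=np.linalg.norm(r)
        P=np.eye(3)-np.outer(r,r);A.append(P);b.append(P@o)
    A=np.vstack(A);b=np.hstack(b);p=np.linalg.lstsq(A,b,rcond=None)[0];return p,np.linalg.norm(A@p-b)
E
python3 - <<'E'
from h import *
d,s=shot("top");f=d['frame']
crop(f,90,170,250,320,5,'pics/b1.png');crop(f,265,185,445,325,4,'pics/b2.png')
d,s=shot("scene");f=d['frame']
crop(f,370,150,500,250,6,'pics/b3.png');crop(f,190,220,380,340,4,'pics/b4.png')
E
```

```text
(no output)
```

View pics/b1.png

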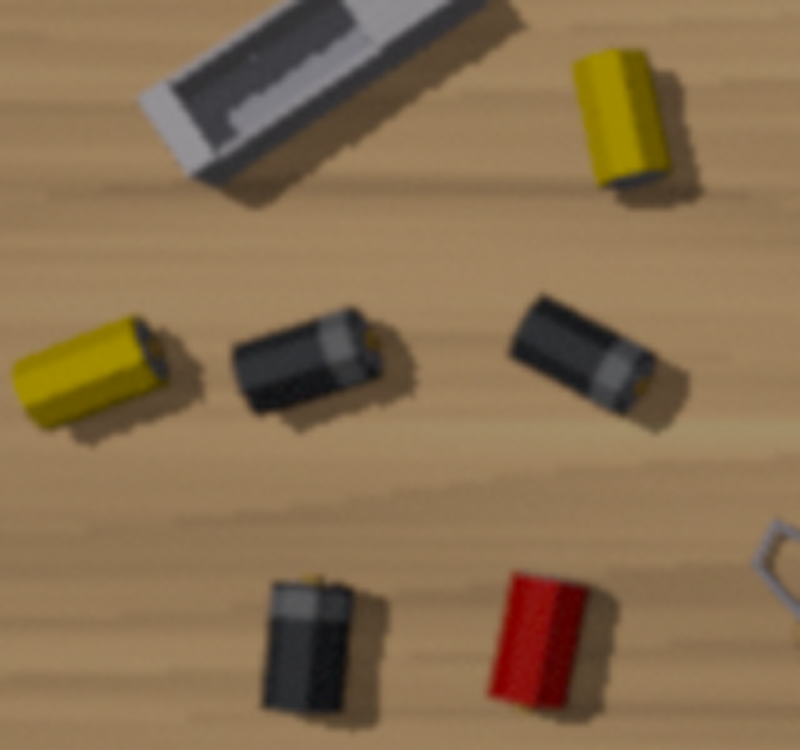

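View pics/b2.png

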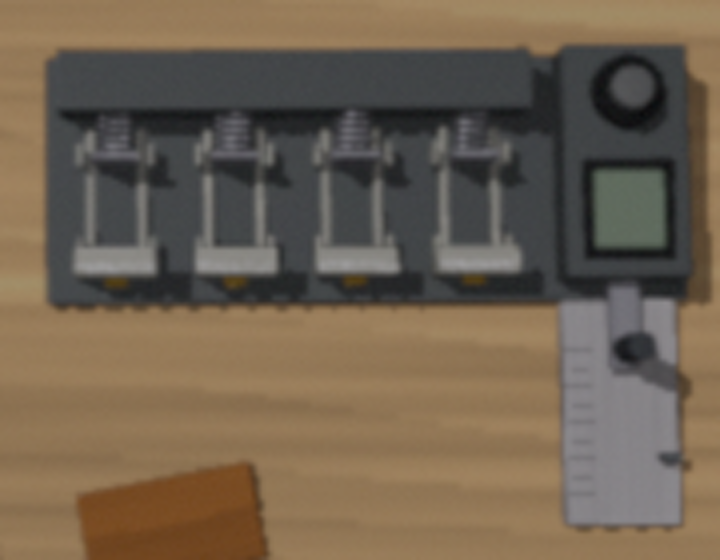

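View pics/b3.png

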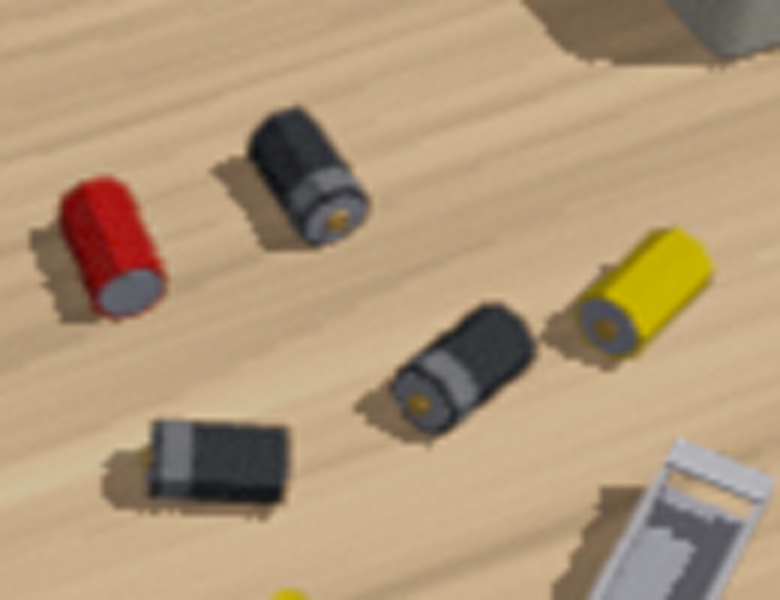

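View pics/b4.png

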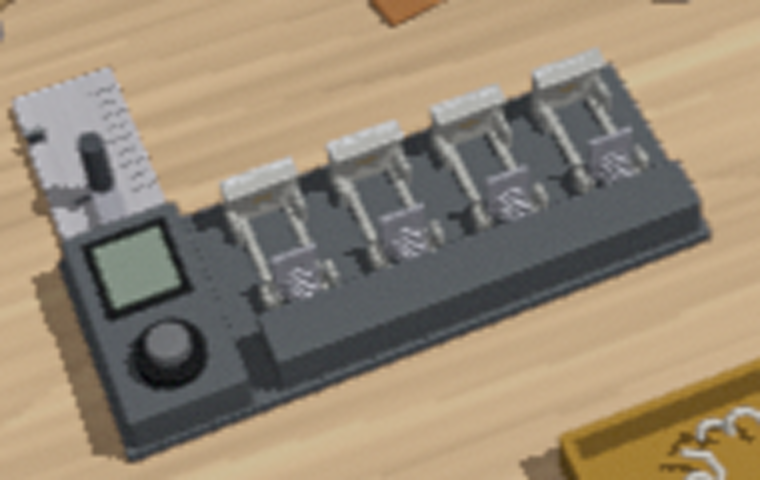

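Three cells, with none hidden that I can see. Next I fit the scale's pose and the cell poses from both cameras.

```bash
cat > fit.py <<'E'
from h import *
from scipy.optimize import least_squares
dt,_=shot("top");ds,_=shot("scene")
def c(x,y,k,x0,y0): return ((x+.5)/k-.5+x0,(y+.5)/k-.5+y0)
T=lambda x,y:c(x,y,4,265,185); S=lambda x,y:c(x,y,4,190,220)
L=[(dt,T(48,303),(-60,180.5,12)),(dt,T(567,525),(-185,-108.5,12)),(dt,T(682,525),(-185,-172.5,12)),
(dt,T(685,45),(80,-175.5,45)),(dt,T(690,278),(-50,-175.5,45)),(dt,T(557,45),(80,-105.5,45)),
(ds,S(112,68),(-185,-108.5,12)),(ds,S(12,98),(-185,-172.5,12)),(ds,S(710,237),(80,180.5,12)),(ds,S(130,458),(80,-175.5,2)),(ds,S(65,262),(-50,-175.5,45)),(ds,S(178,205),(-50,-105.5,45))]
def w(p,q):
    a=p[2];return np.array([p[0]+np.cos(a)*q[0]-np.sin(a)*q[1],p[1]+np.sin(a)*q[0]+np.cos(a)*q[1],q[2]])
def res(p,off=1):
    o=[]
    for d,uv,q in L:
        e=w2px(d,w(p,np.array(q)/1000))-uv
        if d is ds: e=e-p[3:5]
        else: e=e-p[5:7]
        o+=list(e)
    return np.array(o+list(p[3:]*0.5))
r=least_squares(res,[.48,-.05,0,0,0,0,0],loss='soft_l1')
print(r.x);print(res(r.x).reshape(-1,2)[:len(L)].round(1))
p=r.x
# seat x from lip inner edge & block
for x,y,z in [(115,247,50.5),(235,247,50.5),(357,247,50.5),(478,247,50.5),(150,108,46),(450,106,46),(115,153,52),(355,153,52)]:
    u,v=T(x,y);W=px2w(dt,u-p[5]*-0-0+p[5],v+p[6],z/1000)
    d=W[:2]-p[:2];a=-p[2];print(z,(1000*(np.cos(a)*d[0]-np.sin(a)*d[1])).round(1),(1000*(np.sin(a)*d[0]+np.cos(a)*d[1])).round(1))
B=lambda x,y:c(x,y,5,90,170)
B3=lambda x,y:c(x,y,6,370,150)
for name,a,b in [("A",(312,580),(306,700)),("B",(370,335),(247,380)),("C",(645,385),(527,325))]:
    W=[px2w(dt,*B(*q),z) for q,z in ((a,.022),(b,.025))]
    v=W[0]-W[1];print(name,W[0].round(4),W[1].round(4),np.degrees(np.arctan2(v[1],v[0])).round(1))
E
python3 fit.py
```

```text
[ 0.58588154 -0.11983966  0.01436548  0.16232478 -0.48041975  0.12890119
  0.11974202]
[[-0.8  0.2]
 [-0.6  0.2]
 [-0.6  0.1]
 [ 0.4 -0.3]
 [ 0.8  0.1]
 [ 0.8 -0.2]
 [-0.2  0.3]
 [-0.   1.1]
 [ 1.1 -0.3]
 [ 2.   1.8]
 [-1.7 -5. ]
 [-0.7 -1.1]]
50.5 -31.9 139.9
50.5 -32.2 74.8
50.5 -32.5 8.5
50.5 -32.7 -57.3
46 44.9 120.8
46 45.5 -43.9
52 19.3 139.8
52 18.8 9.1
A [0.4649 0.331  0.022 ] [0.4125 0.3307 0.025 ] 0.4
B [0.5737 0.3096 0.022 ] [0.5528 0.3622 0.025 ] -68.3
C [0.5527 0.1869 0.022 ] [0.5786 0.2394 0.025 ] -116.3
```

```bash
python3 - <<'E'
from h import *
s=get_state();M=R.from_rotvec(s['tcp_rot']).as_matrix();print(M.round(3), s['qpos'].round(3))
print(np.degrees(np.arctan2(M[1,1],M[0,1])))
E
```

```text
[[-0.    -0.904  0.428]
 [-0.     0.428  0.904]
 [-1.     0.    -0.   ]] [ 0.913  0.381  1.298  0.     1.464 -0.215]
154.6305417160716
```

```bash
cat > path.py <<'E'
import numpy as np, itertools,sys
AL=np.radians(float(sys.argv[1])); G=float(sys.argv[2]); H=7.0
# 2D x,z in bay frame (seat x=0, world z). cell u axis = to flat end.
def pts(th,c,cz,loc):
    loc=np.array(loc,float); ct,st=np.cos(th),np.sin(th)
    return np.c_[c+loc[:,0]*ct+loc[:,1]*st, cz-loc[:,0]*st+loc[:,1]*ct]
def seg(a,b,n=40): return [tuple(np.array(a)+(np.array(b)-a)*t) for t in np.linspace(0,1,n)]
cell=seg((30,16.5),(30,-16.5))+seg((30,-16.5),(-26,-16.5))+seg((-26,-16.5),(-26,16.5))+seg((-30,5),(-30,-5))+seg((-30,-5),(-26,-5))
# tool in cell frame: body dir leans to nub(-u) by AL
bd=np.array([-np.sin(AL),np.cos(AL)]); sd=np.array([np.cos(AL),np.sin(AL)])
g=np.array([-G,H])
def box(a0,a1,w): 
    P=[g+a0*bd-w*sd,g+a0*bd+w*sd,g+a1*bd+w*sd,g+a1*bd-w*sd]
    return sum([seg(P[i],P[(i+1)%4]) for i in range(4)],[])
fing=box(-19,45,9); body=box(45,130,37.5)
def rd(P,x0,x1,z0,z1):
    dx=np.maximum(np.maximum(x0-P[:,0],P[:,0]-x1),0);dz=np.maximum(np.maximum(z0-P[:,1],P[:,1]-z1),0)
    d=np.hypot(dx,dz); ins=(P[:,0]>x0)&(P[:,0]<x1)&(P[:,1]>z0)&(P[:,1]<z1)
    if ins.any():
        q=P[ins]; return -np.min(np.c_[q[:,0]-x0,x1-q[:,0],q[:,1]-z0,z1-q[:,1]],axis=1).max()
    return d.min()
def clear(th,c,cz):
    C=pts(th,c,cz,cell);F=pts(th,c,cz,fing);B=pts(th,c,cz,body)
    r={}
    r['lip']=min(rd(C,-38,-22,46.5,50.5),rd(C,-38,-30,0,50.5))
    r['floor']=C[:,1].min()-12
    r['blk']=min(rd(B,54,90,0,46),rd(F,54,90,0,46)); r['lipB']=min(rd(B,-38,-22,0,50.5),rd(F,-38,-22,0,50.5))
    r['chk']=min(rd(F,-30,-14,0,28),rd(F,26,38,0,28)); r['ffl']=F[:,1].min()-12
    m=C[C[:,1]<52]; r['plate']=m[:,0].max()-27; r['pz']=m[m[:,0].argmax(),1]
    r['pF']=F[F[:,1]<52][:,0].max()-(27+max(r['plate'],0)) if (F[:,1]<52).any() else -99
    return r
if __name__=="__main__":
    best={}
    for thd in [55,50,45,40,35,30,25,20,15,10,5,0]:
        bb=None
        for c in np.arange(-10,18,1):
            for cz in np.arange(28.5,80,1):
                r=clear(np.radians(thd),c,cz)
                if r['plate']>17 or r['plate']<-3: continue
                if thd==0 and cz>30: continue
                m=min(r['lip'],r['floor']+ (2 if thd==0 else 0),r['blk'],r['lipB'],r['chk'],r['ffl'],17.5-r['plate'], (48-r['pz']) if r['plate']>0 else 99)
                if bb is None or m>bb[0]: bb=(m,c,cz,{k:round(float(v),1) for k,v in r.items()})
        print(thd,bb)
E
python3 path.py 20 5; python3 path.py 20 0
```

```text
55 (np.float64(20.41178584733824), np.int64(10), np.float64(78.5), {'lip': 25.8, 'floor': 32.5, 'blk': 48.0, 'lipB': 30.6, 'chk': 41.4, 'ffl': 53.9, 'plate': -2.9, 'pz': 51.7, 'pF': -99.0})
50 (np.float64(20.485041790948486), np.int64(7), np.float64(76.5), {'lip': 22.4, 'floor': 30.9, 'blk': 49.3, 'lipB': 26.3, 'chk': 40.4, 'ffl': 51.9, 'plate': -3.0, 'pz': 51.6, 'pF': -99.0})
45 (np.float64(20.1674894736419), np.int64(10), np.float64(79.5), {'lip': 26.6, 'floor': 34.6, 'blk': 47.4, 'lipB': 29.6, 'chk': 41.6, 'ffl': 55.0, 'plate': -2.7, 'pz': 51.4, 'pF': -99.0})
40 (np.float64(20.229587392491837), np.int64(7), np.float64(77.5), {'lip': 22.8, 'floor': 33.6, 'blk': 48.3, 'lipB': 25.5, 'chk': 40.6, 'ffl': 53.1, 'plate': -2.7, 'pz': 51.4, 'pF': -99.0})
35 (np.float64(20.47744642503258), np.int64(6), np.float64(78.5), {'lip': 22.5, 'floor': 35.8, 'blk': 48.8, 'lipB': 25.1, 'chk': 41.7, 'ffl': 54.4, 'plate': -3.0, 'pz': 51.9, 'pF': -99.0})
30 (np.float64(19.923084040312993), np.int64(6), np.float64(79.5), {'lip': 22.6, 'floor': 38.2, 'blk': 48.4, 'lipB': 25.3, 'chk': 42.6, 'ffl': 55.8, 'pl
[... 1613 characters left out ...]
, in <module>
    r=clear(np.radians(thd),c,cz)
  File "path.py", line 29, in clear
    m=C[C[:,1]<52]; r['plate']=m[:,0].max()-27; r['pz']=m[m[:,0].argmax(),1]
                               ~~~~~~~~~~^^
    return umr_maximum(a, axis, None, out, keepdims, initial, where)
ValueError: zero-size array to reduction operation maximum which has no identity
Traceback (most recent call last):
  File "path.py", line 38, in <module>
    r=clear(np.radians(thd),c,cz)
  File "path.py", line 29, in clear
    m=C[C[:,1]<52]; r['plate']=m[:,0].max()-27; r['pz']=m[m[:,0].argmax(),1]
                               ~~~~~~~~~~^^
ValueError: zero-size array to reduction operation maximum which has no identity
```

```bash
cat > path2.py <<'E'
import sys
from path import *
K=[(50,-5,75),(50,-3,46),(50,2,46),(50,6,46),(45,9,46),(40,11,46),(35,13,46),(30,14,46),(25,15,46),(20,15,46),(15,15,46),(10,15,46),(5,15,46),(0,15,45.5)]
for thd,pu,zc in K:
    th=np.radians(thd); c=27+pu-30*np.cos(th)-16.5*np.sin(th); cz=zc+30*np.sin(th)-16.5*np.cos(th)
    gp=pts(th,c,cz,[g-2*bd*-1*-1*1])[0] if 0 else pts(th,c,cz,[g-2*bd])[0]
    r=clear(th,c,cz) if zc<60 else {}
    print(thd,pu,zc,'c %.1f %.1f'%(c,cz),'tcp %.1f %.1f'%tuple(gp),{k:round(float(v),1) for k,v in r.items()})
E
for a in "20 5" "0 0" "20 8"; do echo $a; python3 path2.py $a; done
```

```text
20 5
50 -5 75 c -9.9 87.4 tcp -8.8 94.0 {}
50 -3 46 c -7.9 58.4 tcp -6.8 65.0 {'lip': -0.4, 'floor': 12.8, 'blk': 41.2, 'lipB': 3.2, 'chk': 18.9, 'ffl': 33.8, 'plate': -3.0, 'pz': 46.0, 'pF': -31.2}
50 2 46 c -2.9 58.4 tcp -1.8 65.0 {'lip': 3.2, 'floor': 12.8, 'blk': 40.9, 'lipB': 5.8, 'chk': 21.1, 'ffl': 33.8, 'plate': 2.0, 'pz': 46.0, 'pF': -28.2}
50 6 46 c 1.1 58.4 tcp 2.2 65.0 {'lip': 6.2, 'floor': 12.8, 'blk': 40.9, 'lipB': 9.0, 'chk': 23.1, 'ffl': 33.8, 'plate': 6.0, 'pz': 46.0, 'pF': -28.2}
45 9 46 c 3.1 55.5 tcp 3.7 62.2 {'lip': 4.8, 'floor': 10.7, 'blk': 43.0, 'lipB': 10.3, 'chk': 21.5, 'ffl': 31.0, 'plate': 9.0, 'pz': 46.0, 'pF': -27.2}
40 11 46 c 4.4 52.6 tcp 4.4 59.3 {'lip': 2.1, 'floor': 8.7, 'blk': 42.2, 'lipB': 12.1, 'chk': 18.7, 'ffl': 28.3, 'plate': 11.0, 'pz': 46.0, 'pF': -27.0}
35 13 46 c 6.0 49.7 tcp 5.4 56.4 {'lip': -0.4, 'floor': 7.0, 'blk': 40.7, 'lipB': 14.3, 'chk': 15.6, 'ffl': 25.6, 'plate': 13.0, 'pz': 46.0, 'pF': -26.5}
30 14 46 c 6.8 46.7 tcp 5.6 53.3 {'lip': -0.7, 'floor': 5.4, 'blk': 39.9, 'lipB': 15.8, 'chk': 12.8, 'ffl': 23.0, 'plate': 14.0, 'pz': 46.
[... 4292 characters left out ...]
'blk': 42.0, 'lipB': 16.0, 'chk': 8.6, 'ffl': 19.1, 'plate': 15.0, 'pz': 46.0, 'pF': -30.0}
15 15 46 c 8.8 37.8 tcp 3.0 44.7 {'lip': 1.9, 'floor': 2.1, 'blk': 40.5, 'lipB': 15.4, 'chk': 9.4, 'ffl': 14.9, 'plate': 15.0, 'pz': 46.0, 'pF': -28.5}
10 15 46 c 9.6 35.0 tcp 3.3 41.3 {'lip': 3.2, 'floor': 1.5, 'blk': 38.9, 'lipB': 14.3, 'chk': 10.3, 'ffl': 11.0, 'plate': 15.0, 'pz': 46.0, 'pF': -26.9}
5 15 46 c 10.7 32.2 tcp 3.8 37.9 {'lip': 7.5, 'floor': 1.1, 'blk': 37.1, 'lipB': 12.7, 'chk': 9.1, 'ffl': 7.2, 'plate': 15.0, 'pz': 46.0, 'pF': -25.1}
0 15 45.5 c 12.0 29.0 tcp 4.7 34.1 {'lip': 8.1, 'floor': 0.5, 'blk': 35.0, 'lipB': 10.5, 'chk': 7.0, 'ffl': 3.1, 'plate': 15.0, 'pz': 45.5, 'pF': -23.0}
```

```bash
cat > mv.py <<'E'
from h import *
def tool(nyaw,lean):
    """nub yaw deg (world), lean of the body toward the nub, deg. camera on flat side"""
    n=np.array([np.cos(np.radians(nyaw)),np.sin(np.radians(nyaw)),0]);z=np.array([0,0,1.]);l=np.radians(lean)
    x=-(np.cos(l)*z+np.sin(l)*n); y=-n*np.cos(l)+z*np.sin(l); return np.c_[x,y,np.cross(x,y)],-x
def go(pos,Rm):
    s=get_state();d=(np.array(pos)-s['eef_pos'])/.03
    r=np.degrees((R.from_matrix(Rm)*R.from_rotvec(s['tcp_rot']).inv()).as_rotvec())/8
    n=int(np.ceil(max(abs(d).max(),np.linalg.norm(r)/1.0,np.linalg.norm(d)/1.6)))
    print('t %.1f'%s['t'],'slide',d.round(2),'turn',r.round(2),'rows>=',n,'per row',(d/n).round(3),(r/n).round(3))
    return d,r,n
E
python3 - <<'E'
from mv import *
n=0.4;M,b=tool(n,20)
c=np.array([.4390,.3309,.0165]);nv=np.array([np.cos(np.radians(n)),np.sin(np.radians(n)),0])
g=c+nv*.0073+np.array([0,0,.0051]);print(g)
go(g+.1*b,M)
E
```

```text
[0.44629982 0.33095096 0.0216    ]
t 0.3 slide [ 8.16 -5.52 -4.67] turn [0.55 2.46 3.19] rows>= 9 per row [ 0.907 -0.614 -0.519] [0.061 0.273 0.354]
```

```bash
python3 -m pendant '{"slide":[[0.8,-0.55,-0.4],[0.8,-0.55,-0.4],[0.8,-0.55,-0.4],[0.8,-0.55,-0.4],[0.8,-0.55,-0.4],[0.8,-0.55,-0.4],[0.8,-0.55,-0.4],[0.8,-0.55,-0.4],[0.8,-0.55,-0.4],[0.8,-0.55,-0.4]],"turn":[[0.055,0.246,0.32],[0.055,0.246,0.32],[0.055,0.246,0.32],[0.055,0.246,0.32],[0.055,0.246,0.32],[0.055,0.246,0.32],[0.055,0.246,0.32],[0.055,0.246,0.32],[0.055,0.246,0.32],[0.055,0.246,0.32]],"claw":[56,56,56,56,56,56,56,56,56,56]}' 40
python3 - <<'E'
from mv import *
d,s=shot("wrist");cv2.imwrite("pics/c1.png",d['frame'])
M,b=tool(.4,20);go(np.array([.4463,.3310,.0216])+.1*b,M)
E
```

```text
t: 1.35
eef_pos: [0.4766, 0.3311, 0.1352]
tcp_rot: [-1.03, 1.458, 1.471]
ft_force: [-0.4, 0.7, 0.2]
width: 0.056
t 1.4 slide [ 0.03  0.1  -0.57] turn [-0.   -0.03 -0.01] rows>= 1 per row [ 0.027  0.097 -0.569] [-0.    -0.029 -0.014]
```

View pics/c1.png

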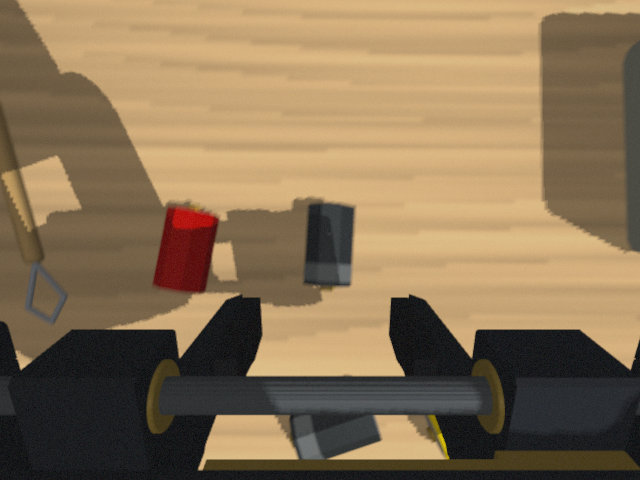

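```bash
python3 - <<'E'
from mv import *
f=cv2.imread("pics/c1.png");crop(f,280,180,380,300,6,'pics/c2.png')
E
```

```text
(no output)
```

View pics/c2.png

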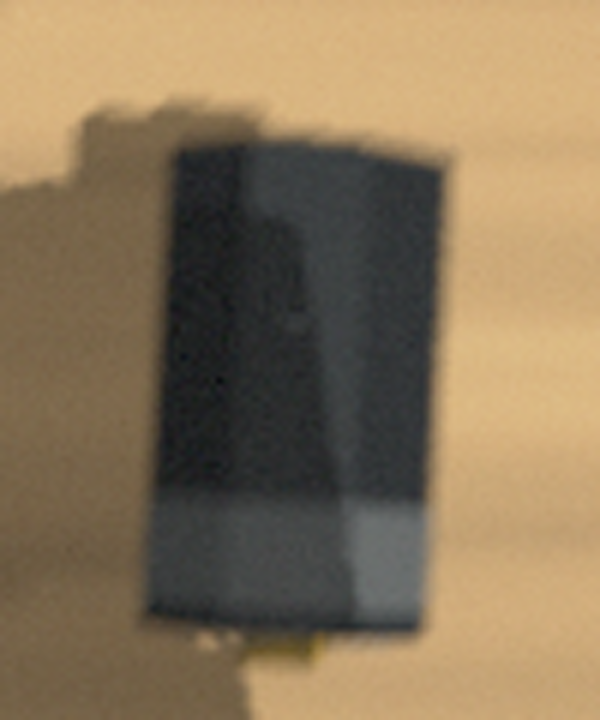

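```bash
cat > cell.py <<'E'
from mv import *
def cell(d,s,flat,nub,off=(0,0,1)):
    k=off[2];P=[((q[0]+.5)/k-.5+off[0],(q[1]+.5)/k-.5+off[1]) for q in (flat,nub)]
    a=px2w(d,*P[0],.033,s);b=px2w(d,*P[1],.033,s);v=(b-a)[:2];L=np.linalg.norm(v);v/=L
    yaw=np.degrees(np.arctan2(v[1],v[0]))
    c1=a[:2]+v*.030; c2=b[:2]-v*.026
    print('len %.1f yaw %.1f'%(L*1000,yaw),'c',c1.round(4),c2.round(4)); c=(c1+c2)/2
    g=np.array([*(c+v*.0073),.0216]);return c,yaw,g
E
python3 - <<'E'
from cell import *
d,s=shot("wrist")
c,y,g=cell(d,s,(305,140),(286,628),(280,180,6));M,b=tool(y,20);go(g+.1*b,M);go(g,M);print(g)
E
```

```text
len 53.8 yaw -1.8 c [0.442  0.3308] [0.4398 0.3309]
t 1.4 slide [ 0.15 -0.   -0.6 ] turn [ 0.   -0.02 -0.26] rows>= 1 per row [ 0.147 -0.005 -0.595] [ 0.002 -0.02  -0.262]
t 1.4 slide [-0.99  0.03 -3.73] turn [ 0.   -0.02 -0.26] rows>= 4 per row [-0.248  0.008 -0.932] [ 0.001 -0.005 -0.065]
[0.44820994 0.33061441 0.0216    ]
```

```bash
python3 -m pendant '{"slide":[[-0.2,0,-0.75],[-0.2,0,-0.75],[-0.2,0,-0.75],[-0.2,0.03,-0.75],[-0.1,0,-0.4],[-0.09,0,-0.33],[0,0,0]],"turn":[[0,0,-0.065],[0,0,-0.065],[0,0,-0.065],[0,0,-0.065],[0,0,0],[0,0,0],[0,0,0]],"claw":[56,56,56,56,56,56,56]}' 40
python3 - <<'E'
from mv import *
d,s=shot("wrist");cv2.imwrite("pics/c3.png",d['frame'])
M,b=tool(-1.8,20);go([.4482,.3306,.0216],M)
E
```

```text
t: 2.15
eef_pos: [0.4454, 0.3329, 0.0234]
tcp_rot: [-0.999, 1.47, 1.443]
ft_force: [0.1, 0.2, -0.7]
width: 0.056
t 2.2 slide [ 0.07 -0.08 -0.08] turn [-0.01  0.   -0.03] rows>= 1 per row [ 0.074 -0.082 -0.083] [-0.007  0.002 -0.027]
```

View pics/c3.png

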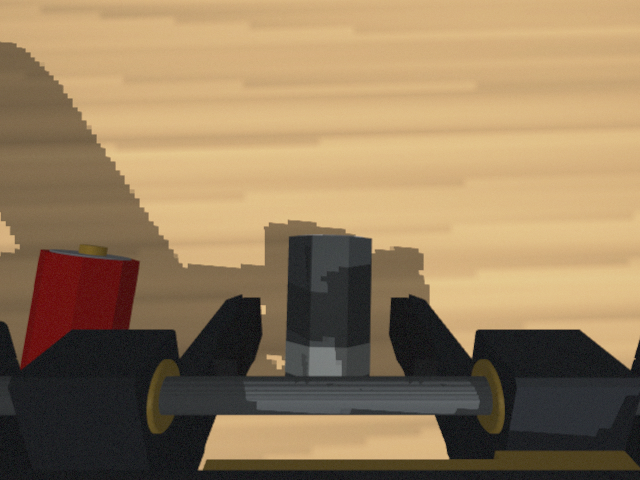

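```bash
python3 - <<'E'
from mv import *
d,s=shot("wrist")
print(px2w(d,330,237,.033,s),px2w(d,328,346,.033,s))
E
python3 -m pendant '{"slide":[[0.07,-0.07,-0.08],[0,0,0],[0,0,0],[0,0,0],[0,0,0],[0,0,0]],"turn":[[0,0,0],[0,0,0],[0,0,0],[0,0,0],[0,0,0],[0,0,0]],"claw":[56,30,28,28,28,28]}' 40
```

```text
[0.40848524 0.33646779 0.033     ] [0.4483657  0.33459001 0.033     ]
t: 2.85
eef_pos: [0.4482, 0.3309, 0.0217]
tcp_rot: [-0.999, 1.469, 1.442]
ft_force: [0.3, 0.5, 3.0]
width: 0.0331
```

```bash
python3 -m pendant '{"slide":[[0,0,0.5],[0,0,1],[0,0,1],[0,0,1],[0,0,0.8]],"turn":[[0,0,0],[0,0,0],[0,0,0],[0,0,0],[0,0,0]],"claw":[28,28,28,28,28]}' 40
python3 - <<'E'
from mv import *
d,s=shot("wrist");cv2.imwrite("pics/c4.png",d['frame']);crop(d['frame'],260,200,400,400,4,"pics/c4b.png")
E
```

```text
t: 3.35
eef_pos: [0.448, 0.3306, 0.153]
tcp_rot: [-0.999, 1.468, 1.441]
ft_force: [0.3, -0.5, -2.8]
width: 0.0327
```

View pics/c4b.png

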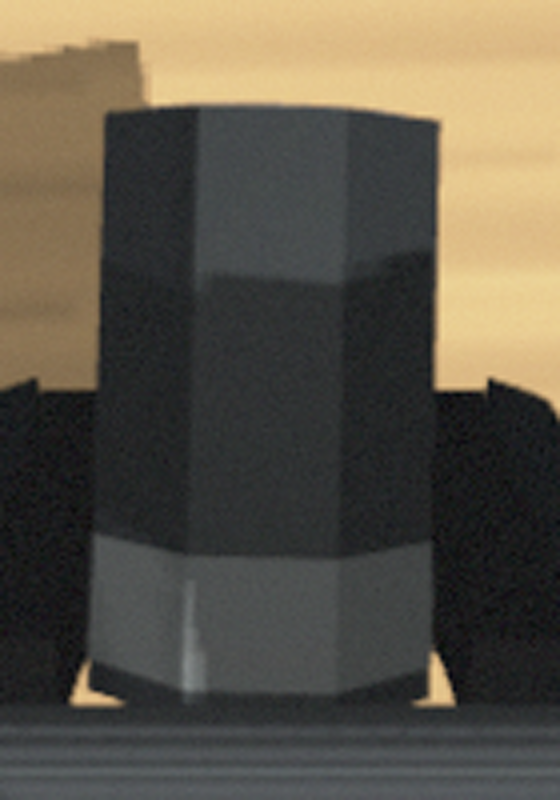

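```bash
cat > hand.py <<'E'
from mv import *
from scipy.optimize import least_squares
def rows(d,dl,h,lean):
    # TCP at cell-local u=-dl (towards nub), up h ; returns rows of flat top edge, shoulder top
    l=np.radians(lean);bd=np.array([-np.sin(l),np.cos(l)]);sd=np.array([np.cos(l),np.sin(l)])
    T=np.array(d['tool_from_camera']);o=[]
    for p in ((30,16.5),(-26,16.5)):
        v=(np.array(p)-np.array([-dl,h]))/1000
        tp=np.array([-v@bd, v@sd, 0,1]); c=np.linalg.inv(T)@tp   # tool x = -bd, tool y(camera) = towards flat
        o.append(d['fy']*c[1]/c[2]+d['cy'])
    return np.array(o)
def fit(d,rf,rn):
    r=least_squares(lambda p:rows(d,p[0],p[1],20)-[rf,rn],[7,5]);print('dl,h (lean 20):',r.x.round(2))
    r2=least_squares(lambda p:rows(d,p[0],5.1,p[1])-[rf,rn],[7,20]);print('dl,lean (h 5.1):',r2.x.round(2))
E
python3 - <<'E'
from hand import *
d,s=shot("wrist");fit(d,225.9,372.6);print(rows(d,7.3,5.1,20),rows(d,9.8,5.1,20))
E
```

```text
dl,h (lean 20): [12.28 13.69]
dl,lean (h 5.1): [17.15 -0.95]
[237.34993701 393.89712189] [230.48389143 386.79430755]
```

```bash
cat > bay.py <<'E'
from mv import *
P=np.array([0.58588,-0.11984,0.01437]); SX=-.010
def seat(k):
    q=np.array([SX,[.1405,.0745,.0085,-.0575][k]]);a=P[2]
    return np.array([P[0]+np.cos(a)*q[0]-np.sin(a)*q[1],P[1]+np.sin(a)*q[0]+np.cos(a)*q[1],0])
def pose(k,thd,push,zc,dl,h=5.1,al=20):
    th=np.radians(thd);c=27+push-30*np.cos(th)-16.5*np.sin(th); cz=zc+30*np.sin(th)-16.5*np.cos(th)
    x=c-dl*np.cos(th)+h*np.sin(th); z=cz+dl*np.sin(th)+h*np.cos(th)
    s=seat(k);a=P[2]
    pos=np.array([s[0]+np.cos(a)*x/1e3,s[1]+np.sin(a)*x/1e3,z/1e3])
    return pos,tool(180+np.degrees(a),al-thd)[0]
E
python3 - <<'E'
from hand import *
from bay import *
d,s=shot("wrist");fit(d,225.9,379)
for k in range(4): print(seat(k).round(4))
p,M=pose(2,50,-6,80,10);print(p)
go([.45,.12,.2],tool(-90,0)[0])
E
```

```text
dl,h (lean 20): [11.72  7.76]
dl,lean (h 5.1): [13.71  8.9 ]
[0.5739 0.0205 0.    ]
[ 0.5748 -0.0455  0.    ]
[ 0.5758 -0.1115  0.    ]
[ 0.5767 -0.1775  0.    ]
[ 0.56231587 -0.11167776  0.103314  ]
t 3.5 slide [ 0.06 -7.03  1.61] turn [ -1.98  -1.9  -10.93] rows>= 12 per row [ 0.005 -0.586  0.134] [-0.165 -0.158 -0.911]
```

```bash
python3 -m pendant '{"slide":[[0,-0.58,0.14],[0,-0.58,0.14],[0,-0.58,0.14],[0,-0.58,0.14],[0,-0.58,0.14],[0,-0.58,0.14],[0,-0.58,0.14],[0,-0.58,0.14],[0,-0.58,0.14],[0,-0.58,0.14],[0,-0.58,0.14],[0,-0.58,0.14]],"turn":[[-0.165,-0.158,-0.91],[-0.165,-0.158,-0.91],[-0.165,-0.158,-0.91],[-0.165,-0.158,-0.91],[-0.165,-0.158,-0.91],[-0.165,-0.158,-0.91],[-0.165,-0.158,-0.91],[-0.165,-0.158,-0.91],[-0.165,-0.158,-0.91],[-0.165,-0.158,-0.91],[-0.165,-0.158,-0.91],[-0.165,-0.158,-0.91]],"claw":[28,28,28,28,28,28,28,28,28,28,28,28]}' 40
python3 - <<'E'
from bay import *
p,M=pose(2,50,-6,80,11.5,6);print(p)
go(p+[0,0,.05],M)
E
```

```text
t: 4.7
eef_pos: [0.4472, 0.1211, 0.1997]
tcp_rot: [0.004, 1.575, -0.002]
ft_force: [-0.4, -0.2, -0.8]
width: 0.0326
[ 0.56204116 -0.11168171  0.10504157]
t 4.7 slide [ 3.83 -7.76 -1.49] turn [ -2.98   2.9  -10.83] rows>= 12 per row [ 0.319 -0.647 -0.124] [-0.248  0.242 -0.903]
```

```bash
python3 -m pendant '{"slide":[[0.32,-0.65,-0.12],[0.32,-0.65,-0.12],[0.32,-0.65,-0.12],[0.32,-0.65,-0.12],[0.32,-0.65,-0.12],[0.32,-0.65,-0.12],[0.32,-0.65,-0.12],[0.32,-0.65,-0.12],[0.32,-0.65,-0.12],[0.32,-0.65,-0.12],[0.32,-0.65,-0.12],[0.32,-0.65,-0.12]],"turn":[[-0.248,0.242,-0.9],[-0.248,0.242,-0.9],[-0.248,0.242,-0.9],[-0.248,0.242,-0.9],[-0.248,0.242,-0.9],[-0.248,0.242,-0.9],[-0.248,0.242,-0.9],[-0.248,0.242,-0.9],[-0.248,0.242,-0.9],[-0.248,0.242,-0.9],[-0.248,0.242,-0.9],[-0.248,0.242,-0.9]],"claw":[28,28,28,28,28,28,28,28,28,28,28,28]}' 40
python3 - <<'E'
from bay import *
p,M=pose(2,50,-6,80,11.5,6);print(p)
go(p+[0,0,.05],M)
for n in ("scene","wrist","top"):
    d,s=shot(n);cv2.imwrite(f"pics/d_{n}.png",d['frame'])
    if n=="scene":crop(d['frame'],180,150,380,330,4,'pics/d_s.png')
E
```

```text
t: 5.9
eef_pos: [0.5631, -0.1126, 0.1559]
tcp_rot: [0.895, 1.592, -1.571]
ft_force: [0.5, 0.2, -1.9]
width: 0.0326
[ 0.56204116 -0.11168171  0.10504157]
t 5.9 slide [-0.03  0.03 -0.03] turn [-0.01 -0.03 -0.04] rows>= 1 per row [-0.035  0.031 -0.028] [-0.013 -0.025 -0.036]
```

View pics/d_s.png

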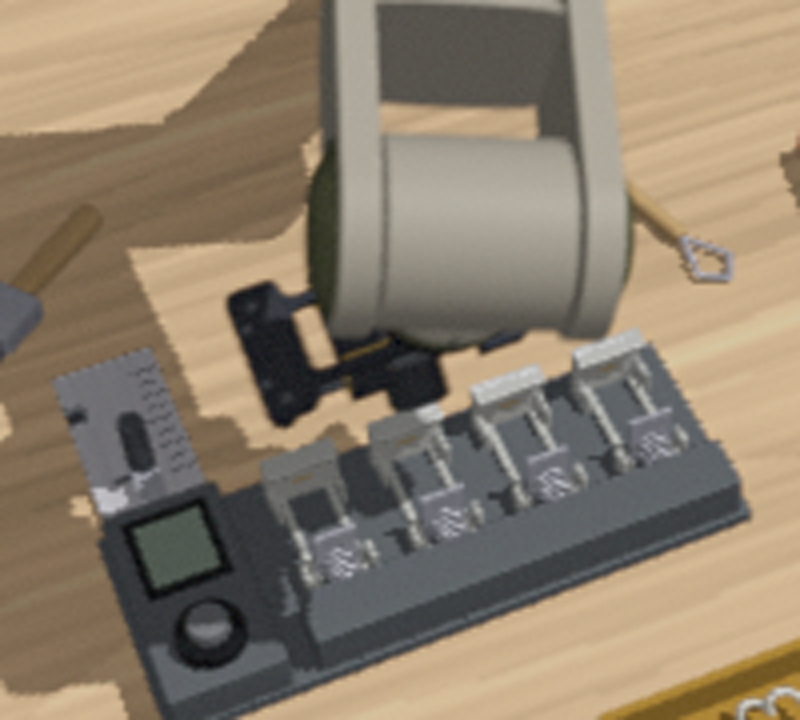

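View pics/d_wrist.png

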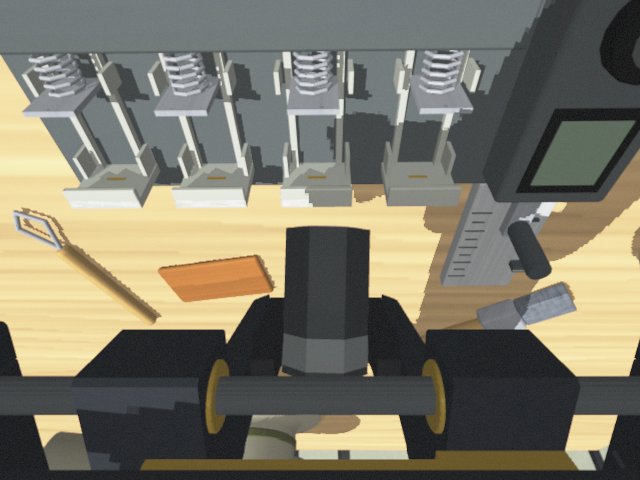

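View pics/d_top.png

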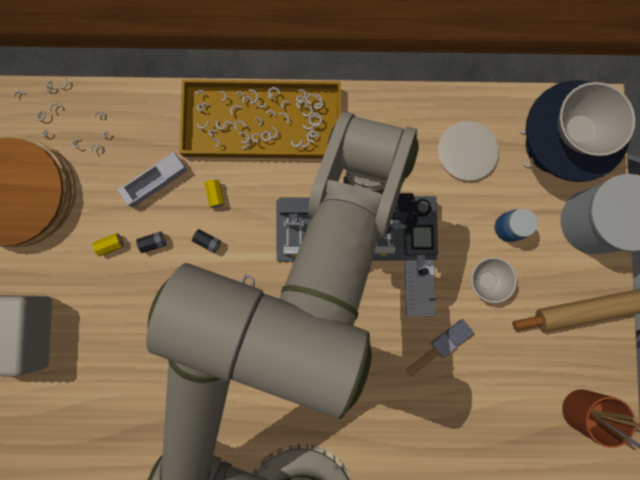

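```bash
python3 - <<'E'
import cv2
from h import *
f=cv2.imread("pics/d_wrist.png");crop(f,150,40,350,220,4,'pics/d_w2.png')
E
```

```text
(no output)
```

View pics/d_w2.png

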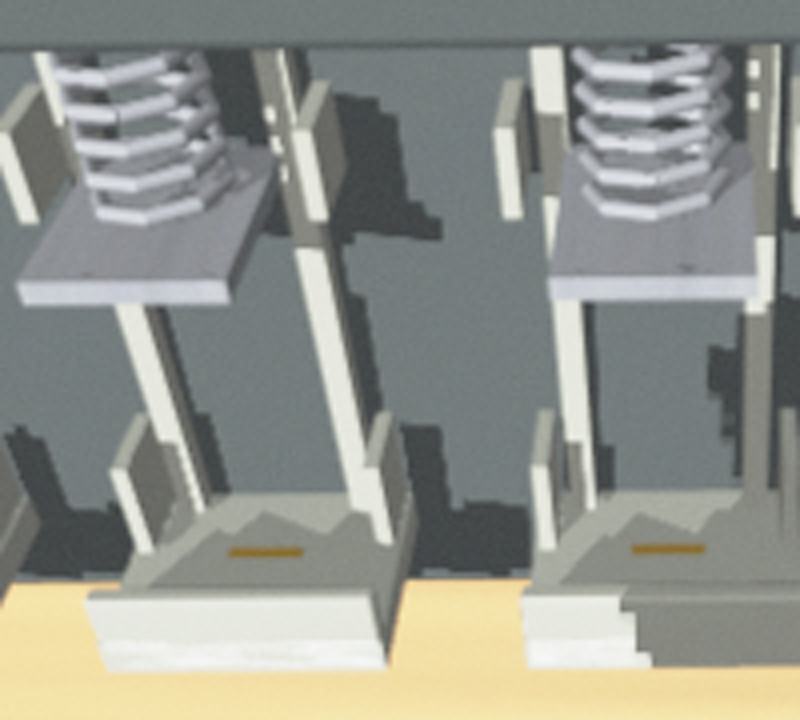

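```bash
python3 - <<'E'
from bay import *
d,s=shot("wrist")
f=lambda x,y,z:px2w(d,(x+.5)/4-.5+150,(y+.5)/4-.5+40,z,s)
for nm,x,y,z in [("p2l",552,300,.052),("p2r",756,300,.052),("p1l",22,305,.052),("p1r",232,305,.052),("lip2l",524,598,.0505),("lip1l",90,598,.0505),("lip1r",375,598,.0505)]:
    W=f(x,y,z);q=W[:2]-P[:2];a=-P[2];print(nm,W.round(4),(1e3*np.array([np.cos(a)*q[0]-np.sin(a)*q[1],np.sin(a)*q[0]+np.cos(a)*q[1]])).round(1))
E
```

```text
p2l [ 0.6019 -0.0923  0.052 ] [16.4 27.3]
p2r [ 0.6025 -0.1178  0.052 ] [16.7  1.8]
p1l [ 0.5996 -0.0257  0.052 ] [15.1 94. ]
p1r [ 0.6002 -0.0521  0.052 ] [15.3 67.6]
lip2l [ 0.553  -0.0855  0.0505] [-32.3  34.8]
lip1l [ 0.5514 -0.0203  0.0505] [-33.1 100. ]
lip1r [ 0.5525 -0.0631  0.0505] [-32.6  57.2]
```

```bash
python3 - <<'E'
import cv2
from h import *
f=cv2.imread("pics/d_wrist.png");crop(f,0,40,200,220,4,'pics/d_w1.png');crop(f,370,40,570,220,4,'pics/d_w3.png')
E
```

```text
(no output)
```

View pics/d_w1.png

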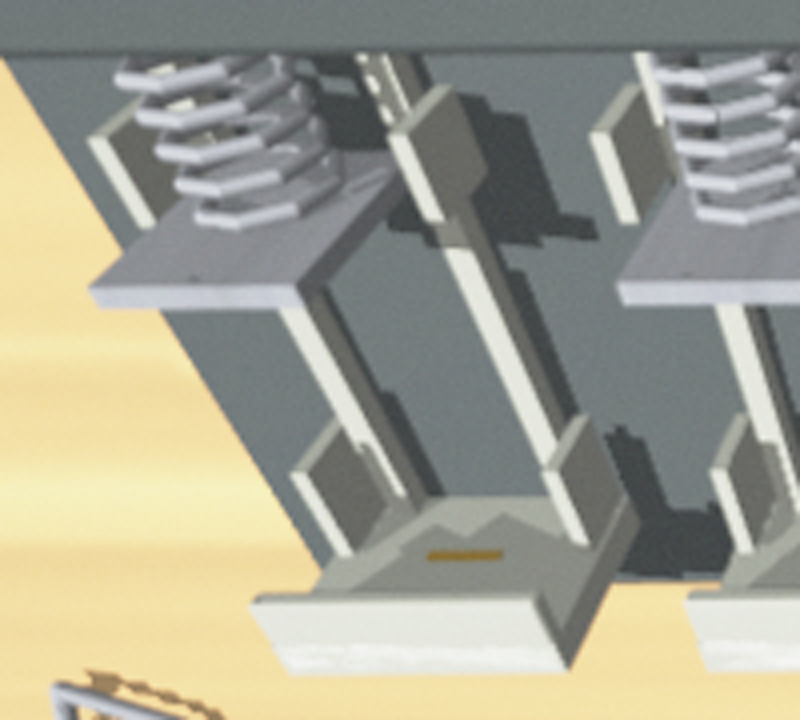

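View pics/d_w3.png

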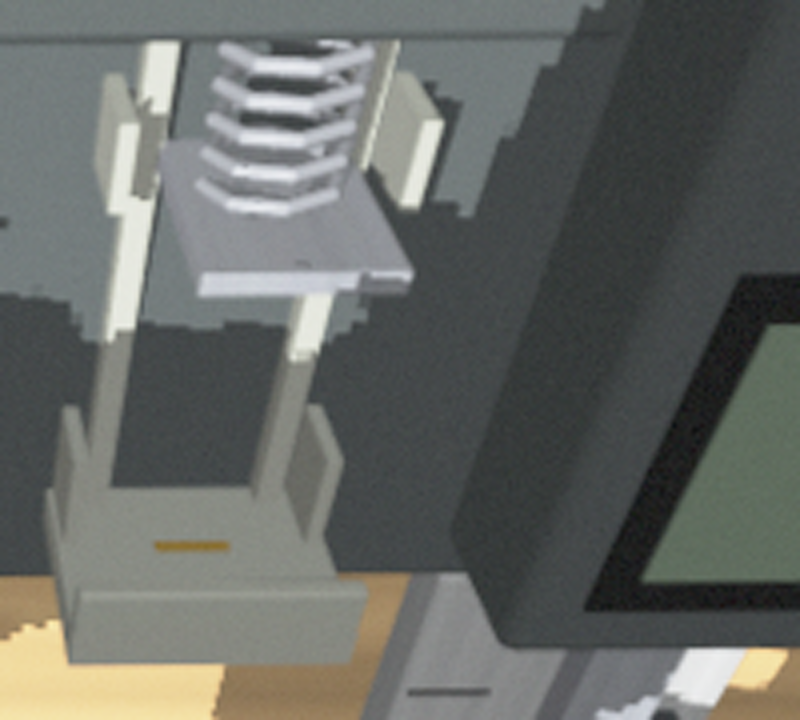

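```bash
cat > wfit.py <<'E'
from bay import *
from scipy.optimize import least_squares
def wfit(d,s,L,free_rot=False,p0=None):
    def model(p):
        o=[]
        dd=dict(d)
        T=np.array(d['tool_from_camera']).copy();T[:3,:3]=T[:3,:3]@R.from_rotvec(p[4:7]).as_matrix();dd['tool_from_camera']=T
        for uv,q in L:
            x,y,z=np.array(q)/1e3; x=x+p[3]
            w=[p[0]+np.cos(p[2])*x-np.sin(p[2])*y,p[1]+np.sin(p[2])*x+np.cos(p[2])*y,z]
            o+=list(w2px(dd,w,s)-uv)
        return np.array(o)
    def f(p):
        q=p.copy(); 
        if not free_rot:q[4:]=0
        return np.r_[model(q),(p[3]-SX)*1e3*1e3,q[4:]*300]
    r=least_squares(f,[*P,SX,0,0,0],loss='soft_l1',x_scale=[.01,.01,.01,.001,.01,.01,.01])
    print(r.x.round(4),'rms',np.sqrt(np.mean(model(r.x)**2)).round(2));return r.x,model(r.x).reshape(-1,2)
E
cat > d_pts.py <<'E'
def pts():
    L=[]
    def a(ox,oy,x,y,q): L.append((((x+.5)/4-.5+ox,(y+.5)/4-.5+oy),q))
    B=[140.5,74.5,8.5,-57.5]
    def pl(ox,k,xl,yl,xr,yr): a(ox,40,xl,yl,(27,B[k]+13,52)); a(ox,40,xr,yr,(27,B[k]-13,52))
    def lp(ox,k,xl,yl,xr,yr):
        a(ox,40,xl,yl,(-22,B[k]+22,50.5))
        if xr: a(ox,40,xr,yr,(-22,B[k]-22,50.5))
    pl(0,0,97,308,305,306); lp(0,0,256,603,540,601)
    pl(150,1,22,305,230,304); lp(150,1,90,600,375,598)
    pl(150,2,552,300,756,300); lp(150,2,524,598,None,None)
    pl(370,3,199,297,412,287); lp(370,3,80,592,366,592)
    return L
E
python3 - <<'E'
from wfit import *
from d_pts import pts
d,s=shot("wrist")
for fr in (0,1):
    p,r=wfit(d,s,pts(),fr);print(r.round(1).tolist())
E
```

```text
[ 0.5853 -0.113   0.0375 -0.01    0.      0.      0.    ] rms 1.04
[[3.0, 0.1], [2.0, 0.1], [-1.4, 0.4], [-0.3, 0.3], [1.4, -0.4], [0.7, -0.7], [-1.6, 0.3], [-0.2, 0.2], [-0.5, -0.5], [0.3, -1.0], [-1.1, -0.1], [-0.4, -1.1], [-1.5, 0.9], [-0.2, 0.6], [1.9, 0.0]]
[ 5.853e-01 -1.131e-01  3.720e-02 -1.000e-02 -2.000e-04  4.000e-04
  5.000e-04] rms 1.03
[[2.9, 0.1], [1.9, 0.1], [-1.5, 0.4], [-0.4, 0.3], [1.4, -0.4], [0.8, -0.7], [-1.6, 0.3], [-0.2, 0.2], [-0.4, -0.5], [0.4, -1.0], [-1.1, -0.1], [-0.4, -1.0], [-1.5, 0.9], [-0.2, 0.6], [1.9, -0.0]]
```

```bash
python3 - <<'E'
from bay import *
p,M=pose(2,50,-6,62,11.5,6);p[1]+=.0025;print(p)
go(p,M)
E
```

```text
[ 0.56204116 -0.10918171  0.08704157]
t 6.2 slide [-0.02  0.07 -2.33] turn [-0.03 -0.   -0.09] rows>= 3 per row [-0.008  0.025 -0.776] [-0.009 -0.001 -0.028]
```

```bash
python3 -m pendant '{"slide":[[0,0.03,-0.6],[0,0.03,-0.6],[0,0.02,-0.6],[0,0,-0.5],[0,0,0]],"turn":[[0,0,0],[0,0,0],[0,0,0],[0,0,0],[0,0,0]],"claw":[28,28,28,28,28]}' 40
python3 - <<'E'
from bay import *
p,M=pose(2,50,-6,62,11.5,6);go(p+[0,.0025,0],M)
d,s=shot("wrist");cv2.imwrite("pics/e.png",d['frame'])
E
```

```text
t: 6.65
eef_pos: [0.5623, -0.1087, 0.0872]
tcp_rot: [0.891, 1.594, -1.565]
ft_force: [-0.3, 0.2, -1.7]
width: 0.0327
t 6.7 slide [-0.01 -0.02 -0.  ] turn [-0.03 -0.02 -0.08] rows>= 1 per row [-0.009 -0.017 -0.004] [-0.027 -0.017 -0.082]
```

View pics/e.png

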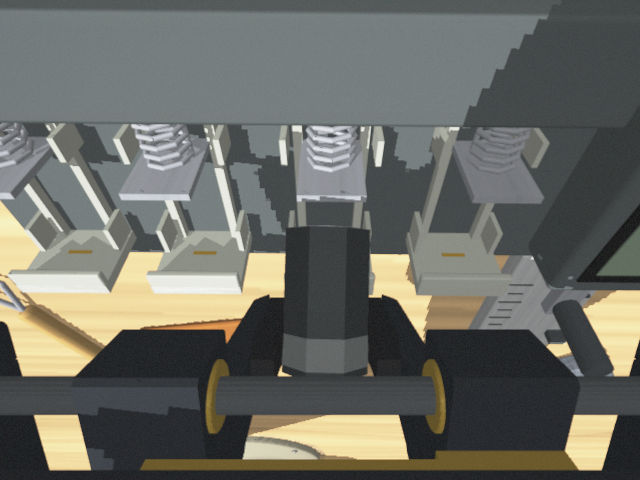

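```bash
python3 - <<'E'
from h import *
f=cv2.imread("pics/e.png");crop(f,265,110,395,260,5,'pics/e2.png')
E
```

```text
(no output)
```

View pics/e2.png

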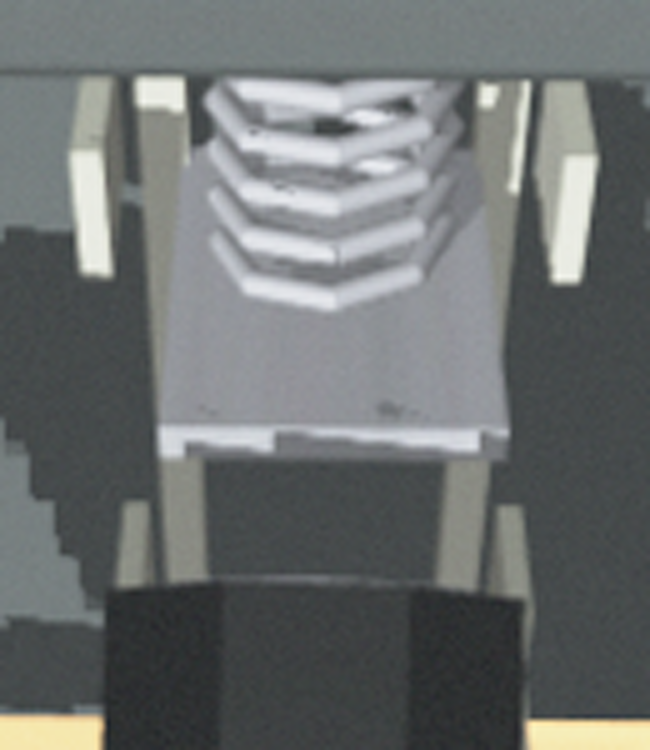

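```bash
cat > rel.py <<'E'
from bay import *
def rel(d,s,k,rplate,rflat):
    # x of plate front top edge from row ray at z=.052; x,z of flat edge given dl,h uncertain: give for range
    a=P[2]
    W=px2w(d,d['cx'],rplate,.052,s);print('plate x by wrist %.4f model %.4f'%(W[0],seat(k)[0]+.027))
def flatpt(s,dl,h,al=20):
    # world of upper flat corner, lower flat corner, lower shoulder corner, given tool pose
    M=R.from_rotvec(s['tcp_rot']).as_matrix();l=np.radians(al)
    bd=-M[:,0];sd=M[:,1]  # tool: bd = -sin l u + cos l w ; sd = cos l u + sin l w
    u=-np.sin(l)*bd+np.cos(l)*sd; w=np.cos(l)*bd+np.sin(l)*sd
    f=lambda p,q:s['eef_pos']+(u*(p+dl)+w*(q-h))/1e3
    return f(30,16.5),f(30,-16.5),f(-26,-16.5),f(-30,0),np.degrees(np.arcsin(-u[2]))
E
python3 - <<'E'
from rel import *
d,s=shot("wrist")
rel(d,s,2,201.3,0)
for dl,h,al in ((11.5,5.1,20),(11.5,6,20),(9.7,5.1,20),(12,7,20),(12,5.1,15)):
    q=flatpt(s,dl,h,al);print(dl,h,q[0].round(4),w2px(d,q[0],s).round(1),w2px(d,q[0]-0,s)[1].round(1),'tilt',q[4].round(1))
E
```

```text
plate x by wrist 0.6034 model 0.6028
11.5 5.1 [ 0.5983 -0.1081  0.0639] [326.8 233.3] 233.3 tilt 50.0
11.5 6 [ 0.5976 -0.1081  0.0633] [326.8 233.5] 233.5 tilt 50.0
9.7 5.1 [ 0.5971 -0.1081  0.0653] [326.8 238.2] 238.2 tilt 50.0
12 7 [ 0.5971 -0.1081  0.0623] [326.8 232.3] 232.3 tilt 50.0
12 5.1 [ 0.6006 -0.108   0.0667] [326.9 234.3] 234.3 tilt 45.0
```

```bash
python3 - <<'E'
from rel import *
from hand import rows
d,s=shot("wrist")
print(rows(d,11.5,5.1,20)); q=flatpt(s,11.5,5.1); print(w2px(d,q[0],s)); M=R.from_rotvec(s['tcp_rot']).as_matrix();print(M.round(3)); print(M.T@(q[0]-s['eef_pos']))
print(np.array(d['tool_from_camera']).round(4))
E
```

```text
[233.28757913 388.47566435]
[326.84781982 233.28757913]
[[-0.499  0.866  0.025]
 [-0.011  0.023 -1.   ]
 [-0.867 -0.499 -0.002]]
[ 3.48134007e-03  4.28962734e-02 -2.98191060e-18]
[[-1.000e-04 -3.014e-01  9.535e-01 -1.286e-01]
 [-7.000e-04 -9.535e-01 -3.014e-01  7.980e-02]
 [ 1.000e+00 -7.000e-04 -1.000e-04 -6.000e-04]
 [ 0.000e+00  0.000e+00  0.000e+00  1.000e+00]]
```

```bash
python3 - <<'E'
from h import *
import json
W=[];Tt=[];Sc=[]
for i in range(10):
    W.append(snapshot("wrist")['tool_from_camera'])
for i in range(8):
    d=snapshot("top");Tt.append(np.r_[d['origin'],d['attitude'],d['fx'],d['cx'],d['cy']])
for i in range(4):
    d=snapshot("scene");Sc.append(np.r_[d['origin'],d['attitude'],d['fx']])
W=np.array(W);print(W[:,:3,3].std(0),W[:,:3,3].mean(0),W[:,0,1].std(), [R.from_matrix(w[:3,:3]).as_rotvec().round(4).tolist() for w in W[:4]])
print(np.array(Tt).std(0),np.array(Tt).mean(0));print(np.array(Sc).std(0))
print(get_state()['t'])
E
```

```text
[5.64856177e-07 2.04699492e-07 1.73936557e-07] [-0.12854941  0.07981241 -0.00059744] 1.779178836103779e-07 [[2.0568, -0.3181, 2.0567], [2.0568, -0.3181, 2.0567], [2.0568, -0.3181, 2.0567], [2.0568, -0.3181, 2.0567]]
[5.55111512e-17 0.00000000e+00 0.00000000e+00 0.00000000e+00
 4.44089210e-16 0.00000000e+00 5.68434189e-14 0.00000000e+00
 0.00000000e+00] [ 4.50669012e-01 -1.70527773e-02  1.14335553e+00 -2.18955457e+00
  2.16828188e+00 -1.12849697e-01  5.05730319e+02  3.15580699e+02
  2.46499430e+02]
[0. 0. 0. 0. 0. 0. 0.]
7.9
```

```bash
python3 - <<'E'
from rel import *
f=cv2.imread("pics/e.png");crop(f,260,210,400,390,4,'pics/e3.png')
d,s=shot("wrist")
M=R.from_rotvec(s['tcp_rot']).as_matrix()
def L(dl,h,al,p,q,y):
    l=np.radians(al);bd=-M[:,0];sd=M[:,1];u=-np.sin(l)*bd+np.cos(l)*sd;w=np.cos(l)*bd+np.sin(l)*sd
    return w2px(d,s['eef_pos']+(u*(p+dl)+w*(q-h)+M[:,2]*y)/1e3,s).round(1)
for dl,h,al in ((8,5,20),(11.5,5,20),(14,5,20),(11.5,8,20),(11.5,5,15)):
    print(dl,h,al,'flat top',L(dl,h,al,30,16.5,0),'flat side',L(dl,h,al,30,6.8,-16.5),L(dl,h,al,30,6.8,16.5),'sh side',L(dl,h,al,-26,6.8,-16.5),L(dl,h,al,-26,6.8,16.5))
E
```

```text
8 5 20 flat top [326.9 242.8] flat side [284.6 244.1] [368.9 244. ] sh side [284.1 389.3] [369.7 389.2]
11.5 5 20 flat top [326.9 233.3] flat side [284.7 235.2] [368.8 235.1] sh side [284.1 380.1] [369.7 380. ]
14 5 20 flat top [326.8 226.5] flat side [284.7 228.8] [368.8 228.8] sh side [284.1 373.5] [369.6 373.5]
11.5 8 20 flat top [326.8 233.9] flat side [285.5 235.7] [368.  235.7] sh side [284.9 377.7] [368.8 377.6]
11.5 5 15 flat top [326.9 235.7] flat side [283.6 235.3] [369.9 235.3] sh side [284.5 379.3] [369.3 379.3]
```

View pics/e3.png

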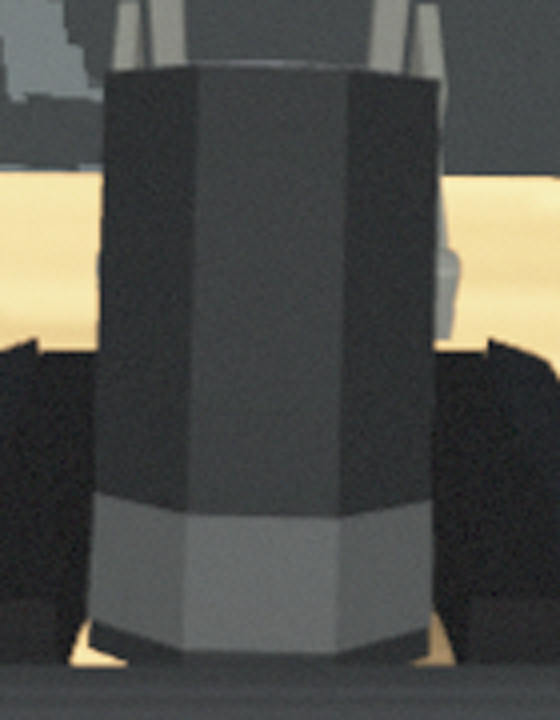

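```bash
python3 - <<'E'
from h import *
d,s=shot("wrist")
t0=np.array([[-6.51868535e-05, -3.03478060e-01,  9.52838424e-01,-1.27930359e-01],[-5.99652679e-04, -9.52838243e-01, -3.03478043e-01,7.78575652e-02],[9.99999818e-01, -5.91154892e-04, -1.19868904e-04,9.72352795e-04],[0,0,0,1]])
for T in (t0,np.array(d['tool_from_camera'])):
    for p in ((.017,.009,.028),(.017,.009,-.028),(.017,-.009,.028),(.017,.0,-.028),(0,.009,.028)):
        c=np.linalg.inv(T)@np.r_[p,1];print((d['fx']*c[0]/c[2]+d['cx']).round(1),(d['fy']*c[1]/c[2]+d['cy']).round(1),end=' | ')
    print()
E
```

```text
388.8 296.7 | 257.1 296.7 | 386.7 334.0 | 258.3 315.7 | 396.0 315.9 | 
392.1 301.0 | 261.3 301.1 | 389.9 338.0 | 262.4 319.9 | 399.6 320.5 |
```

```bash
sed -i 's/-0.11984,/-0.11830,/; s/h=5.1,al=20)/h=5.5,al=20,yo=0)/; s/np.degrees(a),al-thd/np.degrees(a)+yo,al-thd/' bay.py; cat bay.py | tail -8; python3 - <<'E'
from bay import *
p,M=pose(2,60,-4,60,11.6,yo=1.4);print(p);go(p,M)
p,M=pose(2,60,-4,47,11.6,yo=1.4);print(p);go(p,M)
E
```

```text
q=np.array([SX,[.1405,.0745,.0085,-.0575][k]]);a=P[2]
    return np.array([P[0]+np.cos(a)*q[0]-np.sin(a)*q[1],P[1]+np.sin(a)*q[0]+np.cos(a)*q[1],0])
def pose(k,thd,push,zc,dl,h=5.5,al=20,yo=0):
    th=np.radians(thd);c=27+push-30*np.cos(th)-16.5*np.sin(th); cz=zc+30*np.sin(th)-16.5*np.cos(th)
    x=c-dl*np.cos(th)+h*np.sin(th); z=cz+dl*np.sin(th)+h*np.cos(th)
    s=seat(k);a=P[2]
    pos=np.array([s[0]+np.cos(a)*x/1e3,s[1]+np.sin(a)*x/1e3,z/1e3])
    return pos,tool(180+np.degrees(a)+yo,al-thd)[0]
[ 0.56843337 -0.11004985  0.09052666]
t 8.0 slide [ 0.17 -0.01  0.06] turn [-0.06  1.25  0.11] rows>= 2 per row [ 0.087 -0.006  0.031] [-0.028  0.627  0.053]
[ 0.56843337 -0.11004985  0.07752666]
t 8.0 slide [ 0.17 -0.01 -0.37] turn [-0.06  1.25  0.11] rows>= 2 per row [ 0.087 -0.006 -0.185] [-0.028  0.627  0.053]
```

```bash
python3 -m pendant '{"slide":[[0.09,-0.015,0.03],[0.08,-0.015,0.03],[0,0,-0.15],[0,0,-0.15],[0,0,-0.1],[0,0,0]],"turn":[[-0.03,0.62,0.05],[-0.03,0.62,0.05],[0,0,0],[0,0,0],[0,0,0],[0,0,0]],"claw":[28,28,28,28,28,28]}' 40
python3 - <<'E'
from bay import *
p,M=pose(2,60,-4,47,11.6,yo=1.4);go(p,M);s=get_state();print(s['eef_pos'],s['ft_force'])
d,s=shot("wrist");cv2.imwrite("pics/f.png",d['frame']);crop(d['frame'],240,80,400,240,5,'pics/f2.png')
E
```

```text
t: 8.6
eef_pos: [0.568, -0.1106, 0.0783]
tcp_rot: [0.758, 1.704, -1.675]
ft_force: [0.4, 0.1, -1.1]
width: 0.0327
t 8.6 slide [ 0.02  0.02 -0.03] turn [0.   0.02 0.01] rows>= 1 per row [ 0.015  0.017 -0.027] [0.003 0.018 0.007]
[ 0.567972   -0.11057144  0.07832412] [ 0.39952616  0.11249219 -1.05945291]
```

View pics/f2.png

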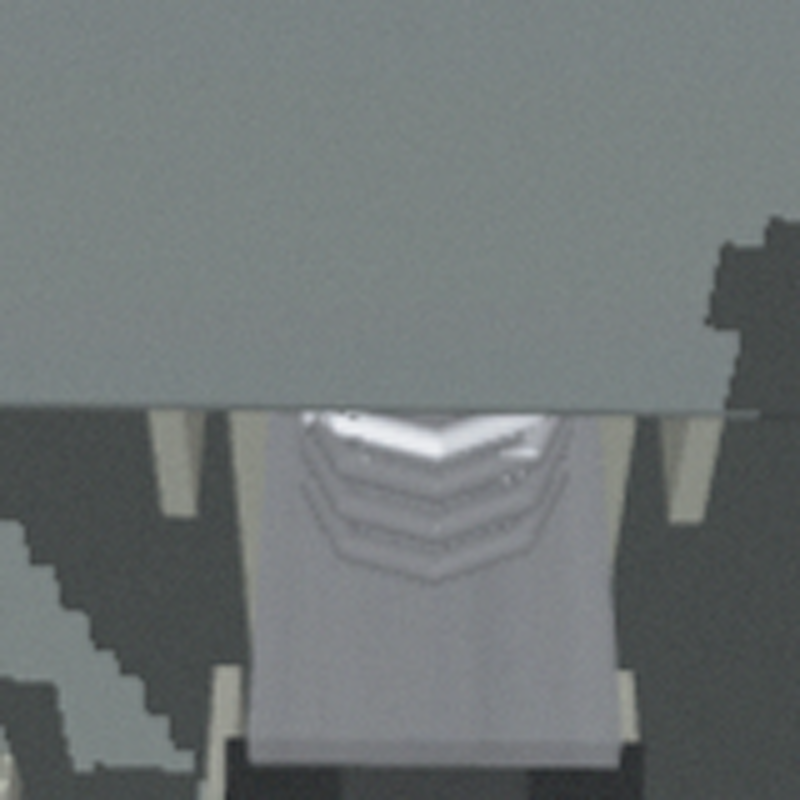

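```bash
for i in 1 2 3 4; do python3 -m pendant '{"slide":[[0.07,0,0],[0.06,0,0],[0,0,0]],"turn":[[0,0,0],[0,0,0],[0,0,0]],"claw":[28,28,28]}' 40 | egrep 'eef|force'; done
```

```text
eef_pos: [0.5723, -0.1106, 0.0787]
ft_force: [-2.4, -0.4, 0.4]
eef_pos: [0.5762, -0.1106, 0.0785]
ft_force: [-2.8, 0.1, 0.0]
eef_pos: [0.58, -0.1105, 0.0785]
ft_force: [-4.6, 0.5, 1.2]
eef_pos: [0.5838, -0.1105, 0.0785]
ft_force: [-5.6, 0.6, 3.0]
```

```bash
python3 - <<'E'
from bay import *
pp=None;s=get_state();prev=s['eef_pos'];print(prev)
for th,pu,zc in [(60,16,47),(52,16.5,47),(44,16.5,47),(36,16.5,47),(28,16.5,47),(20,16.5,47),(12,16,47),(4,15.5,46.5),(0,15,45.3)]:
    p,M=pose(2,th,pu,zc,11.6,yo=1.4);p[1]-=.0005
    print(th,p.round(4),((p-prev)/.03).round(3));prev=p
p,M=pose(2,0,15,45.5,11.6,yo=1.4);go(p,M)
E
```

```text
[ 0.58376234 -0.11046067  0.07850753]
60 [ 0.5884 -0.1103  0.0775] [ 0.156  0.007 -0.033]
52 [ 0.585  -0.1103  0.073 ] [-0.115 -0.002 -0.151]
44 [ 0.5817 -0.1104  0.068 ] [-0.11  -0.002 -0.167]
36 [ 0.5791 -0.1104  0.0626] [-0.085 -0.001 -0.181]
28 [ 0.5774 -0.1104  0.0568] [-0.059 -0.001 -0.191]
20 [ 0.5764 -0.1104  0.0509] [-0.032 -0.    -0.198]
12 [ 0.5758 -0.1104  0.0449] [-0.021 -0.    -0.2  ]
4 [ 0.576  -0.1104  0.0384] [ 0.007  0.    -0.215]
0 [ 0.5762 -0.1104  0.0343] [ 0.006  0.    -0.138]
t 9.8 slide [-0.25  0.02 -1.47] turn [ 0.29 -7.49  0.01] rows>= 8 per row [-0.032  0.002 -0.183] [ 0.036 -0.936  0.001]
```

```bash
python3 -m pendant '{"slide":[[0.08,0,-0.01],[0.08,0,-0.02],[-0.06,0,-0.075],[-0.055,0,-0.075],[-0.055,0,-0.083],[-0.055,0,-0.083],[-0.042,0,-0.09],[-0.042,0,-0.09],[0,0,0]],"turn":[[0,0,0],[0,0,0],[0.02,-0.5,0],[0.02,-0.5,0],[0.02,-0.5,0],[0.02,-0.5,0],[0.02,-0.5,0],[0.02,-0.5,0],[0,0,0]],"claw":[28,28,28,28,28,28,28,28,28]}' 40
python3 - <<'E'
from bay import *
p,M=pose(2,36,16.5,47,11.6,yo=1.4);go(p,M)
d,s=shot("wrist");cv2.imwrite("pics/g.png",d['frame'])
E
```

```text
t: 10.75
eef_pos: [0.5774, -0.1108, 0.0622]
tcp_rot: [1.033, 1.425, -1.385]
ft_force: [-7.0, -2.1, -4.7]
width: 0.0325
t 10.8 slide [0.06 0.03 0.01] turn [-0.   -0.    0.01] rows>= 1 per row [0.058 0.03  0.012] [-0.003 -0.     0.012]
```

View pics/g.png

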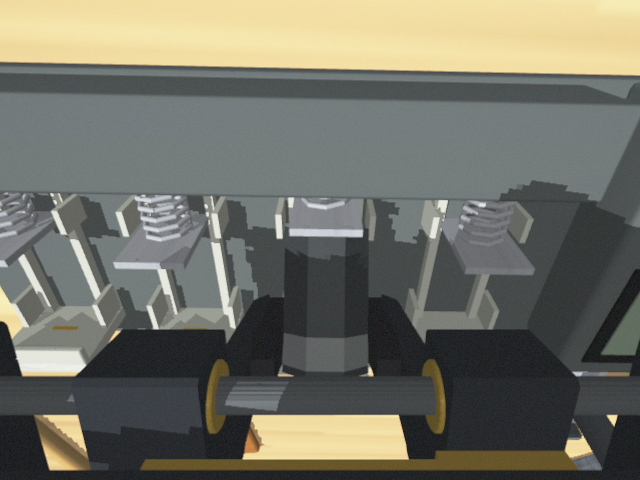

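```bash
python3 -m pendant '{"slide":[[0,0,-0.09],[0,0,-0.095],[-0.016,0,-0.1],[-0.016,0,-0.1],[-0.01,0.01,-0.1],[-0.01,0.01,-0.1],[0,0,0]],"turn":[[0.02,-0.5,0],[0.02,-0.5,0],[0.02,-0.5,0],[0.02,-0.5,0],[0.02,-0.5,0],[0.02,-0.5,0],[0,0,0]],"claw":[28,28,28,28,28,28,28]}' 40
python3 - <<'E'
from bay import *
p,M=pose(2,12,16,47,11.6,yo=1.4);go(p,M)
p,M=pose(2,0,16,45.3,11.6,yo=1.4);go(p,M)
d,s=shot("wrist");cv2.imwrite("pics/g2.png",d['frame'])
E
```

```text
t: 11.5
eef_pos: [0.5755, -0.11, 0.044]
tcp_rot: [1.248, 1.127, -1.077]
ft_force: [-7.5, -1.7, -0.7]
width: 0.0327
t 11.5 slide [0.01 0.   0.03] turn [-0.01 -0.    0.01] rows>= 1 per row [0.008 0.002 0.03 ] [-0.015 -0.002  0.011]
t 11.5 slide [ 0.05  0.   -0.32] turn [ 0.04 -1.5   0.01] rows>= 2 per row [ 0.027  0.001 -0.162] [ 0.021 -0.751  0.005]
```

View pics/g2.png

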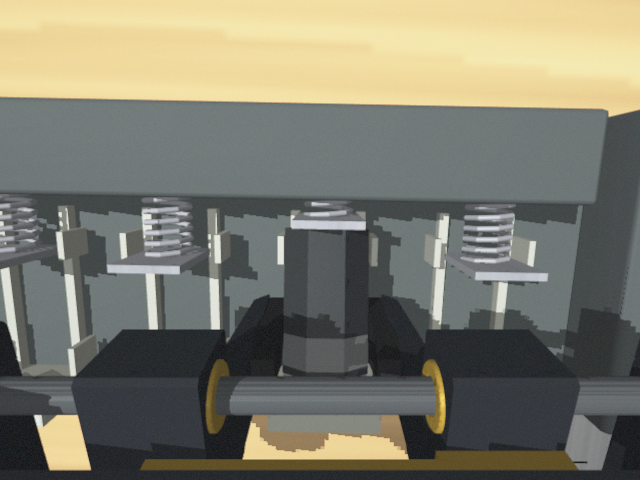

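```bash
python3 -m pendant '{"slide":[[0.02,0,-0.1],[0.02,0,-0.1],[0.01,0,-0.07],[0,0,0]],"turn":[[0.015,-0.5,0],[0.015,-0.5,0],[0.015,-0.5,0],[0,0,0]],"claw":[28,28,28,28]}' 40
python3 - <<'E'
from bay import *
p,M=pose(2,0,16,45,11.6,yo=1.4);go(p,M)
d,s=shot("wrist");cv2.imwrite("pics/g3.png",d['frame'])
E
```

```text
t: 11.95
eef_pos: [0.5772, -0.1097, 0.0356]
tcp_rot: [1.333, 0.971, -0.92]
ft_force: [-7.9, 0.1, -2.4]
width: 0.0327
t 11.9 slide [-0.   -0.01 -0.05] turn [-0.01  0.    0.01] rows>= 1 per row [-0.    -0.008 -0.054] [-0.007  0.     0.009]
```

View pics/g3.png

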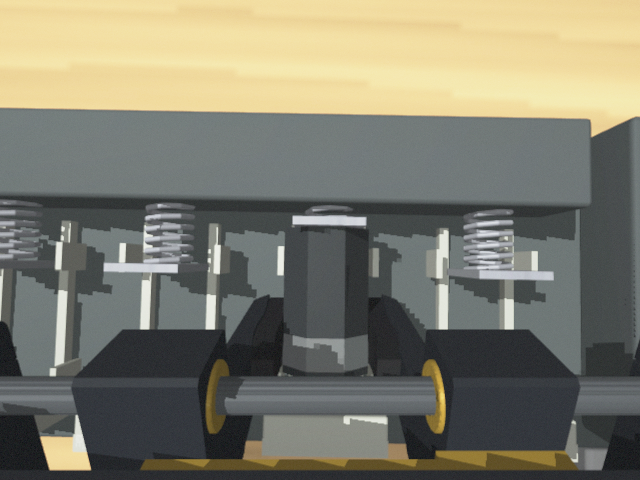

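```bash
for i in 1 2; do python3 -m pendant '{"slide":[[0,0,-0.025],[0,0,0]],"turn":[[0,0,0],[0,0,0]],"claw":[28,28]}' 40 | egrep 'eef|force'; done
```

```text
eef_pos: [0.5781, -0.1096, 0.0355]
ft_force: [-8.9, -1.1, -0.9]
eef_pos: [0.5784, -0.1097, 0.0352]
ft_force: [-9.7, -0.3, 2.6]
```

```bash
python3 -m pendant '{"slide":[[-0.1,0,0],[-0.1,0,0],[0,0,0]],"turn":[[0,0,0],[0,0,0],[0,0,0]],"claw":[28,28,28]}' 40 | egrep 'eef|force'; python3 - <<'E'
from bay import *
d,s=shot("wrist");cv2.imwrite("pics/g4.png",d['frame']);crop(d['frame'],220,190,430,440,3,"pics/g4b.png")
E
```

```text
eef_pos: [0.5727, -0.1098, 0.0352]
ft_force: [-5.1, 0.0, -1.3]
```

View pics/g4b.png

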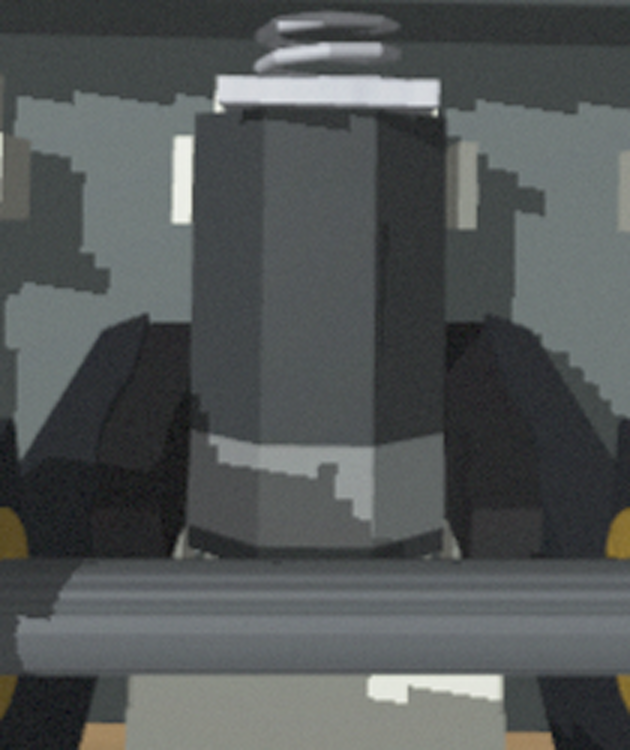

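```bash
python3 -m pendant '{"slide":[[0,0,-0.03],[0,0,0],[0,0,0],[0,0,0],[0,0,0]],"turn":[[0,0,0],[0,0,0],[0,0,0],[0,0,0],[0,0,0]],"claw":[28,36,46,50,50]}' 40 ; python3 - <<'E'
from bay import *
d,s=shot("wrist");cv2.imwrite("pics/g5.png",d['frame'])
E
```

```text
t: 13.25
eef_pos: [0.5737, -0.1101, 0.0348]
tcp_rot: [1.332, 0.968, -0.917]
ft_force: [0.4, -0.6, -0.3]
width: 0.0499
```

View pics/g5.png

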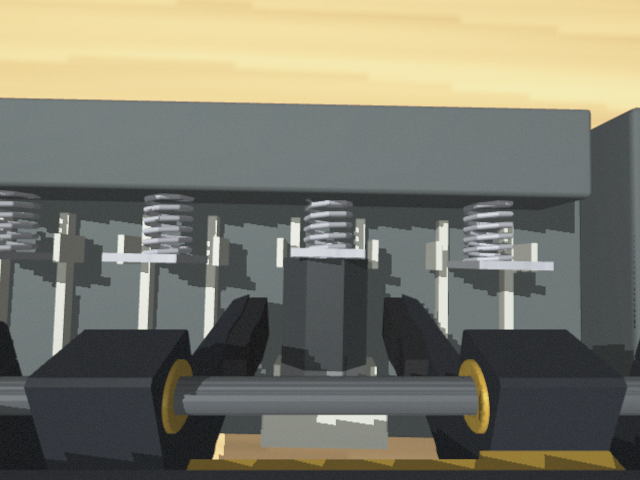

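```bash
python3 -m pendant '{"slide":[[0,0,0.4],[0,0,1],[0,0,1],[0,0,1],[0,0,1],[0,0,0.8]],"turn":[[0,0,0],[0,0,0],[0,0,0],[0,0,0],[0,0,0],[0,0,0]],"claw":[50,50,50,50,50,50]}' 40 ; python3 - <<'E'
from bay import *
d,s=shot("wrist");cv2.imwrite("pics/g6.png",d['frame']);crop(d['frame'],250,150,400,340,4,"pics/g6b.png")
d,s=shot("top");cv2.imwrite("pics/g6t.png",d['frame'])
E
```

```text
t: 13.9
eef_pos: [0.5734, -0.11, 0.1935]
tcp_rot: [1.332, 0.966, -0.917]
ft_force: [-0.3, -0.0, 0.1]
width: 0.05
```

View pics/g6.png

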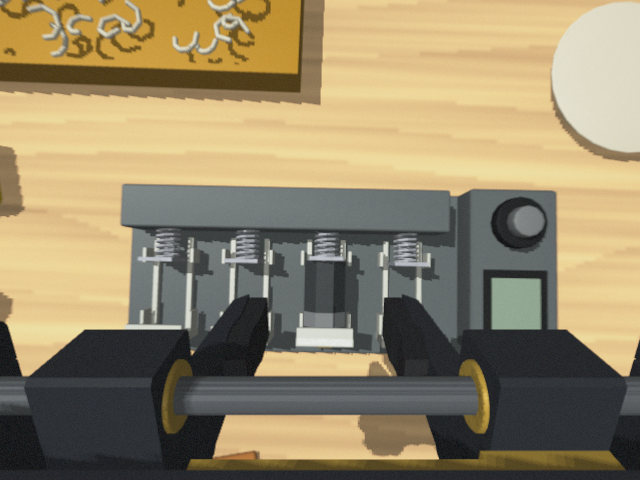

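View pics/g6t.png

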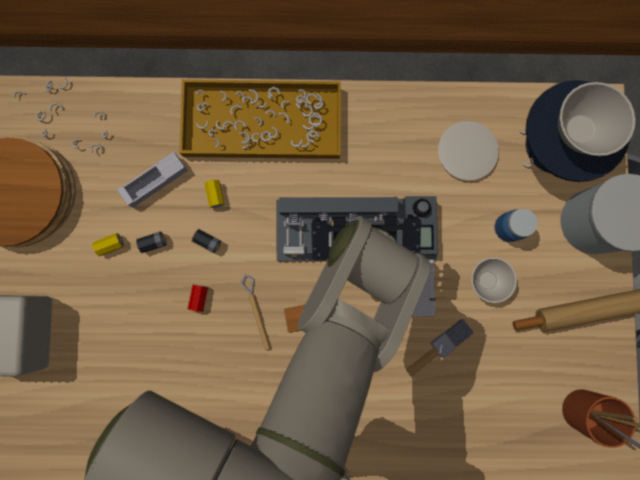

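```bash
python3 - <<'E'
from mv import *
n=-116.3;M,b=tool(n,20);nv=np.array([np.cos(np.radians(n)),np.sin(np.radians(n)),0])
g=np.array([.566,.2155,.0216])+nv*.006;print(g)
go(g+.11*b,M)
E
```

```text
[0.56334157 0.21012108 0.0216    ]
t 14.0 slide [-0.92  9.56 -2.33] turn [-0.01  0.08  7.69] rows>= 10 per row [-0.092  0.956 -0.233] [-0.001  0.008  0.769]
```

```bash
python3 -m pendant '{"slide":[[-0.09,0.87,-0.1],[-0.09,0.87,-0.1],[-0.09,0.87,-0.1],[-0.09,0.87,-0.2],[-0.09,0.87,-0.2],[-0.09,0.87,-0.2],[-0.09,0.87,-0.3],[-0.09,0.87,-0.3],[-0.09,0.87,-0.4],[-0.09,0.87,-0.4],[-0.02,0.87,0],[0,0,0]],"turn":[[0,0,0.7],[0,0,0.7],[0,0,0.7],[0,0,0.7],[0,0,0.7],[0,0,0.7],[0,0,0.7],[0,0,0.7],[0,0,0.7],[0,0,0.7],[0,0,0.7],[0,0,0]],"claw":[50,50,50,50,56,56,56,56,56,56,56,56]}' 40
python3 - <<'E'
from mv import *
d,s=shot("wrist");cv2.imwrite("pics/h1.png",d['frame']);print(np.array(d['tool_from_camera'])[:3,3])
x=d['frame'];crop(x,260,180,400,330,5,"pics/h1b.png")
E
```

```text
t: 15.2
eef_pos: [0.5451, 0.1791, 0.1208]
tcp_rot: [0.616, 1.447, -0.08]
ft_force: [-0.3, -0.8, -0.1]
width: 0.0559
[-0.12765699  0.07901022  0.00058467]
```

View pics/h1.png

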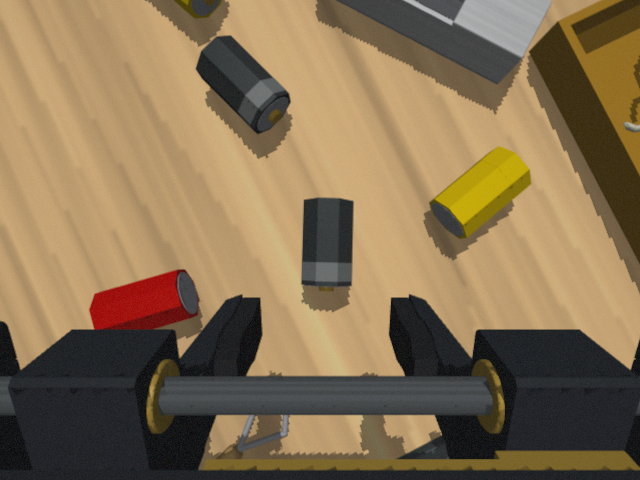

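View pics/h1b.png

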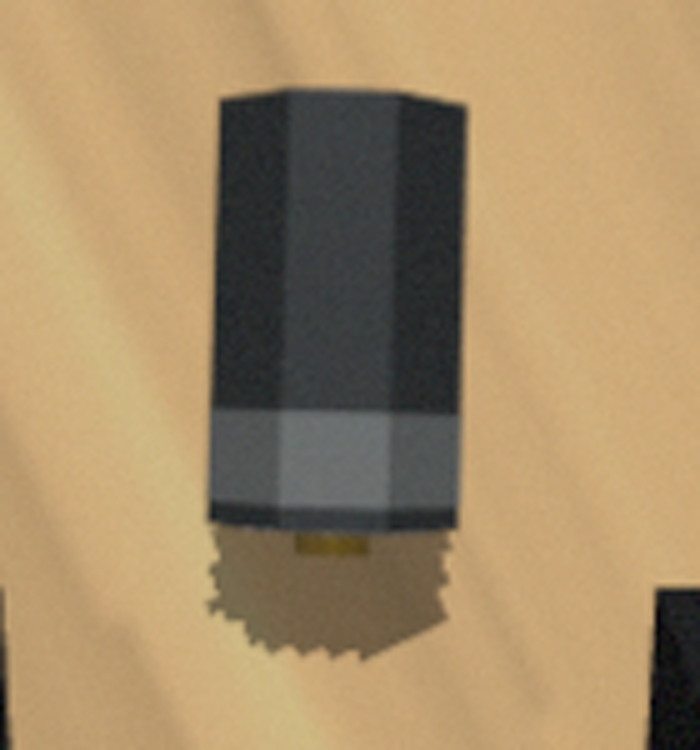

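```bash
cat >> h.py <<'E'
def corr(d):
    if 'tool_from_camera' in d:
        T=np.array(d['tool_from_camera']);T[:3,3]=[-.128,.0780,.0000];d=dict(d);d['tool_from_camera']=T
    return d
E
python3 - <<'E'
from cell import *
d,s=shot("wrist")
for D in (d,corr(d)):
    c,y,g=cell(D,s,(345,88),(334,528),(260,180,5))
M,b=tool(y,20);print(g);go(g+.05*b,M);go(g,M)
E
```

```text
len 55.5 yaw -117.6 c [0.5657 0.2141] [0.5659 0.2145]
len 55.5 yaw -117.6 c [0.5647 0.2133] [0.5649 0.2138]
[0.5614383  0.20710051 0.0216    ]
t 15.3 slide [ 0.26  0.5  -1.76] turn [-0.01  0.01 -0.17] rows>= 2 per row [ 0.132  0.249 -0.878] [-0.006  0.005 -0.086]
t 15.3 slide [ 0.53  1.   -3.32] turn [-0.01  0.01 -0.17] rows>= 4 per row [ 0.132  0.251 -0.83 ] [-0.003  0.002 -0.043]
```

```bash
python3 -m pendant '{"slide":[[0.13,0.24,-0.8],[0.13,0.24,-0.8],[0.13,0.24,-0.8],[0.1,0.2,-0.6],[0.04,0.08,-0.25],[0,0,0],[0,0,0]],"turn":[[0,0,-0.05],[0,0,-0.05],[0,0,-0.07],[0,0,0],[0,0,0],[0,0,0],[0,0,0]],"claw":[56,56,56,56,56,56,56]}' 40
python3 - <<'E'
from mv import *
d,s=shot("wrist");cv2.imwrite("pics/h2.png",d['frame']);print(np.array(d['tool_from_camera'])[:3,3])
M,b=tool(-117.6,20);go([.5614,.2071,.0216],M)
x=d['frame'];crop(x,250,200,400,380,4,"pics/h2b.png")
E
```

```text
t: 16.0
eef_pos: [0.562, 0.2066, 0.0249]
tcp_rot: [0.636, 1.435, -0.102]
ft_force: [0.3, 0.5, -0.4]
width: 0.0561
[-0.12764938  0.07902378  0.00055355]
t 16.1 slide [-0.02  0.02 -0.12] turn [-0.02  0.03  0.  ] rows>= 1 per row [-0.024  0.016 -0.117] [-0.015  0.025  0.004]
```

View pics/h2b.png

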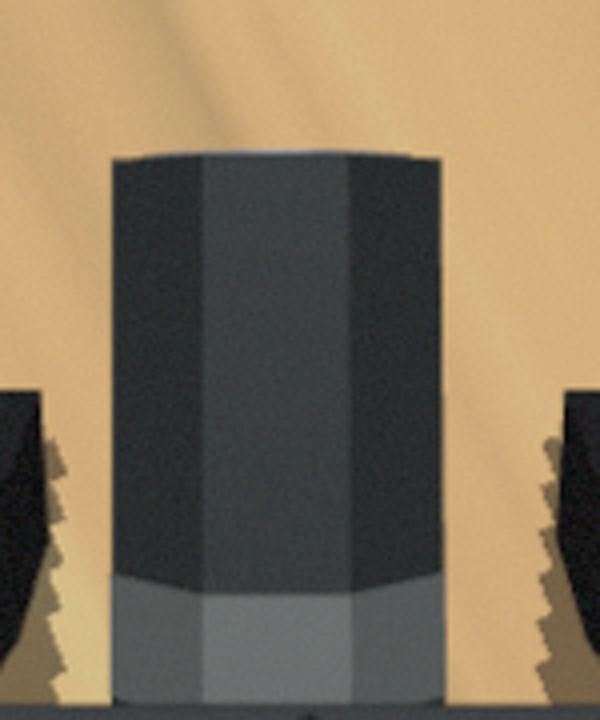

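```bash
python3 -m pendant '{"slide":[[-0.07,0.04,-0.06],[0,0,-0.06],[0,0,0],[0,0,0],[0,0,0],[0,0,0],[0,0,0]],"turn":[[0,0,0],[0,0,0],[0,0,0],[0,0,0],[0,0,0],[0,0,0],[0,0,0]],"claw":[56,56,44,30,28,28,28]}' 40
python3 -m pendant '{"slide":[[0,0,0.5],[0,0,1],[0,0,1],[0,0,1],[0,0,0.8],[0,0,0]],"turn":[[0,0,0],[0,0,0],[0,0,0],[0,0,0],[0,0,0],[0,0,0]],"claw":[28,28,28,28,28,28]}' 40
python3 - <<'E'
from mv import *
d,s=shot("wrist");cv2.imwrite("pics/h3.png",d['frame']);crop(d['frame'],260,200,400,400,4,"pics/h3b.png")
E
```

```text
t: 16.75
eef_pos: [0.5597, 0.2083, 0.0206]
tcp_rot: [0.636, 1.436, -0.102]
ft_force: [-0.3, 0.1, 1.1]
width: 0.0326
t: 17.35
eef_pos: [0.5606, 0.2085, 0.1523]
tcp_rot: [0.636, 1.431, -0.1]
ft_force: [-0.4, -0.6, -1.6]
width: 0.0326
```

View pics/h3b.png

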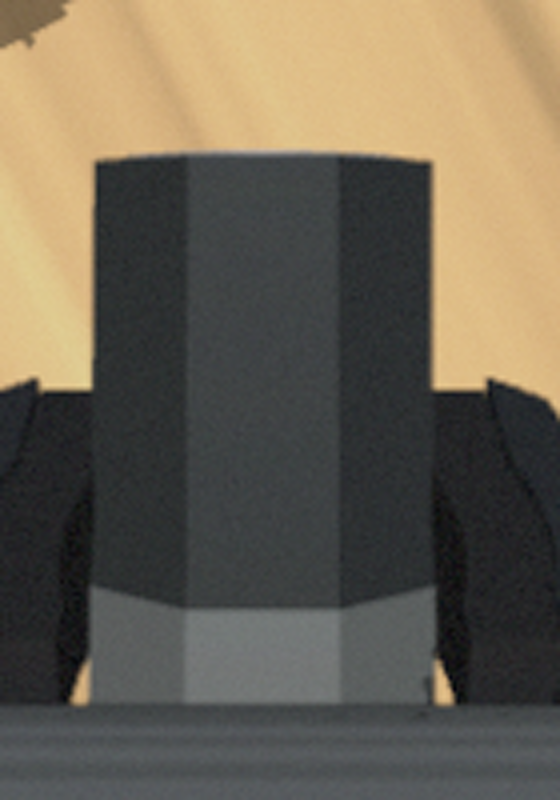

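```bash
python3 - <<'E'
from bay import *
p,M=pose(1,60,-5,64,7.1,h=4.8,yo=.4);print(p);go(p+[0,0,.05],M)
E
```

```text
[ 0.5681287  -0.04404741  0.09027954]
t 17.4 slide [ 0.28 -8.41 -0.33] turn [-4.13  6.69 -6.92] rows>= 11 per row [ 0.025 -0.765 -0.03 ] [-0.376  0.609 -0.629]
```

```bash
python3 -m pendant '{"slide":[[0.02,-0.7,-0.02],[0.02,-0.7,-0.02],[0.02,-0.7,-0.02],[0.02,-0.7,-0.02],[0.02,-0.7,-0.02],[0.02,-0.7,-0.02],[0.02,-0.7,-0.02],[0.02,-0.7,-0.02],[0.02,-0.7,-0.02],[0.02,-0.7,-0.02],[0.02,-0.7,-0.02],[0.02,-0.7,-0.02]],"turn":[[-0.344,0.557,-0.577],[-0.344,0.557,-0.577],[-0.344,0.557,-0.577],[-0.344,0.557,-0.577],[-0.344,0.557,-0.577],[-0.344,0.557,-0.577],[-0.344,0.557,-0.577],[-0.344,0.557,-0.577],[-0.344,0.557,-0.577],[-0.344,0.557,-0.577],[-0.344,0.557,-0.577],[-0.344,0.557,-0.577]],"claw":[28,28,28,28,28,28,28,28,28,28,28,28]}' 40
python3 - <<'E'
from bay import *
p,M=pose(1,60,-5,64,7.1,h=4.8,yo=.4);print(p);go(p,M)
E
```

```text
t: 18.6
eef_pos: [0.5665, -0.0442, 0.1402]
tcp_rot: [0.774, 1.708, -1.694]
ft_force: [-0.1, -0.3, -2.4]
width: 0.0322
[ 0.5681287  -0.04404741  0.09027954]
t 18.6 slide [ 0.06  0.   -1.66] turn [-0.   -0.04  0.03] rows>= 2 per row [ 0.028  0.002 -0.831] [-0.    -0.019  0.016]
```

```bash
python3 -m pendant '{"slide":[[0.03,0,-0.5],[0.02,0,-0.5],[0,0,-0.4],[0,0,-0.25],[0,0,0]],"turn":[[0,0,0],[0,0,0],[0,0,0],[0,0,0],[0,0,0]],"claw":[28,28,28,28,28]}' 40
python3 - <<'E'
from bay import *
p,M=pose(1,60,-5,64,7.1,h=4.8,yo=.4);go(p,M)
d,s=shot("wrist");cv2.imwrite("pics/i1.png",d['frame']);crop(d['frame'],240,100,400,260,5,'pics/i1b.png')
E
```

```text
t: 19.1
eef_pos: [0.5678, -0.0429, 0.0918]
tcp_rot: [0.774, 1.706, -1.688]
ft_force: [0.2, 0.2, -0.7]
width: 0.0326
t 19.1 slide [ 0.01 -0.04 -0.05] turn [-0.01 -0.01  0.01] rows>= 1 per row [ 0.01  -0.038 -0.051] [-0.009 -0.006  0.006]
```

View pics/i1b.png

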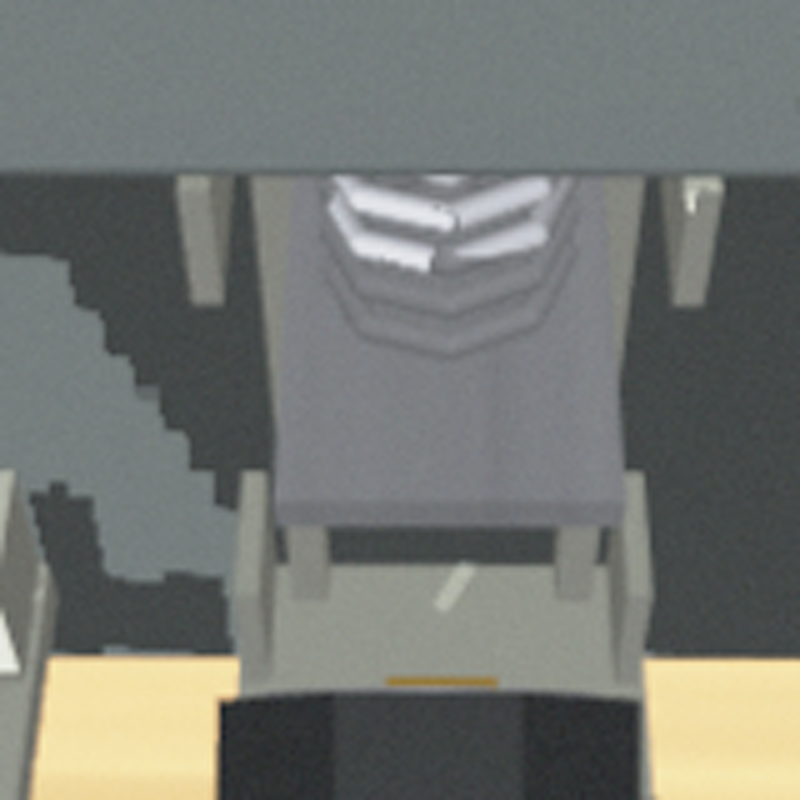

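```bash
python3 - <<'E'
from bay import *
p,M=pose(1,60,-5,47,7.1,h=4.8,yo=.4);p[1]=-.0444;print(p);go(p,M)
E
```

```text
[ 0.5681287  -0.0444      0.07327954]
t 19.1 slide [-0.   -0.04 -0.65] turn [-0.01  0.    0.01] rows>= 1 per row [-0.002 -0.043 -0.647] [-0.006  0.004  0.008]
```

```bash
python3 -m pendant '{"slide":[[0,-0.02,-0.15],[0,-0.01,-0.2],[0,-0.01,-0.2],[0,0,-0.1],[0,0,0]],"turn":[[0,0,0],[0,0,0],[0,0,0],[0,0,0],[0,0,0]],"claw":[28,28,28,28,28]}' 40
python3 - <<'E'
from bay import *
d,s=shot("wrist");cv2.imwrite("pics/i2.png",d['frame']);crop(d['frame'],240,80,400,240,5,'pics/i2b.png')
E
```

```text
t: 19.65
eef_pos: [0.5681, -0.0449, 0.0728]
tcp_rot: [0.775, 1.705, -1.689]
ft_force: [1.0, -0.6, -2.2]
width: 0.0325
```

View pics/i2b.png

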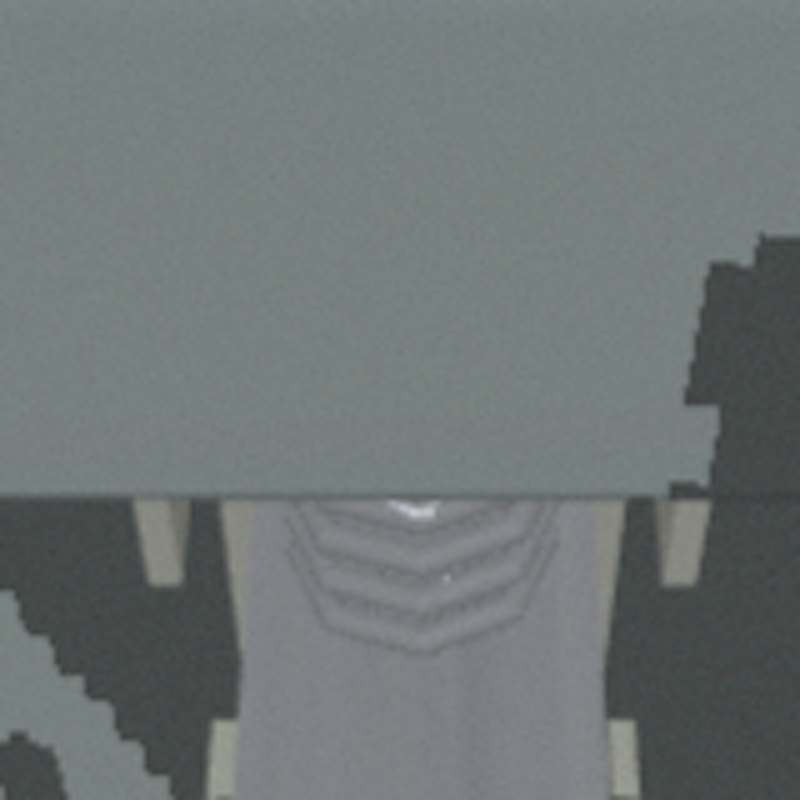

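```bash
for i in 1 2 3 4; do python3 -m pendant '{"slide":[[0.08,0.004,0],[0.08,0,0],[0,0,0]],"turn":[[0,0,0],[0,0,0],[0,0,0]],"claw":[28,28,28]}' 40 | egrep 'eef|force'; done
```

```text
eef_pos: [0.5732, -0.0447, 0.0735]
ft_force: [-2.5, -0.0, 0.5]
eef_pos: [0.578, -0.0446, 0.0734]
ft_force: [-3.7, -0.6, 0.1]
eef_pos: [0.5827, -0.0445, 0.0734]
ft_force: [-5.2, 0.7, 1.7]
eef_pos: [0.5873, -0.0444, 0.0735]
ft_force: [-6.9, -0.5, 2.5]
```

```bash
python3 - <<'E'
from bay import *
s=get_state();prev=s['eef_pos'];print(prev)
for th,pu,zc in [(60,16,47),(52,16.5,47),(44,16.5,47),(36,16.5,47),(28,16.5,47),(20,16.5,47),(12,16,47),(4,15.5,46.5),(0,15,45.3)]:
    p,M=pose(1,th,pu,zc,7.1,h=4.8,yo=.4)
    print(th,p.round(4),((p-prev)/.03).round(3));prev=p
p,M=pose(1,0,15,45.5,7.1,yo=.4);go(p,M)
E
```

```text
[ 0.58726748 -0.04439543  0.07345121]
60 [ 0.5891 -0.0437  0.0733] [ 0.062  0.022 -0.006]
52 [ 0.5862 -0.0438  0.069 ] [-0.096 -0.001 -0.142]
44 [ 0.5835 -0.0438  0.0644] [-0.092 -0.001 -0.156]
36 [ 0.5814 -0.0439  0.0593] [-0.069 -0.001 -0.167]
28 [ 0.5801 -0.0439  0.0541] [-0.045 -0.001 -0.175]
20 [ 0.5794 -0.0439  0.0487] [-0.02 -0.   -0.18]
12 [ 0.5791 -0.0439  0.0433] [-0.012 -0.    -0.181]
4 [ 0.5795 -0.0439  0.0374] [ 0.013  0.    -0.195]
0 [ 0.5797 -0.0439  0.0336] [ 0.008  0.    -0.127]
t 20.9 slide [-0.25  0.02 -1.3 ] turn [ 0.15 -7.5   0.01] rows>= 8 per row [-0.031  0.002 -0.162] [ 0.019 -0.938  0.002]
```

```bash
python3 -m pendant '{"slide":[[0.06,0.005,0],[-0.035,0,-0.07],[-0.045,0,-0.07],[-0.045,0,-0.078],[-0.045,0,-0.078],[-0.03,0,-0.083],[-0.03,0,-0.083],[0,0,0]],"turn":[[0,0,0],[0.01,-0.5,0],[0.01,-0.5,0],[0.01,-0.5,0],[0.01,-0.5,0],[0.01,-0.5,0],[0.01,-0.5,0],[0,0,0]],"claw":[28,28,28,28,28,28,28,28]}' 40
python3 - <<'E'
from bay import *
p,M=pose(1,36,16.5,47,7.1,h=4.8,yo=.4);go(p,M)
d,s=shot("wrist");cv2.imwrite("pics/i3.png",d['frame'])
E
```

```text
t: 21.7
eef_pos: [0.5803, -0.0443, 0.059]
tcp_rot: [1.048, 1.421, -1.399]
ft_force: [-8.1, -1.8, -4.6]
width: 0.0329
t 21.7 slide [0.04 0.01 0.01] turn [-0.01 -0.01  0.02] rows>= 1 per row [0.037 0.013 0.011] [-0.008 -0.013  0.016]
```

View pics/i3.png

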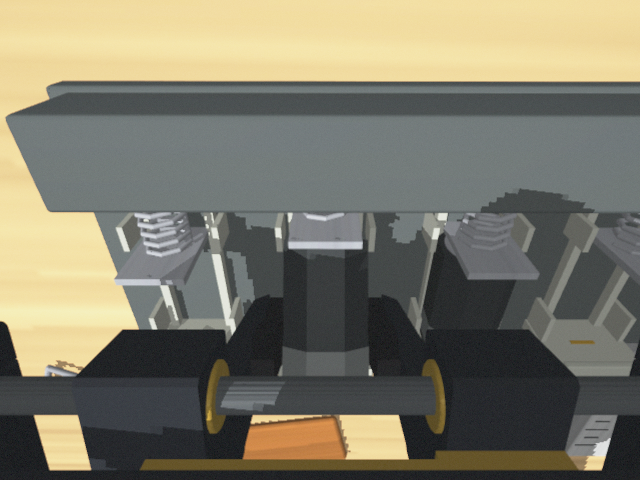

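```bash
python3 -m pendant '{"slide":[[0,0,-0.083],[0,0,-0.087],[-0.01,0,-0.09],[-0.01,0,-0.09],[-0.006,0,-0.09],[-0.006,0,-0.09],[0,0,0]],"turn":[[0.01,-0.5,0],[0.01,-0.5,0],[0.01,-0.5,0],[0.01,-0.5,0],[0.01,-0.5,0],[0.01,-0.5,0],[0,0,0]],"claw":[28,28,28,28,28,28,28]}' 40
python3 -m pendant '{"slide":[[0.01,0,-0.1],[0.01,0,-0.1],[0.005,0,-0.05],[0,0,0]],"turn":[[0.01,-0.5,0],[0.01,-0.5,0],[0.01,-0.5,0],[0,0,0]],"claw":[28,28,28,28]}' 40
python3 - <<'E'
from bay import *
p,M=pose(1,0,15,45.3,7.1,h=4.8,yo=.4);go(p,M)
d,s=shot("wrist");cv2.imwrite("pics/i4.png",d['frame'])
E
```

```text
t: 22.45
eef_pos: [0.5789, -0.0442, 0.0423]
tcp_rot: [1.259, 1.119, -1.093]
ft_force: [-6.9, -2.0, -3.3]
width: 0.0323
t: 22.85
eef_pos: [0.58, -0.044, 0.0348]
tcp_rot: [1.344, 0.963, -0.934]
ft_force: [-7.2, -1.1, -3.2]
width: 0.0324
t 22.9 slide [-0.01  0.   -0.04] turn [-0.02 -0.01  0.01] rows>= 1 per row [-0.009  0.004 -0.04 ] [-0.015 -0.014  0.012]
```

View pics/i4.png

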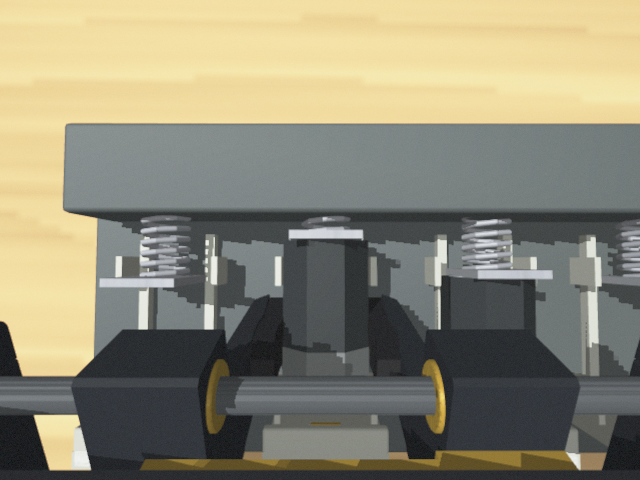

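```bash
for i in 1 2; do python3 -m pendant '{"slide":[[-0.04,0,-0.025],[0,0,0]],"turn":[[0,0,0],[0,0,0]],"claw":[28,28]}' 40 | egrep 'eef|force'; done
```

```text
eef_pos: [0.5799, -0.044, 0.0347]
ft_force: [-7.3, -1.7, -0.9]
eef_pos: [0.5794, -0.0441, 0.0345]
ft_force: [-5.6, -0.2, 2.5]
```

Floor contact, +2.5 N. I'll ease the push slightly and then release.

```bash
python3 -m pendant '{"slide":[[-0.05,0,0],[-0.05,0,-0.02],[0,0,0],[0,0,0],[0,0,0],[0,0,0]],"turn":[[0,0,0],[0,0,0],[0,0,0],[0,0,0],[0,0,0],[0,0,0]],"claw":[28,28,36,46,50,50]}' 40 ; python3 - <<'E'
from bay import *
d,s=shot("wrist");cv2.imwrite("pics/i5.png",d['frame'])
E
python3 -m pendant '{"slide":[[0,0,0.4],[0,0,1],[0,0,1],[0,0,1],[0,0,1],[0,0,0.8],[0,0,0]],"turn":[[0,0,0],[0,0,0],[0,0,0],[0,0,0],[0,0,0],[0,0,0],[0,0,0]],"claw":[50,50,50,50,50,50,50]}' 40 ; python3 - <<'E'
from bay import *
d,s=shot("wrist");cv2.imwrite("pics/i6.png",d['frame'])
d,s=shot("top");cv2.imwrite("pics/i6t.png",d['frame'])
E
```

```text
t: 23.9
eef_pos: [0.5771, -0.0443, 0.0341]
tcp_rot: [1.344, 0.959, -0.932]
ft_force: [-1.1, -0.3, 0.1]
width: 0.05
t: 24.65
eef_pos: [0.5779, -0.0446, 0.1943]
tcp_rot: [1.344, 0.953, -0.928]
ft_force: [-0.2, -0.7, -0.1]
width: 0.0498
```

View pics/i5.png

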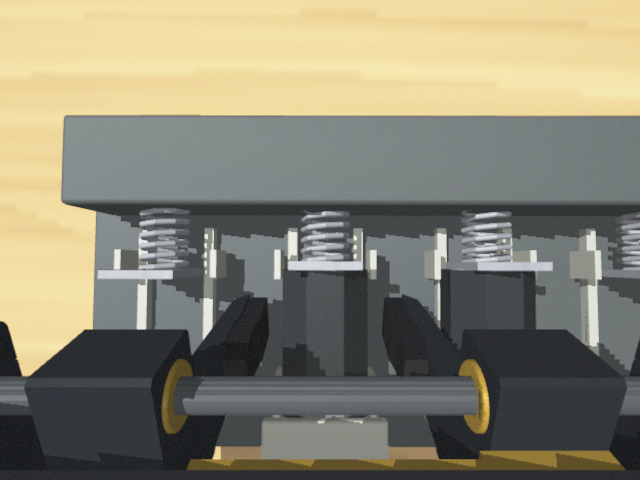

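View pics/i6.png

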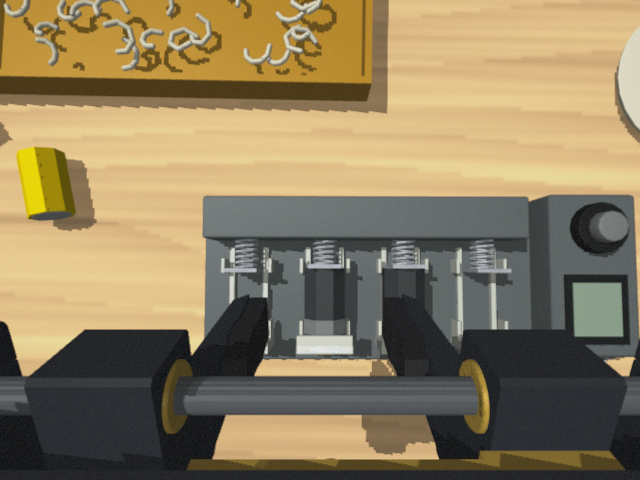

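View pics/i6t.png

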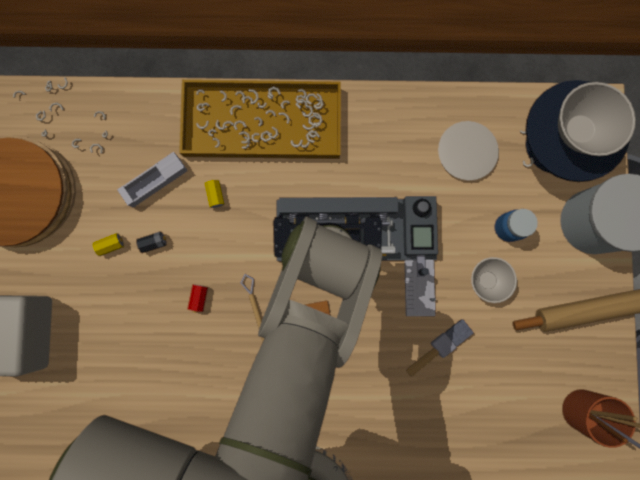

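```bash
python3 - <<'E'
from mv import *
n=-68.3;M,b=tool(n,20);nv=np.array([np.cos(np.radians(n)),np.sin(np.radians(n)),0])
g=np.array([.5632,.338,.0216])+nv*.006;print(g)
go(g+.11*b,M)
E
```

```text
[0.56541848 0.3324252  0.0216    ]
t 24.8 slide [ 0.09 11.39 -2.18] turn [-1.000e-02  0.000e+00  1.382e+01] rows>= 14 per row [ 0.007  0.813 -0.156] [-0.001  0.     0.987]
```

```bash
python3 -m pendant '{"slide":[[-0.1,0.7,0],[-0.1,0.7,0],[-0.1,0.7,0],[-0.1,0.7,0],[0,0.7,0],[0,0.7,0],[0,0.7,0],[0,0.7,0]],"turn":[[0,0,0.85],[0,0,0.85],[0,0,0.85],[0,0,0.85],[0,0,0.85],[0,0,0.85],[0,0,0.85],[0,0,0.85]],"claw":[50,50,50,50,56,56,56,56]}' 40
python3 -m pendant '{"slide":[[0.06,0.7,-0.2],[0.06,0.7,-0.25],[0.06,0.7,-0.25],[0.06,0.7,-0.3],[0.06,0.7,-0.3],[0.06,0.7,-0.3],[0.06,0.7,-0.3],[0.07,0.7,-0.28],[0,0.15,0],[0,0,0]],"turn":[[0,0,0.85],[0,0,0.85],[0,0,0.85],[0,0,0.85],[0,0,0.85],[0,0,0.85],[0,0,0.85],[0,0,0.85],[0,0,0.2],[0,0,0]],"claw":[56,56,56,56,56,56,56,56,56,56]}' 40
python3 - <<'E'
from mv import *
d,s=shot("wrist");cv2.imwrite("pics/j1.png",d['frame']);print(np.array(d['tool_from_camera'])[:3,3])
x=d['frame'];crop(x,260,180,400,330,5,"pics/j1b.png")
E
```

```text
t: 25.55
eef_pos: [0.5641, 0.1245, 0.1885]
tcp_rot: [0.718, 1.405, -0.195]
ft_force: [0.7, 0.3, -0.0]
width: 0.0562
t: 26.55
eef_pos: [0.5791, 0.2965, 0.1234]
tcp_rot: [-0.02, 1.602, 0.567]
ft_force: [-0.8, 0.1, -0.4]
width: 0.0562
[-0.12791684  0.0783106   0.00111822]
```

View pics/j1.png

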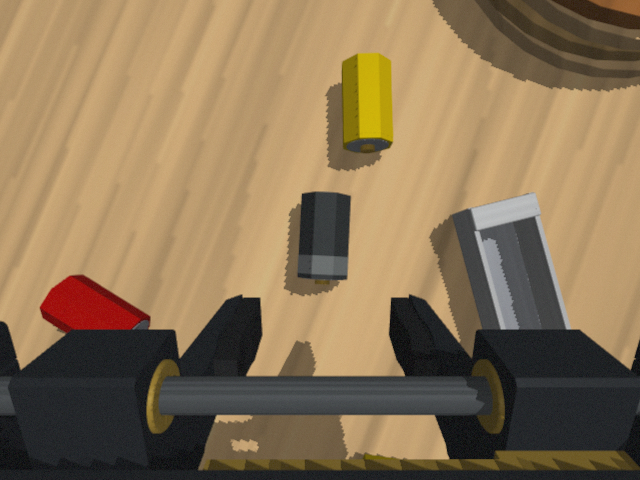

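View pics/j1b.png

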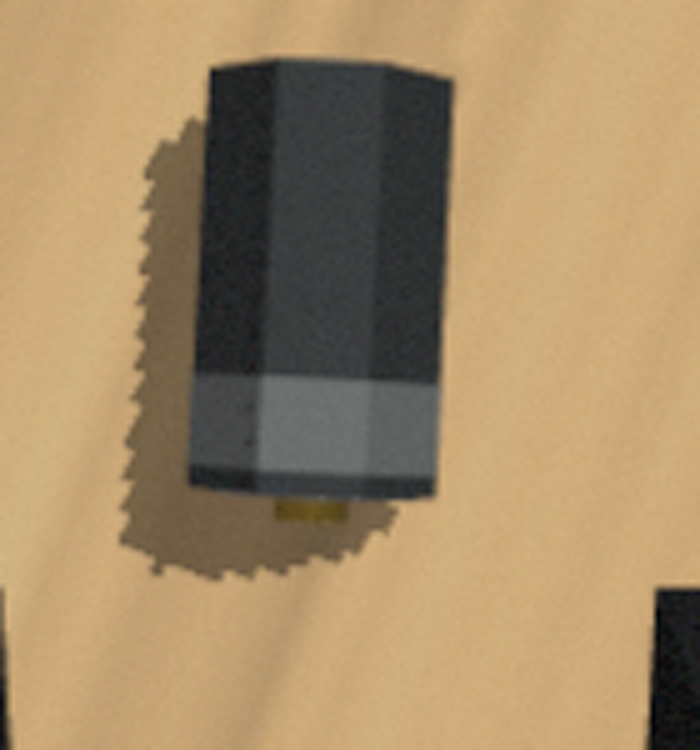

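```bash
python3 - <<'E'
from cell import *
d,s=shot("wrist")
for D in (d,corr(d)):
    c,y,g=cell(D,s,(331,60),(312,494),(260,180,5))
M,b=tool(y,20);print(g);go(g,M)
E
```

```text
len 55.5 yaw -71.1 c [0.5632 0.3374] [0.563  0.3378]
len 55.5 yaw -71.1 c [0.5622 0.3367] [0.5621 0.3371]
[0.5645351  0.32998975 0.0216    ]
t 26.6 slide [-0.5   1.15 -3.43] turn [-0.   -0.01 -0.31] rows>= 4 per row [-0.124  0.287 -0.857] [-0.    -0.003 -0.078]
```

```bash
python3 -m pendant '{"slide":[[-0.12,0.28,-0.8],[-0.12,0.28,-0.8],[-0.12,0.28,-0.8],[-0.1,0.2,-0.6],[-0.04,0.1,-0.3],[0,0,0],[0,0,0]],"turn":[[0,0,-0.1],[0,0,-0.1],[0,0,-0.1],[0,0,0],[0,0,0],[0,0,0],[0,0,0]],"claw":[56,56,56,56,56,56,56]}' 40
python3 - <<'E'
from mv import *
d,s=shot("wrist");cv2.imwrite("pics/j2.png",d['frame'])
M,b=tool(-71.1,20);go([.5645,.3300,.0216],M)
x=d['frame'];crop(x,250,200,400,380,4,"pics/j2b.png")
E
```

```text
t: 27.35
eef_pos: [0.5652, 0.33, 0.0266]
tcp_rot: [0.013, 1.595, 0.535]
ft_force: [0.0, 0.3, -0.2]
width: 0.056
t 27.4 slide [-0.03 -0.   -0.17] turn [-0.01  0.01 -0.02] rows>= 1 per row [-0.027 -0.001 -0.173] [-0.007  0.005 -0.024]
```

View pics/j2b.png

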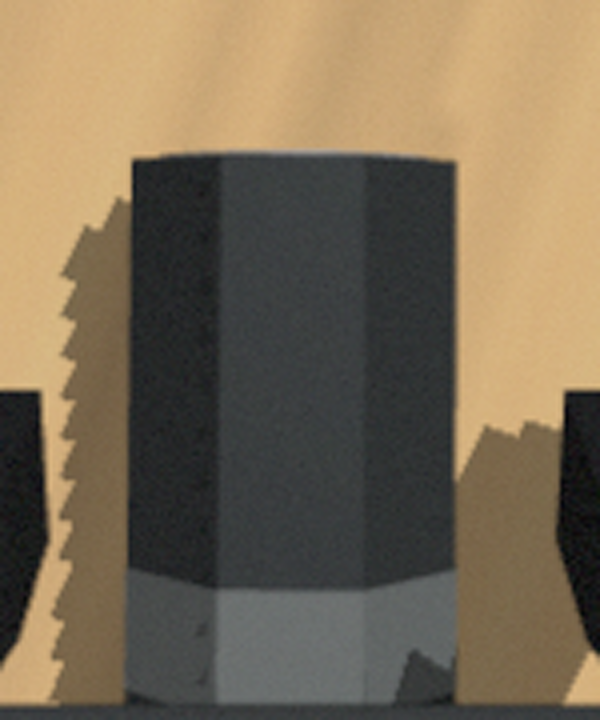

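```bash
python3 -m pendant '{"slide":[[-0.03,-0.01,-0.08],[0,0,-0.08],[0,0,0],[0,0,0],[0,0,0],[0,0,0],[0,0,0]],"turn":[[0,0,0],[0,0,0],[0,0,0],[0,0,0],[0,0,0],[0,0,0],[0,0,0]],"claw":[56,56,44,30,28,28,28]}' 40
python3 -m pendant '{"slide":[[0,0,0.5],[0,0,1],[0,0,1],[0,0,1],[0,0,0.8],[0,0,0]],"turn":[[0,0,0],[0,0,0],[0,0,0],[0,0,0],[0,0,0],[0,0,0]],"claw":[28,28,28,28,28,28]}' 40
python3 - <<'E'
from mv import *
d,s=shot("wrist");cv2.imwrite("pics/j3.png",d['frame']);crop(d['frame'],260,200,400,400,4,"pics/j3b.png")
E
```

```text
t: 28.1
eef_pos: [0.5637, 0.3302, 0.0209]
tcp_rot: [0.013, 1.597, 0.535]
ft_force: [0.1, -0.6, 0.4]
width: 0.0327
t: 28.7
eef_pos: [0.5647, 0.3305, 0.1541]
tcp_rot: [0.012, 1.59, 0.536]
ft_force: [0.1, 0.2, -0.9]
width: 0.0327
```

View pics/j3b.png

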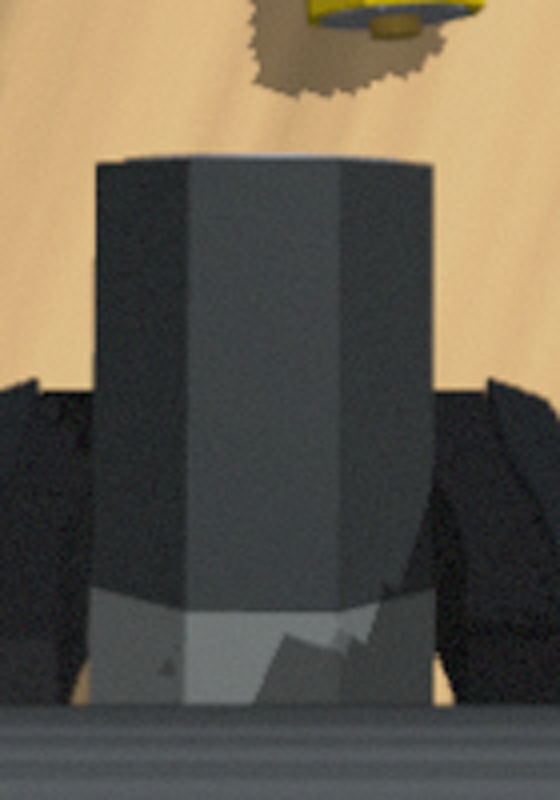

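```bash
python3 - <<'E'
from bay import *
go([.55,.18,.17],tool(-125,-10)[0])
p,M=pose(0,60,-5,64,7.0,h=4.8,yo=.4);print(p)
A=tool(-125,-10)[0];print(((R.from_matrix(M)*R.from_matrix(A).inv()).as_rotvec()*180/np.pi/8).round(2), ((p+[0,0,.05]-[.55,.18,.17])/.03).round(2))
E
```

```text
t 28.8 slide [-0.46 -5.01  0.62] turn [-3.85  0.55 -6.61] rows>= 8 per row [-0.058 -0.626  0.077] [-0.482  0.069 -0.827]
[0.5672303  0.02194649 0.09019294]
[-1.83  3.43 -6.56] [ 0.57 -5.27 -0.99]
```

```bash
python3 -m pendant '{"slide":[[-0.05,-0.5,0.06],[-0.05,-0.5,0.06],[-0.05,-0.5,0.06],[-0.05,-0.5,0.06],[-0.05,-0.5,0.06],[-0.05,-0.5,0.06],[-0.05,-0.5,0.06],[-0.05,-0.5,0.06],[-0.05,-0.5,0.06],[-0.05,-0.5,0.06]],"turn":[[-0.385,0.055,-0.66],[-0.385,0.055,-0.66],[-0.385,0.055,-0.66],[-0.385,0.055,-0.66],[-0.385,0.055,-0.66],[-0.385,0.055,-0.66],[-0.385,0.055,-0.66],[-0.385,0.055,-0.66],[-0.385,0.055,-0.66],[-0.385,0.055,-0.66]],"claw":[28,28,28,28,28,28,28,28,28,28]}' 40
python3 - <<'E'
from bay import *
p,M=pose(0,60,-5,64,7.0,h=4.8,yo=.4);go(p+[0,0,.05],M)
E
```

```text
t: 29.75
eef_pos: [0.5478, 0.1795, 0.1664]
tcp_rot: [0.349, 1.571, -0.618]
ft_force: [1.1, 0.0, -1.2]
width: 0.0323
t 29.8 slide [ 0.65 -5.25 -0.87] turn [-1.84  3.4  -6.53] rows>= 8 per row [ 0.081 -0.657 -0.109] [-0.23   0.425 -0.817]
```

```bash
python3 -m pendant '{"slide":[[0.065,-0.525,-0.08],[0.065,-0.525,-0.08],[0.065,-0.525,-0.08],[0.065,-0.525,-0.08],[0.065,-0.525,-0.08],[0.065,-0.525,-0.08],[0.065,-0.525,-0.08],[0.065,-0.525,-0.08],[0.065,-0.525,-0.08],[0.065,-0.525,-0.08],[0,0,0]],"turn":[[-0.184,0.34,-0.653],[-0.184,0.34,-0.653],[-0.184,0.34,-0.653],[-0.184,0.34,-0.653],[-0.184,0.34,-0.653],[-0.184,0.34,-0.653],[-0.184,0.34,-0.653],[-0.184,0.34,-0.653],[-0.184,0.34,-0.653],[-0.184,0.34,-0.653],[0,0,0]],"claw":[28,28,28,28,28,28,28,28,28,28,28]}' 40
python3 - <<'E'
from bay import *
p,M=pose(0,60,-5,64,7.0,h=4.8,yo=.4);go(p,M)
E
```

```text
t: 30.85
eef_pos: [0.568, 0.0204, 0.1411]
tcp_rot: [0.773, 1.706, -1.688]
ft_force: [-0.4, 0.3, -1.5]
width: 0.0327
t 30.9 slide [-0.02  0.05 -1.7 ] turn [-0.01 -0.01  0.  ] rows>= 2 per row [-0.012  0.025 -0.848] [-0.004 -0.004  0.002]
```

```bash
python3 -m pendant '{"slide":[[-0.02,0.04,-0.5],[0,0,-0.5],[0,0,-0.4],[0,0,-0.25],[0,0,0]],"turn":[[0,0,0],[0,0,0],[0,0,0],[0,0,0],[0,0,0]],"claw":[28,28,28,28,28]}' 40
python3 - <<'E'
from bay import *
p,M=pose(0,60,-5,64,7.0,h=4.8,yo=.4);go(p,M)
d,s=shot("wrist");cv2.imwrite("pics/k1.png",d['frame']);crop(d['frame'],240,100,400,260,5,'pics/k1b.png')
E
```

```text
t: 31.35
eef_pos: [0.5671, 0.0242, 0.0931]
tcp_rot: [0.77, 1.706, -1.682]
ft_force: [0.2, 1.4, -0.7]
width: 0.0327
t 31.4 slide [ 0.   -0.07 -0.1 ] turn [-0.01  0.01 -0.03] rows>= 1 per row [ 0.005 -0.074 -0.098] [-0.012  0.014 -0.035]
```

View pics/k1b.png

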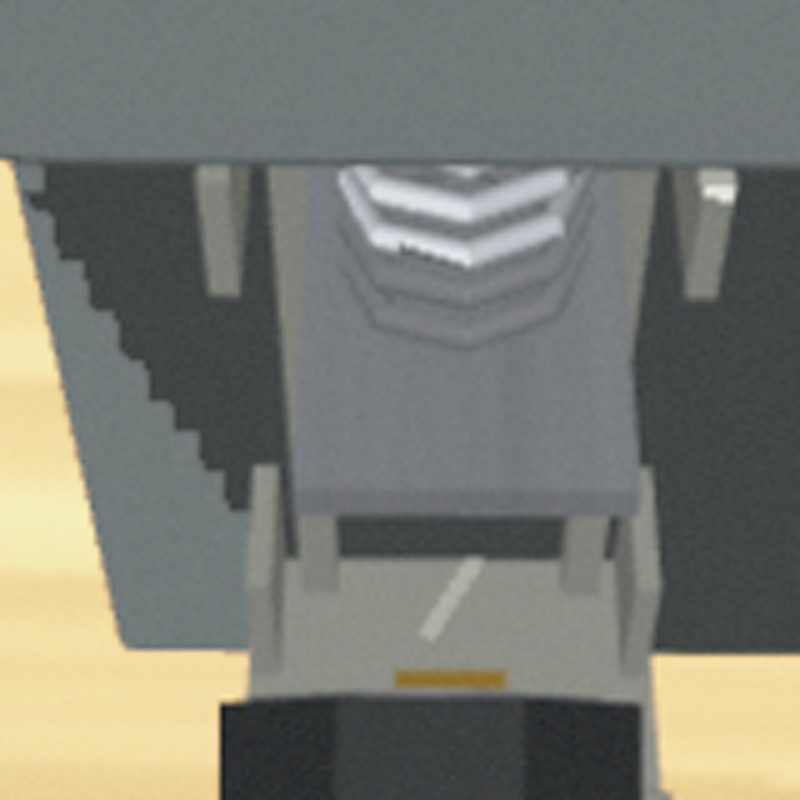

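```bash
python3 -m pendant '{"slide":[[0,-0.05,-0.1],[0,-0.03,-0.2],[0,-0.005,-0.2],[0,0,-0.15],[0,0,0]],"turn":[[0,0,-0.03],[0,0,0],[0,0,0],[0,0,0],[0,0,0]],"claw":[28,28,28,28,28]}' 40
python3 - <<'E'
from bay import *
p,M=pose(0,60,-5,47,7.0,h=4.8,yo=.4);go(p,M)
d,s=shot("wrist");cv2.imwrite("pics/k2.png",d['frame']);crop(d['frame'],240,100,400,260,5,'pics/k2b.png')
E
```

```text
t: 31.9
eef_pos: [0.5672, 0.0214, 0.074]
tcp_rot: [0.775, 1.704, -1.685]
ft_force: [-0.4, 0.7, -1.2]
width: 0.0325
t 31.9 slide [ 0.    0.02 -0.03] turn [-0.01  0.02  0.  ] rows>= 1 per row [ 0.     0.02  -0.027] [-0.01   0.018  0.001]
```

View pics/k2b.png

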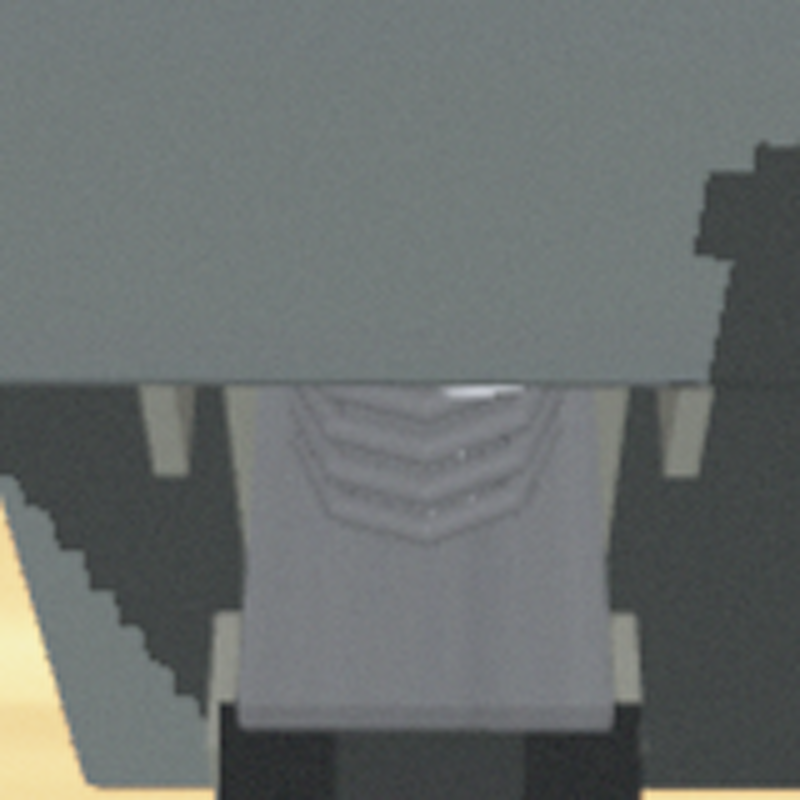

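Plate centre is at 426 and the cell at 430, so it's well centred (under 0.3 mm off). Next I push.

```bash
for i in 1 2 3 4; do python3 -m pendant '{"slide":[[0.08,0.003,0],[0.08,0,0],[0,0,0]],"turn":[[0,0,0],[0,0,0],[0,0,0]],"claw":[28,28,28]}' 40 | egrep 'eef|force|width'; done
python3 - <<'E'
from bay import *
s=get_state();prev=s['eef_pos'];print(prev)
for th,pu,zc in [(60,16,47),(52,16.5,47),(44,16.5,47),(36,16.5,47)]:
    p,M=pose(0,th,pu,zc,7.,h=4.8,yo=.4)
    print(th,p.round(4),((p-prev)/.03).round(3));prev=p
E
```

```text
eef_pos: [0.5724, 0.0215, 0.0749]
ft_force: [-1.5, -0.7, -0.6]
width: 0.0328
eef_pos: [0.5771, 0.0215, 0.0748]
ft_force: [-4.6, 0.1, 1.1]
width: 0.0325
eef_pos: [0.5819, 0.0216, 0.0748]
ft_force: [-4.4, 0.2, 1.4]
width: 0.0331
eef_pos: [0.5864, 0.0217, 0.0749]
ft_force: [-7.0, 0.7, 2.2]
width: 0.0327
[0.58643503 0.02170962 0.0748899 ]
60 [0.5882 0.0222 0.0732] [ 0.06   0.018 -0.057]
52 [0.5854 0.0222 0.069 ] [-0.096 -0.001 -0.141]
44 [0.5826 0.0222 0.0643] [-0.091 -0.001 -0.156]
36 [0.5806 0.0221 0.0593] [-0.069 -0.001 -0.167]
```

```bash
python3 -m pendant '{"slide":[[0.06,0.005,-0.03],[-0.035,0,-0.08],[-0.045,0,-0.08],[-0.045,0,-0.085],[-0.045,0,-0.085],[-0.025,0,-0.087],[-0.025,0,-0.087],[0,0,0]],"turn":[[0,0,0],[0.01,-0.5,0],[0.01,-0.5,0],[0.01,-0.5,0],[0.01,-0.5,0],[0.01,-0.5,0],[0.01,-0.5,0],[0,0,0]],"claw":[28,28,28,28,28,28,28,28]}' 40
python3 - <<'E'
from bay import *
p,M=pose(0,36,16.5,47,7.0,h=4.8,yo=.4);go(p,M)
d,s=shot("wrist");cv2.imwrite("pics/k3.png",d['frame'])
E
```

```text
t: 33.95
eef_pos: [0.5801, 0.0218, 0.0589]
tcp_rot: [1.047, 1.418, -1.395]
ft_force: [-8.6, -0.8, -0.5]
width: 0.0327
t 34.0 slide [0.02 0.01 0.01] turn [-0.    0.02 -0.  ] rows>= 1 per row [0.017 0.012 0.014] [-0.003  0.016 -0.001]
```

View pics/k3.png

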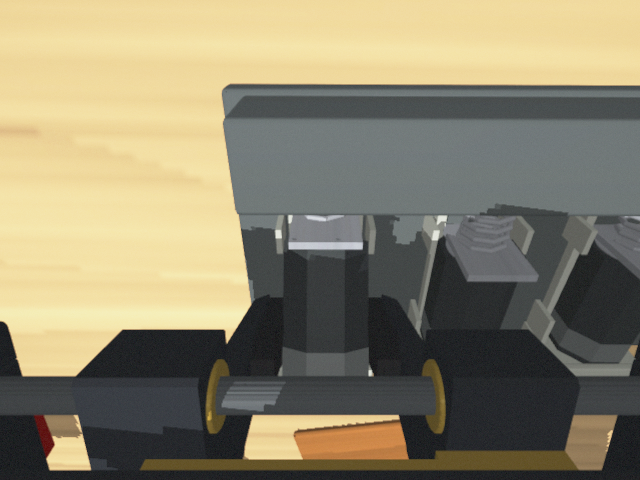

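```bash
python3 -m pendant '{"slide":[[0,0,-0.083],[0,0,-0.087],[-0.01,0,-0.09],[-0.01,0,-0.09],[-0.006,0,-0.09],[-0.006,0,-0.09],[0,0,0]],"turn":[[0.01,-0.5,0],[0.01,-0.5,0],[0.01,-0.5,0],[0.01,-0.5,0],[0.01,-0.5,0],[0.01,-0.5,0],[0,0,0]],"claw":[28,28,28,28,28,28,28]}' 40
python3 -m pendant '{"slide":[[0.01,0,-0.1],[0.01,0,-0.1],[0.005,0,-0.05],[0,0,0]],"turn":[[0.01,-0.5,0],[0.01,-0.5,0],[0.01,-0.5,0],[0,0,0]],"claw":[28,28,28,28]}' 40
python3 - <<'E'
from bay import *
p,M=pose(0,0,15,45.3,7.0,h=4.8,yo=.4);go(p,M)
d,s=shot("wrist");cv2.imwrite("pics/k4.png",d['frame'])
E
```

```text
t: 34.7
eef_pos: [0.5786, 0.0218, 0.0421]
tcp_rot: [1.258, 1.116, -1.089]
ft_force: [-8.3, -1.3, 0.5]
width: 0.0324
t: 35.1
eef_pos: [0.5795, 0.0219, 0.0343]
tcp_rot: [1.342, 0.96, -0.931]
ft_force: [-8.9, -0.5, -1.5]
width: 0.0326
t 35.1 slide [-0.02  0.01 -0.02] turn [-0.    0.01 -0.  ] rows>= 1 per row [-0.021  0.006 -0.022] [-0.001  0.009 -0.002]
```

View pics/k4.png

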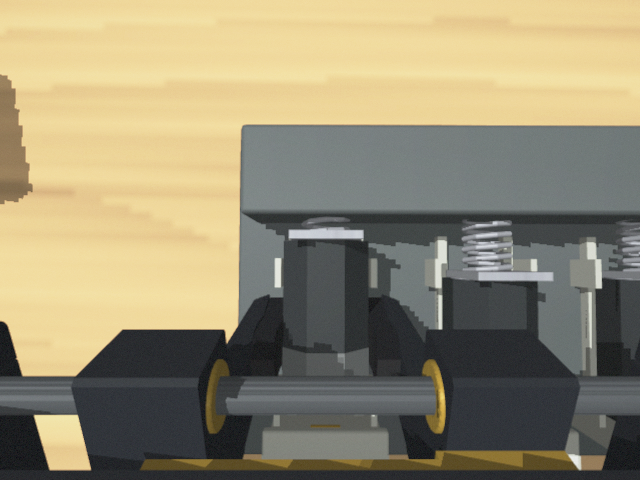

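```bash
for i in 1 2; do python3 -m pendant '{"slide":[[-0.04,0,-0.025],[0,0,0]],"turn":[[0,0,0],[0,0,0]],"claw":[28,28]}' 40 | egrep 'eef|force'; done
```

```text
eef_pos: [0.5795, 0.0219, 0.0342]
ft_force: [-7.7, -1.0, 0.6]
eef_pos: [0.579, 0.0219, 0.034]
ft_force: [-6.2, 0.2, 2.8]
```

```bash
python3 -m pendant '{"slide":[[-0.05,0,0],[-0.05,0,-0.02],[0,0,0],[0,0,0],[0,0,0],[0,0,0]],"turn":[[0,0,0],[0,0,0],[0,0,0],[0,0,0],[0,0,0],[0,0,0]],"claw":[28,28,36,46,50,50]}' 40 
python3 -m pendant '{"slide":[[0,0,0.4],[0,0,1],[0,0,1],[0,0,1],[0,0,1],[0,0,0.8],[0,0,0]],"turn":[[0,0,0],[0,0,0],[0,0,0],[0,0,0],[0,0,0],[0,0,0],[0,0,0]],"claw":[50,50,50,50,50,50,50]}' 40 ; python3 - <<'E'
from bay import *
d,s=shot("wrist");cv2.imwrite("pics/k6.png",d['frame'])
d,s=shot("scene");crop(d['frame'],180,200,380,350,4,"pics/k6s.png")
E
```

```text
t: 36.15
eef_pos: [0.5766, 0.0217, 0.0333]
tcp_rot: [1.343, 0.957, -0.929]
ft_force: [0.5, -0.6, 0.3]
width: 0.0502
t: 36.85
eef_pos: [0.5774, 0.0216, 0.1935]
tcp_rot: [1.344, 0.951, -0.924]
ft_force: [0.7, 0.7, -0.3]
width: 0.0498
```

View pics/k6.png

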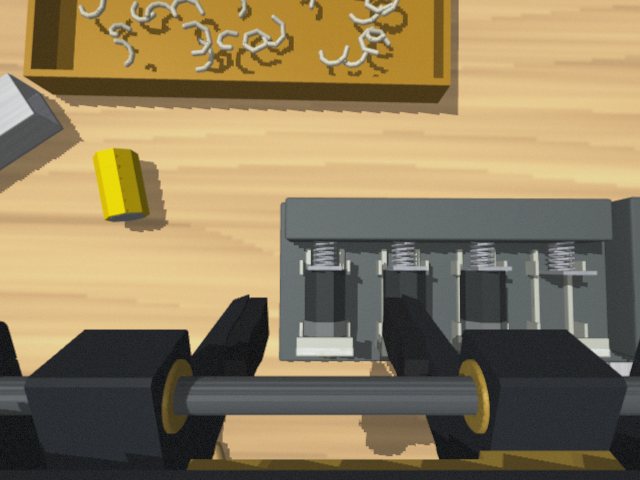

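View pics/k6s.png

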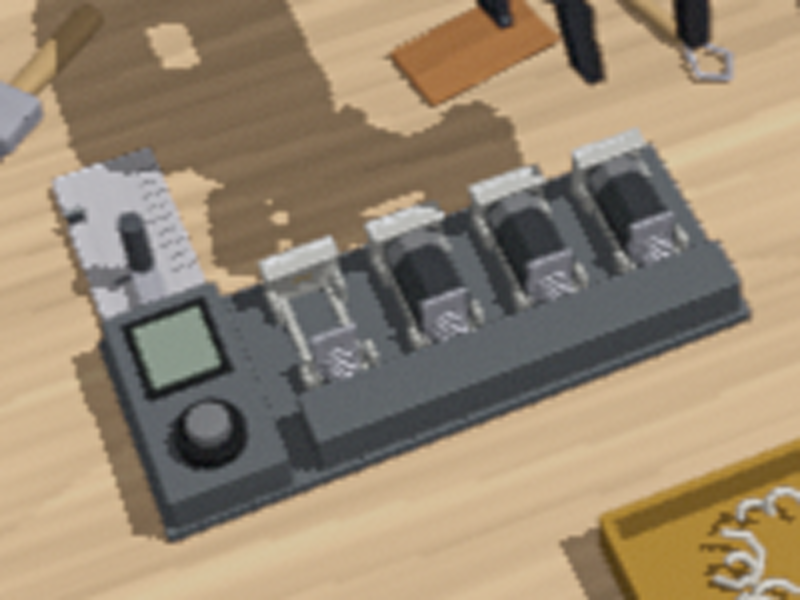

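```bash
python3 - <<'E'
from bay import *
dt,_=shot("top");dw,_=shot("wrist");ds,_=shot("scene")
print('top',px2w(dt,(628+.5)/4-.5+265,(86.5)/4-.5+185,.063))
print('scene',px2w(ds,(166)/4-.5+190,(341)/4-.5+220,.063))
for s,uv in (({'eef_pos':np.array([.5734,-.11,.1935]),'tcp_rot':np.array([1.332,.966,-.917])},(523.5,222)),({'eef_pos':np.array([.5779,-.0446,.1943]),'tcp_rot':np.array([1.344,.953,-.928])},(606.5,226))):
    print(px2w(dw,*uv,.063,s),px2w(corr(dw),*uv,.063,s))
a=P[2]
for q in ((45,-140.5),): print(P[0]+np.cos(a)*q[0]/1e3-np.sin(a)*q[1]/1e3,P[1]+np.sin(a)*q[0]/1e3+np.cos(a)*q[1]/1e3)
print(dw['tool_from_camera'][:3,3])
E
```

```text
top [ 0.64149135 -0.25712589  0.063     ]
scene [ 0.63689771 -0.26005414  0.063     ]
[ 0.63976081 -0.25546886  0.063     ] [ 0.63872651 -0.25609718  0.063     ]
[ 0.64040138 -0.25394277  0.063     ] [ 0.63935571 -0.25454391  0.063     ]
0.632894269414728 -0.25813886609737424
[-0.12766014  0.0789985  -0.00060255]
```

```bash
python3 - <<'E'
from bay import *
go([.640,-.256,.13],tool(181,0)[0])
E
```

```text
t 37.1 slide [ 2.14 -9.26 -1.94] turn [-0.05  2.51 -0.03] rows>= 10 per row [ 0.214 -0.926 -0.194] [-0.005  0.251 -0.003]
```

```bash
python3 -m pendant '{"slide":[[0.2,-0.85,0],[0.2,-0.85,0],[0.2,-0.85,0],[0.2,-0.85,-0.1],[0.2,-0.85,-0.2],[0.2,-0.85,-0.25],[0.2,-0.85,-0.25],[0.2,-0.85,-0.25],[0.2,-0.85,-0.3],[0.2,-0.85,-0.3],[0.14,-0.76,-0.3],[0,0,0]],"turn":[[0,0.23,0],[0,0.23,0],[0,0.23,0],[0,0.23,0],[0,0.23,0],[0,0.23,0],[0,0.23,0],[0,0.23,0],[0,0.23,0],[0,0.23,0],[0,0.21,0],[0,0,0]],"claw":[40,30,20,10,0,0,0,0,0,0,0,0]}' 40
python3 - <<'E'
from bay import *
go([.640,-.256,.13],tool(181,0)[0])
d,s=shot("wrist");cv2.imwrite("pics/l1.png",d['frame'])
for u,v in ((325,300),):pass
E
```

```text
t: 38.3
eef_pos: [0.64, -0.2582, 0.1273]
tcp_rot: [1.202, 1.225, -1.193]
ft_force: [-0.1, -0.5, -0.6]
width: 0.0006
t 38.3 slide [-0.    0.07  0.09] turn [-0.06 -0.01 -0.  ] rows>= 1 per row [-0.001  0.074  0.089] [-0.063 -0.01  -0.004]
```

View pics/l1.png

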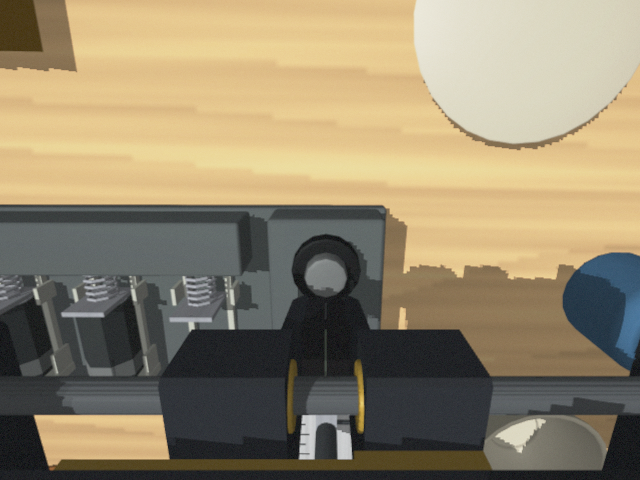

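```bash
python3 -m pendant '{"slide":[[0,0,-0.5],[0,0,-0.5],[0,0,-0.3],[0,0,-0.14],[0,0,0]],"turn":[[0,0,0],[0,0,0],[0,0,0],[0,0,0],[0,0,0]],"claw":[0,0,0,0,0]}' 40 | egrep 'eef|force'
for i in 1 2 3 ; do python3 -m pendant '{"slide":[[0,0,-0.05],[0,0,-0.05],[0,0,0]],"turn":[[0,0,0],[0,0,0],[0,0,0]],"claw":[0,0,0]}' 40 | egrep 'eef|force'; done
```

```text
eef_pos: [0.6404, -0.2554, 0.0874]
ft_force: [-0.4, -0.4, -0.6]
eef_pos: [0.6405, -0.256, 0.0847]
ft_force: [0.1, 0.1, -0.4]
eef_pos: [0.6406, -0.256, 0.0817]
ft_force: [-1.0, 0.6, 3.4]
eef_pos: [0.6406, -0.256, 0.0786]
ft_force: [-0.7, -0.6, 4.7]
```

```bash
for i in 1 2 3 4; do python3 -m pendant '{"slide":[[0,0,-0.04],[0,0,0]],"turn":[[0,0,0],[0,0,0]],"claw":[0,0]}' 40 | egrep 'eef|force'; done
```

```text
eef_pos: [0.6406, -0.256, 0.0784]
ft_force: [-2.0, 2.8, 9.8]
eef_pos: [0.6407, -0.2561, 0.0783]
ft_force: [-5.0, 3.5, 16.6]
eef_pos: [0.6407, -0.256, 0.0782]
ft_force: [-8.0, 4.6, 22.1]
eef_pos: [0.6407, -0.2561, 0.078]
ft_force: [-10.3, 5.4, 30.0]
```

```bash
python3 - <<'E'
from bay import *
d,s=shot("wrist");cv2.imwrite("pics/l2.png",d['frame']);print(s['ft_force'])
d,s=shot("scene");crop(d['frame'],180,220,300,340,6,"pics/l2s.png")
E
```

```text
[-10.34538905   5.42166285  30.01299611]
```

View pics/l2.png

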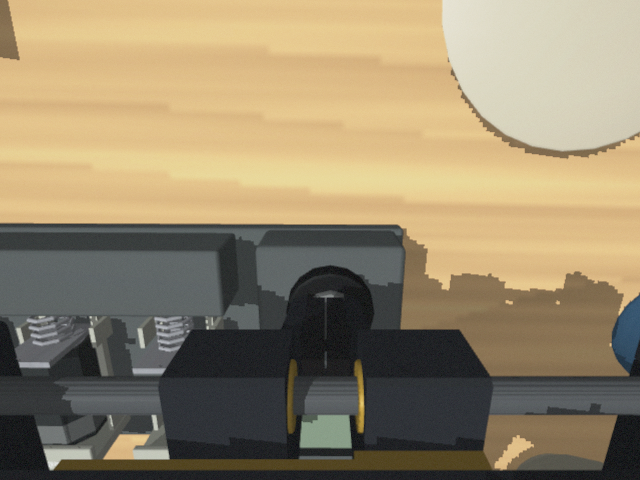

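View pics/l2s.png

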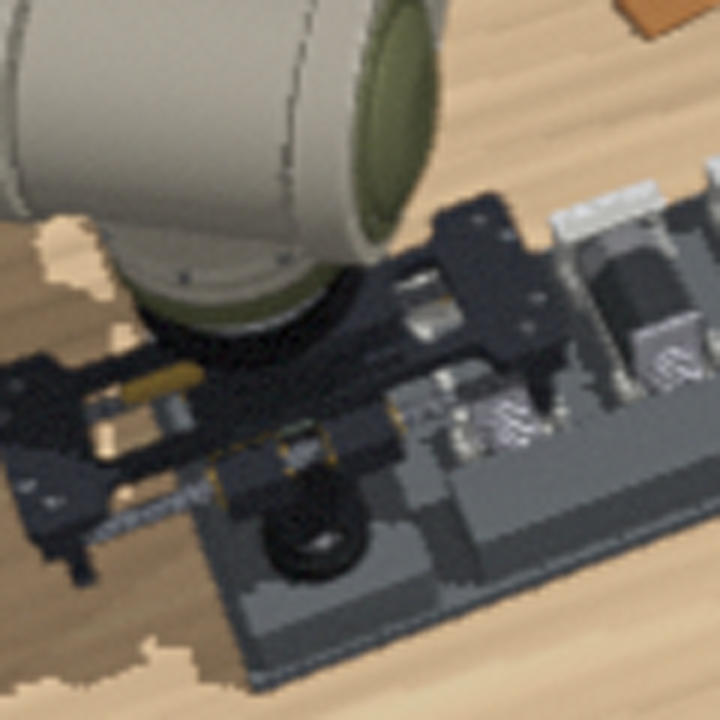

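```bash
python3 -m pendant '{"slide":[[0,0,0.04],[0,0,0.04],[0,0,0]],"turn":[[0,0,0],[0,0,0],[0,0,0]],"claw":[0,0,0]}' 40 | egrep 'eef|force'; for i in 1 2 3 4 5 6 7 8 9 10; do python3 -m pendant '{"slide":[[0,0,0.02],[0,0,0]],"turn":[[0,0,0],[0,0,0]],"claw":[0,0]}' 40 | egrep 'eef|force'; done
```

```text
eef_pos: [0.6407, -0.2561, 0.0783]
ft_force: [-4.5, 2.8, 15.3]
eef_pos: [0.6406, -0.2561, 0.0783]
ft_force: [-2.8, 1.8, 12.7]
eef_pos: [0.6406, -0.256, 0.0784]
ft_force: [-2.3, 1.3, 9.6]
eef_pos: [0.6406, -0.256, 0.0785]
ft_force: [-1.1, 1.3, 6.3]
eef_pos: [0.6406, -0.256, 0.0788]
ft_force: [0.2, 1.2, 5.2]
eef_pos: [0.6406, -0.256, 0.0792]
ft_force: [0.2, -0.4, 4.4]
eef_pos: [0.6406, -0.256, 0.0798]
ft_force: [0.8, 0.3, 3.5]
eef_pos: [0.6406, -0.256, 0.0804]
ft_force: [0.8, -0.4, 3.7]
eef_pos: [0.6406, -0.256, 0.081]
ft_force: [1.8, -0.3, 3.8]
eef_pos: [0.6406, -0.256, 0.0816]
ft_force: [2.2, -1.5, 3.6]
eef_pos: [0.6405, -0.256, 0.0822]
ft_force: [1.3, -0.6, 3.1]
```

```bash
for i in 1 2 3 4 5; do python3 -m pendant '{"slide":[[0,0,0.02],[0,0,0]],"turn":[[0,0,0],[0,0,0]],"claw":[0,0]}' 40 | egrep 'eef|force'; done
```

```text
eef_pos: [0.6405, -0.256, 0.0827]
ft_force: [2.1, -2.0, 1.9]
eef_pos: [0.6404, -0.256, 0.0833]
ft_force: [1.7, -0.3, 2.2]
eef_pos: [0.6404, -0.2559, 0.0839]
ft_force: [1.5, -1.2, 1.5]
eef_pos: [0.6404, -0.2559, 0.0845]
ft_force: [1.0, -1.2, 1.5]
eef_pos: [0.6402, -0.2558, 0.0848]
ft_force: [-0.4, 0.0, -0.4]
```

```bash
python3 -m pendant '{"slide":[[0,0,0.6],[0,0,1],[0,0,1],[0,0,0.4]],"turn":[[0,0,0],[0,0,0],[0,0,0],[0,0,0]],"claw":[0,0,0,0]}' 40
python3 - <<'E'
from bay import *
a=P[2];q=(-88,-140.5);print(P[0]+np.cos(a)*q[0]/1e3-np.sin(a)*q[1]/1e3,P[1]+np.sin(a)*q[0]/1e3+np.cos(a)*q[1]/1e3)
go([.50,-.258,.16],tool(91,0)[0])
E
```

```text
t: 44.35
eef_pos: [0.641, -0.2562, 0.178]
tcp_rot: [1.201, 1.218, -1.187]
ft_force: [0.5, -1.1, -0.3]
width: 0.0006
0.49990800122227763 -0.26005001032156333
t 44.4 slide [-4.7  -0.06 -0.6 ] turn [ 1.000e-02  6.000e-02 -1.127e+01] rows>= 12 per row [-0.392 -0.005 -0.05 ] [ 0.001  0.005 -0.939]
```

```bash
python3 -m pendant '{"slide":[[-0.4,0,0],[-0.4,0,0],[-0.4,0,0],[-0.4,0,0],[-0.4,0,0],[-0.4,0,0],[-0.4,0,0],[-0.4,0,0],[-0.4,0,-0.1],[-0.4,0,-0.2],[-0.4,0,-0.2],[-0.3,-0.06,-0.1]],"turn":[[0,0,-0.94],[0,0,-0.94],[0,0,-0.94],[0,0,-0.94],[0,0,-0.94],[0,0,-0.94],[0,0,-0.94],[0,0,-0.94],[0,0,-0.94],[0,0,-0.94],[0,0,-0.94],[0,0.06,-0.93]],"claw":[0,0,0,0,0,30,30,30,30,30,30,30]}' 40
python3 -m pendant '{"slide":[[0,0,0],[0,0,0]],"turn":[[0,0,0],[0,0,0]],"claw":[30,30]}' 40
python3 - <<'E'
from bay import *
go([.50,-.258,.16],tool(91,0)[0])
d,s=shot("wrist");cv2.imwrite("pics/m1.png",d['frame']);print(s['qpos'].round(2))
E
```

```text
t: 45.55
eef_pos: [0.4983, -0.2572, 0.1558]
tcp_rot: [2.211, 0.013, -2.219]
ft_force: [-0.7, -0.6, -0.1]
width: 0.0297
t: 45.75
eef_pos: [0.4996, -0.2577, 0.1568]
tcp_rot: [2.208, 0.021, -2.212]
ft_force: [0.0, -0.3, 1.1]
width: 0.0299
t 45.8 slide [ 0.01 -0.01  0.11] turn [ 0.01 -0.01 -0.03] rows>= 1 per row [ 0.014 -0.01   0.107] [ 0.012 -0.012 -0.025]
[-0.69  0.49  1.42 -0.    1.23  2.44]
```

View pics/m1.png

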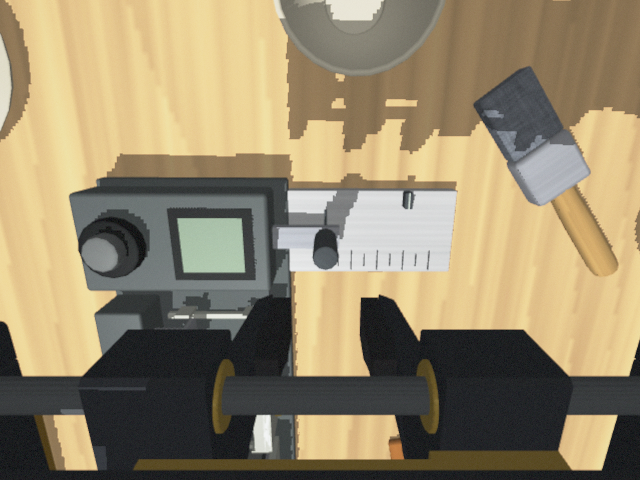

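```bash
python3 - <<'E'
from bay import *
f=cv2.imread("pics/m1.png");crop(f,265,170,465,290,4,"pics/m1b.png")
E
```

```text
(no output)
```

View pics/m1b.png

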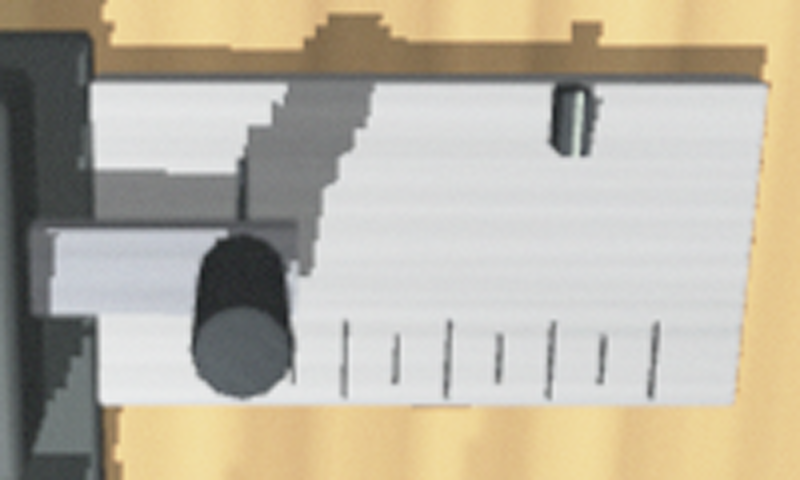

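```bash
python3 - <<'E'
from bay import *
d,s=shot("wrist")
def w(x,y,z):return px2w(corr(d),(x+.5)/4-.5+265,(y+.5)/4-.5+170,z,s)
tk=[w(x,y,.012) for x,y in ((346,360),(448,360),(551,360),(654,360))];print([t[:2].round(4) for t in tk])
for zp in (.018,.022,.025):
  p=w(242,162,zp)
  for zc in (.017,.022):
    c=w(573,155,zc);print(zp,zc,p.round(4),c.round(4),((p-c)*1000).round(2))
# post top
print('post top',w(243,352,.072), 'tongue corners',w(766,80,.012),w(735,403,.012))
print(seat(0))
E
```

```text
[array([ 0.4795, -0.2388]), array([ 0.4597, -0.2392]), array([ 0.4398, -0.2396]), array([ 0.4198, -0.24  ])]
0.018 0.017 [ 0.5004 -0.2786  0.018 ] [ 0.4401 -0.281   0.017 ] [60.27  2.3   1.  ]
0.018 0.022 [ 0.5004 -0.2786  0.018 ] [ 0.4413 -0.282   0.022 ] [59.13  3.32 -4.  ]
0.022 0.017 [ 0.5004 -0.2795  0.022 ] [ 0.4401 -0.281   0.017 ] [60.29  1.45  5.  ]
0.022 0.022 [ 0.5004 -0.2795  0.022 ] [ 0.4413 -0.282   0.022 ] [59.14  2.47  0.  ]
0.025 0.017 [ 0.5004 -0.2801  0.025 ] [ 0.4401 -0.281   0.017 ] [60.3   0.81  8.  ]
0.025 0.022 [ 0.5004 -0.2801  0.025 ] [ 0.4413 -0.282   0.022 ] [59.16  1.83  3.  ]
post top [ 0.49991278 -0.26096484  0.072     ] tongue corners [ 0.40492805 -0.29455784  0.012     ] [ 0.40306765 -0.23138145  0.012     ]
[0.57386212 0.0220418  0.        ]
```

```bash
python3 -m pendant '{"slide":[[0,-0.11,-0.5],[0,0,-0.7],[0,0,-0.6],[0,0,-0.5],[0,0,-0.4],[0,0,-0.4],[0,0,0]],"turn":[[0,0,0],[0,0,0],[0,0,0],[0,0,0],[0,0,0],[0,0,0],[0,0,0]],"claw":[30,30,30,30,30,30,30]}' 30
python3 - <<'E'
from bay import *
d,s=shot("wrist");cv2.imwrite("pics/m2.png",d['frame'])
E
```

```text
t: 46.55
eef_pos: [0.4992, -0.2607, 0.0628]
tcp_rot: [2.208, 0.02, -2.215]
ft_force: [-0.7, -0.1, 0.1]
width: 0.0302
```

View pics/m2.png

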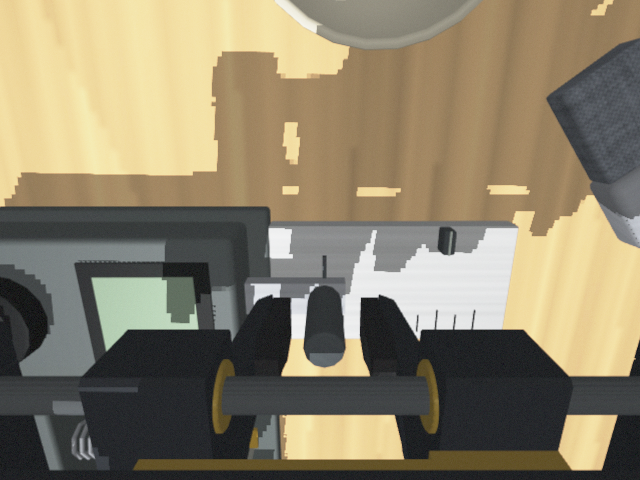

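```bash
python3 -m pendant '{"slide":[[0,0,0],[0,0,0],[0,0,0],[0,0,0],[0,0,0]],"turn":[[0,0,0],[0,0,0],[0,0,0],[0,0,0],[0,0,0]],"claw":[22,14,10,10,10]}' 30
python3 - <<'E'
from bay import *
d,s=shot("wrist");cv2.imwrite("pics/m3.png",d['frame']);crop(d['frame'],300,210,500,310,4,"pics/m3b.png")
E
```

```text
t: 47.1
eef_pos: [0.4996, -0.2613, 0.0648]
tcp_rot: [2.21, 0.016, -2.212]
ft_force: [-1.2, -1.1, 5.2]
width: 0.0148
```

View pics/m3b.png

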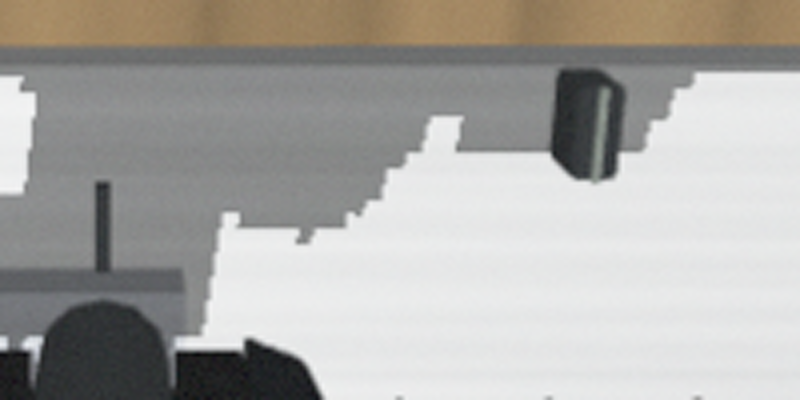

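```bash
python3 - <<'E'
from bay import *
d,s=shot("wrist")
def w(x,y,z):return px2w(corr(d),(x+.5)/4-.5+300,(y+.5)/4-.5+210,z,s)
for zp,zc in ((.02,.022),(.022,.022),(.024,.022),(.022,.018)):
    p=w(103,185,zp);c=w(601,100,zc);c2=w(597,180,zc);print(((p-c)*1000).round(2),((p-c2)*1000).round(2),s['eef_pos'])
E
```

```text
[58.89 12.36 -2.  ] [59.58  2.35 -2.  ] [ 0.49963868 -0.26127288  0.06474195]
[58.9  11.68  0.  ] [59.59  1.67  0.  ] [ 0.49963868 -0.26127288  0.06474195]
[58.91 10.99  2.  ] [59.6   0.98  2.  ] [ 0.49963868 -0.26127288  0.06474195]
[60.3  10.58  4.  ] [61.01  0.33  4.  ] [ 0.49963868 -0.26127288  0.06474195]
```

```bash
python3 -m pendant '{"slide":[[-0.1,-0.002,0.02],[-0.2,-0.004,0],[-0.25,-0.005,0],[-0.25,-0.005,0],[-0.25,-0.005,0],[-0.25,-0.005,0],[-0.25,-0.005,0],[-0.2,-0.004,0],[-0.1,-0.002,0],[0,0,0],[0,0,0]],"turn":[[0,0,0],[0,0,0],[0,0,0],[0,0,0],[0,0,0],[0,0,0],[0,0,0],[0,0,0],[0,0,0],[0,0,0],[0,0,0]],"claw":[10,10,10,10,10,10,10,10,10,10,10]}' 40
python3 - <<'E'
from bay import *
d,s=shot("wrist");cv2.imwrite("pics/m4.png",d['frame']);crop(d['frame'],260,180,400,300,5,"pics/m4b.png")
E
```

```text
t: 48.3
eef_pos: [0.444, -0.2623, 0.0648]
tcp_rot: [2.212, 0.016, -2.212]
ft_force: [7.0, 0.1, -1.3]
width: 0.015
```

View pics/m4b.png

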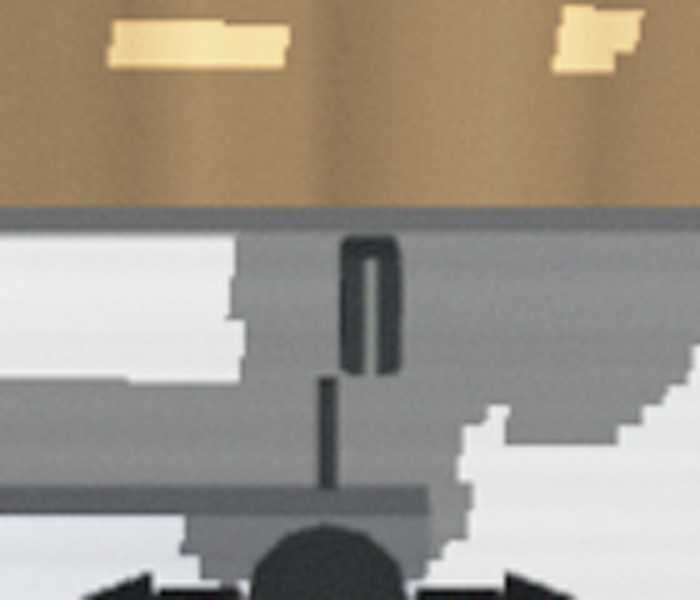

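```bash
python3 -m pendant '{"slide":[[-0.06,-0.001,0],[-0.055,-0.001,0],[0,0,0],[0,0,0]],"turn":[[0,0,0],[0,0,0],[0,0,0],[0,0,0]],"claw":[10,10,10,10]}' 40
python3 - <<'E'
from bay import *
d,s=shot("wrist");cv2.imwrite("pics/m5.png",d['frame']);crop(d['frame'],290,210,370,290,8,"pics/m5b.png")
E
```

```text
t: 48.75
eef_pos: [0.4407, -0.2623, 0.0648]
tcp_rot: [2.212, 0.016, -2.211]
ft_force: [6.6, -0.8, -1.5]
width: 0.0147
```

View pics/m5b.png

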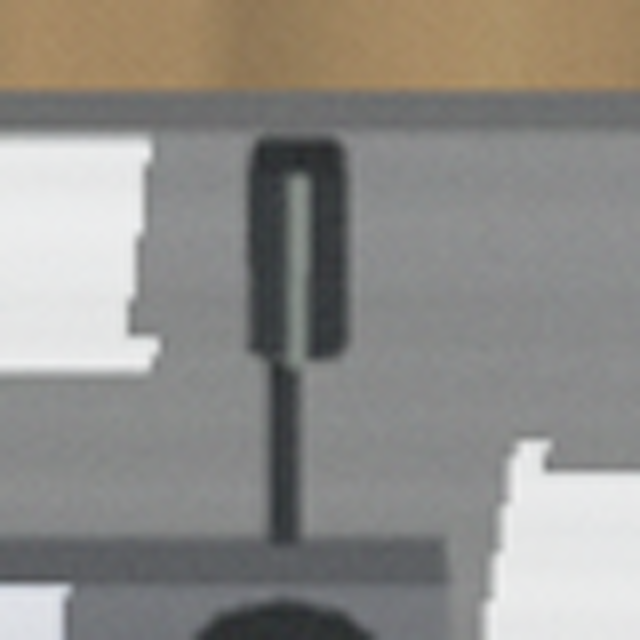

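```bash
python3 -m pendant '{"slide":[[-0.023,0,0],[0,0,0],[0,0,0]],"turn":[[0,0,0],[0,0,0],[0,0,0]],"claw":[10,10,10]}' 40
python3 - <<'E'
from bay import *
d,s=shot("wrist");cv2.imwrite("pics/m6.png",d['frame']);crop(d['frame'],290,210,370,290,8,"pics/m6b.png")
E
```

```text
t: 49.1
eef_pos: [0.44, -0.2623, 0.0648]
tcp_rot: [2.212, 0.016, -2.211]
ft_force: [7.2, -1.3, -1.3]
width: 0.0147
```

View pics/m6b.png

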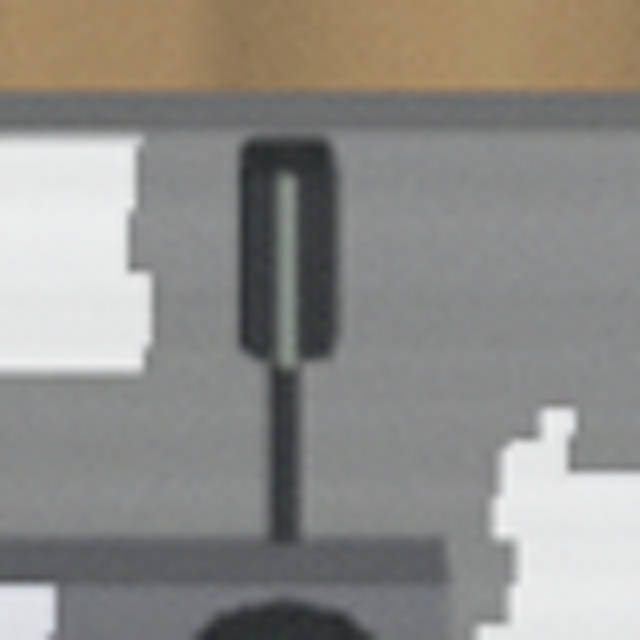

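Aligned: pointer at 285, mark at 287, about 0.1 mm apart. I'll hold for more than 2 s.

```bash
for i in 1 2; do python3 -m pendant '{"slide":[[0,0,0],[0,0,0],[0,0,0],[0,0,0],[0,0,0],[0,0,0],[0,0,0],[0,0,0],[0,0,0],[0,0,0],[0,0,0],[0,0,0]],"turn":[[0,0,0],[0,0,0],[0,0,0],[0,0,0],[0,0,0],[0,0,0],[0,0,0],[0,0,0],[0,0,0],[0,0,0],[0,0,0],[0,0,0]],"claw":[10,10,10,10,10,10,10,10,10,10,10,10]}' 40|egrep 't:|eef|force|width'; done
python3 - <<'E'
from bay import *
d,s=shot("wrist");cv2.imwrite("pics/m7.png",d['frame']);crop(d['frame'],290,210,370,290,8,"pics/m7b.png")
E
```

```text
t: 50.35
eef_pos: [0.44, -0.2623, 0.0648]
tcp_rot: [2.212, 0.016, -2.211]
ft_force: [7.4, 0.1, -3.1]
width: 0.0147
t: 51.55
eef_pos: [0.44, -0.2624, 0.0648]
tcp_rot: [2.212, 0.016, -2.211]
ft_force: [7.0, -0.7, -2.4]
width: 0.0151
```

View pics/m7b.png

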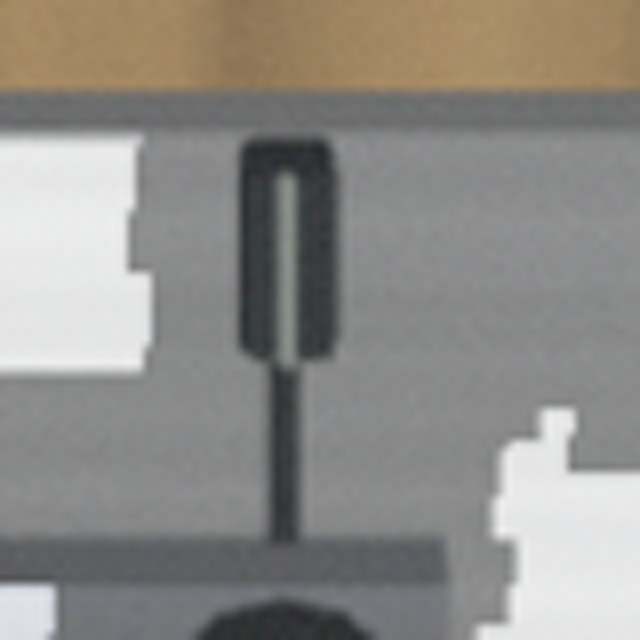

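```bash
python3 -m pendant '{"slide":[[0,0,0],[0,0,0],[0,0,0],[0,0,0],[0,0,0],[0,0,0]],"turn":[[0,0,0],[0,0,0],[0,0,0],[0,0,0],[0,0,0],[0,0,0]],"claw":[10,10,10,10,10,10]}' 40|egrep 't:|eef|force|width'
python3 -m pendant '{"slide":[[0.1,0.002,0],[0.25,0.005,0],[0.3,0.005,0],[0.3,0.005,0],[0.3,0.005,0],[0.3,0.005,0],[0.25,0.005,0],[0.1,0.002,0],[0.04,0,0],[0,0,0],[0,0,0]],"turn":[[0,0,0],[0,0,0],[0,0,0],[0,0,0],[0,0,0],[0,0,0],[0,0,0],[0,0,0],[0,0,0],[0,0,0],[0,0,0]],"claw":[10,10,10,10,10,10,10,10,10,10,10]}' 40
python3 -m pendant '{"slide":[[0,0,0],[0,0,0],[0,0,0],[0,0,0],[0,0,0.5],[0,0,1],[0,0,1],[0,0,0.7],[0,0,0]],"turn":[[0,0,0],[0,0,0],[0,0,0],[0,0,0],[0,0,0],[0,0,0],[0,0,0],[0,0,0],[0,0,0]],"claw":[20,28,30,30,30,30,30,30,30]}' 40
python3 - <<'E'
from bay import *
d,s=shot("wrist");cv2.imwrite("pics/n1.png",d['frame'])
E
```

```text
t: 52.2
eef_pos: [0.44, -0.2624, 0.0648]
tcp_rot: [2.212, 0.016, -2.211]
ft_force: [7.0, -0.5, -1.8]
width: 0.0149
t: 53.3
eef_pos: [0.4979, -0.2613, 0.0648]
tcp_rot: [2.21, 0.017, -2.213]
ft_force: [2.8, -1.8, 1.4]
width: 0.0147
t: 54.2
eef_pos: [0.4987, -0.2617, 0.1632]
tcp_rot: [2.212, 0.014, -2.207]
ft_force: [1.3, 0.2, -0.3]
width: 0.03
```

View pics/n1.png

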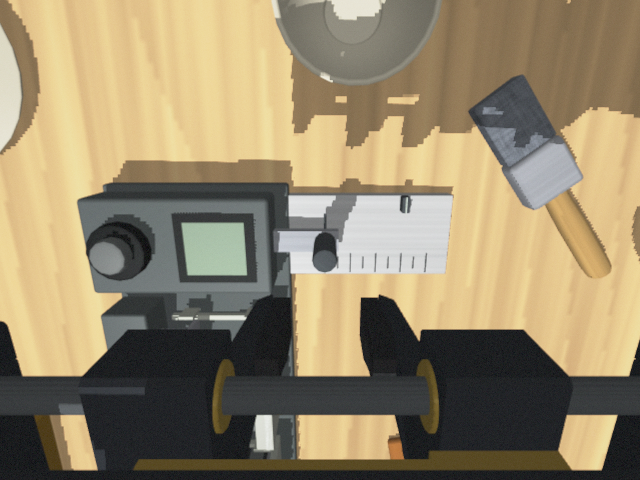

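```bash
python3 -m pendant '{"slide":[[-0.5,-0.3,0.8],[-0.5,-0.3,0.8],[-0.7,-0.4,0.6],[-0.7,-0.4,0.6],[-0.7,-0.4,0.6],[-0.5,-0.4,0],[-0.5,-0.3,0],[0,0,0]],"turn":[[0,0,0],[0,0,0],[0,0,0],[0,0,0],[0,0,0],[0,0,0],[0,0,0],[0,0,0]],"claw":[30,30,30,30,30,30,30,30]}' 40
python3 - <<'E'
from bay import *
d,s=shot("top");cv2.imwrite("pics/o_t.png",d['frame']);crop(d['frame'],265,185,445,325,4,'pics/o_tb.png')
d,s=shot("scene");cv2.imwrite("pics/o_s.png",d['frame']);crop(d['frame'],230,230,370,310,5,'pics/o_sb.png')
E
```

```text
t: 55.05
eef_pos: [0.3737, -0.3367, 0.2612]
tcp_rot: [2.21, 0.017, -2.217]
ft_force: [0.3, -0.5, 0.4]
width: 0.03
```

View pics/o_tb.png

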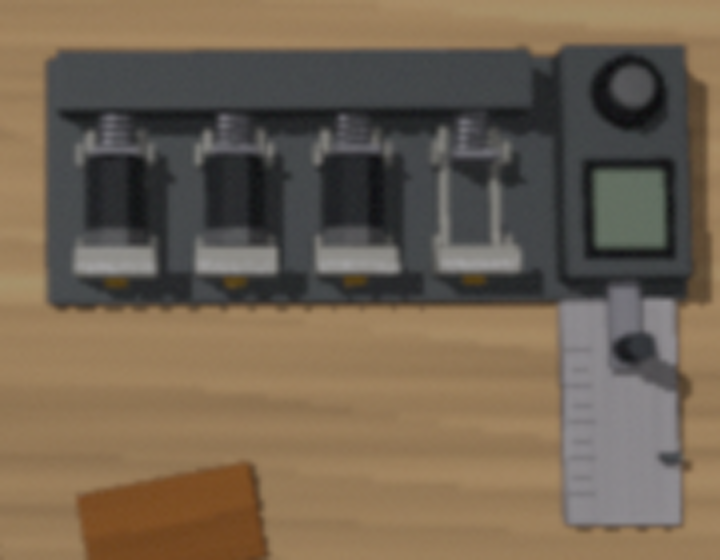

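View pics/o_sb.png

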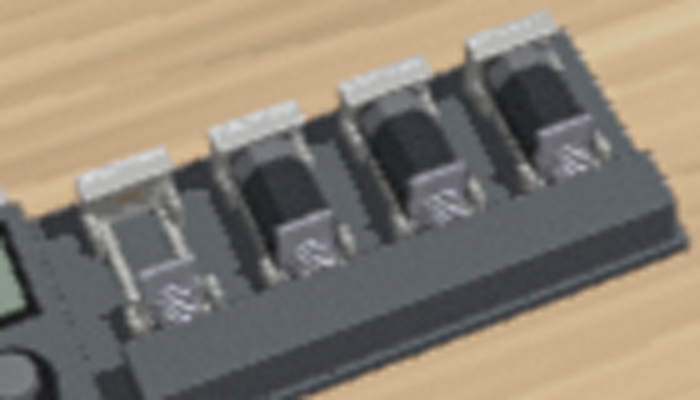

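View pics/o_t.png

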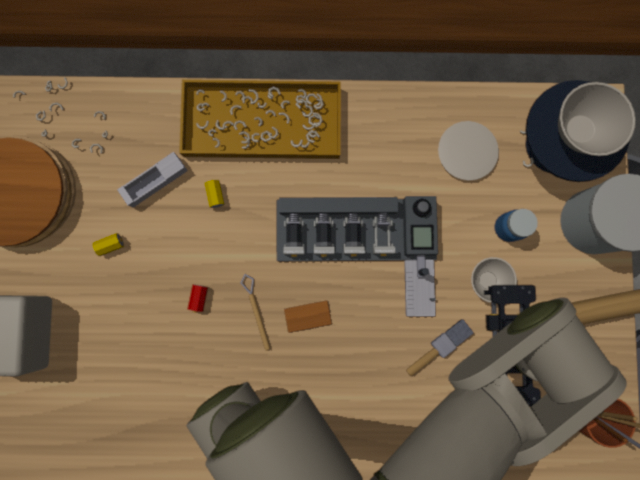

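```bash
python3 -c "
from workcell import hand_in
print(hand_in())"
```

```text
the job is handed in; nothing more can be done
None
```

The job is done and handed in at about 55 s, well inside the 210 s limit. I found three dark cells on the bench; the fourth was not there at the start.

- **Cells:** They are in bays 0, 1 and 2, each put in flat end first against the spring, rolled level, and released under the lip. The last top and scene pictures show all three lying flat with the nub end beneath the lip. Bay 3 is empty.
- **Zero button:** I pressed it to its hard stop. Slow withdrawal showed about 6 mm of travel and about 5 N just off the stop, which matches a full press. The peak force was about 30 N, taken on the fingertips.
- **Pull bar:** I drew it out about 59.6 mm, until the pointer was within about 0.1 mm of the clip's white line in the wrist picture. It held there for about 3 s without drifting and was back home in the last picture.
- **Left alone:** The clip and the pottery things look where they were in the final pictures. I checked this by eye only.

Two things disagreed along the way:

- The cameras differed by 2–6 mm on where the bays are sideways. I settled it by lining each cell up with its spring plate in the same wrist picture.
- I gripped the first cell about 4 mm further towards its nub than planned and allowed for that when loading it.

I saw neither a knocked cell nor a slackened grip.

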